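# Raise a screw-jack table with a tommy bar

## Robot

A 6-joint arm with a two-finger parallel gripper is mounted at the origin on a cart in front of the work surface, level with it; the furniture and walls round the work are solid. World frame = base frame: x ahead of the robot, y to its left, z up, the work surface at z = 0. Lengths are in m, angles in degrees, forces in N, time in s.
With the tool pointing down it reaches from about 0.35 to 0.725 m from the base axis. Payload 6 kg.
Tool frame: the origin (TCP) lies midway between the tips of the shut fingers; the grasp point (between the pads) lies 19 mm behind it; x points along the fingers, y is the direction in which the jaws open and shut, and the axes are right-handed (so a half turn about x gives the same grasp; the last joint's range is limited). The gripper opens to 85 mm and grips with 20 to 120 N. Pads are 22 mm wide; open, the fingers measure 114 mm over their backs; the gripper's body (76 mm by 85 mm) begins 54 mm behind the grasp point. The pads swing forward as they close: fully open they stand 13 mm farther back than shut.
Start: joints at [84.895, 2.303, 4.859, 0, -92.561, -19.12], TCP at [0.246, 0.547, 0.231] pointing down, gripper open.
Joint ranges: [-146.85, 146.85], [-73.84, 115.35], [-62.03, 85.46], [-188.31, 113.3], [-161.28, -10.13], [-171.36, 171.36]. Speed limits (degrees/s): [147.25, 147.25, 172.46, 180, 180, 180].

## Interface

Orientations are given as [roll, pitch, yaw] about the fixed x, y, z axes, in that order (R = Rz(yaw) Ry(pitch) Rx(roll)).
In Python, from plant import status, read_camera, camera_info, order gives the robot as it stands.
- The arm moves only by the tool jog_arm, never from a script. Its argument "increments" is a list that holds one entry, the list of rows, each a list of 7 numbers: the shift along the tool's x, y, z in mm, then the turn, a rotation vector about the tool's x, y, z in rad, then the closure, from 0 (fully open) to 1 (shut). In form: [[[x, y, z, wx, wy, wz, gripper], ...]]. A call has 1 to 10 rows; each row shifts and turns the commanded pose from where the row before left it, along the tool's axes as they then stand; what a row does not reach is not made up. A row lasts 1/10 s, in which the tool goes at most 50 mm and 8.59 degrees, less where a joint would pass 70% of its speed; a pose out of reach is approached as far as the arm can. A call with a gripper value outside its range is refused whole. The fingers move at their own pace and stop on an object; "squeeze" is the grip in N (left out, the last holds). Time passes only in rows, so rows that do not move let the fingers close. It gives the time, the measured TCP pose, the force and the opening at its end, in the units of the state.
- status.sense(): the state, without advancing time (a new reading comes with each control period).
- read_camera(name): name is "scene" or "top" or "wrist"; returns the picture (400x640x3 uint8, red, green, blue); there is no depth.
- camera_info(name): a dict with "intrinsics" (3x3 intrinsics, pixels), "view" (4x4, takes a point from world to camera coordinates); the wrist camera has in their place "tool_from_camera" (4x4, takes a point from camera to tool coordinates, whose origin is the TCP and whose axes are the tool frame's). Camera axes: x right, y up, looking along -z (the intrinsics and any distortion apply to the point x, -y, -z); pixel columns grow to the right and rows downward; lengths in m; the calibration is good to about 2 mm. A picture is of the moment at which its call begins: read the wrist's pose just before it. camera_info takes no time and is no camera call.
- order.job_done(): hands the job in, once; it reports no verdict.
The state is a dict: "t": time; "q": joint angles; "dq": joint speeds; "tau": joint torques, N m; "eef_pos": TCP position; "tcp_rot": TCP orientation; "force": force on the tool from outside, world axes, zero at the start; "wrist_torque": the same for the moment, N m; "width": finger opening in m.
Only numpy, scipy, OpenCV 4.12 (cv2) and the standard library are available. Lean on these libraries where they do the work, as an engineer would, in place of code of your own. Each camera call takes 0.05 s, during which the arm holds its last target.

## Task

Raise the table of the small screw jack, with the culture dish standing on it, until the table's top face is level with the top face of the red pointer of the height gauge beside it. Do it with the red-handled bar from its grey rest: put the bar's steel end into a hole of the brass collar, turn the collar clockwise as seen from above, and move the bar to another hole when a guide rod is in the way. Then lay the bar back in its rest with the dish still on the table, and leave the gauge setting and the things standing around as they are.

Things in the scene. Friction and masses are not known exactly. Their poses are not given: they have to be found in the camera images.
- jack: fixed grey round jack base, 112 mm across its foot, narrowing to 72 mm at 46 to 52 mm height; origin at the centre of its underside on the worktop, z up. Its -x axis points roughly towards the robot and is the middle of a window, open between two guide rods, through which the bar reaches the collar. A tall fixed microscope stands left of the work: keep the wrist clear of it.
- rod_left (a point): the guide rod beside the window at +120 degrees about +z from the jack's +x axis; point on the rod's axis at the height of the collar's holes, as built. Three vertical steel rods of 8 mm, 44 mm from the jack's axis, at 0, +120 and -120 degrees, join the base and the table. The 8 mm shank of a bar in a hole meets the rods about 49 degrees either side of the window's middle.
- rod_right (a point): the same point on the guide rod on the other side of the window, at -120 degrees
- collar_center (a point): centre of the brass collar (65 mm in diameter, 33 mm high) on the jack's vertical axis, 70 mm above the worktop; the collar turns without rising. Six level radial holes, 14 mm square and 20 mm deep (solid core of radius 12.5 mm), every 60 degrees, centred at this height; this point turns with the collar, its +x axis points out through the middle of one hole.
- collar (a joint): angle of the collar in rad, growing clockwise as seen from above. One radian raises the table 7.64 mm (one hole step of 60 degrees: 8 mm), turning back lowers it; friction of 0.10 N m holds it wherever it is left. Range -0.1 to 4.0.
- table_top (a point): centre of the top face of the jack's round aluminium table, 100 mm in diameter and 8 mm thick; it rises without turning. The collar's top is 86.5 mm above the worktop, the table's top 102 mm when the collar reads 0.
- pointer_tip (a point): tip of the height gauge's red pointer, on the pointer's top face: the table's top face has to come to this height. The pointer is clamped at a different height each time; its tip is 7 mm clear of the table's rim. The gauge is a fixed steel post, 10 mm thick and 177 mm high, on a 52 mm foot, 105 mm from the jack's axis on the side away from the robot.
- bar: loose tommy bar, 150 mm long, 90 g. Origin on its axis in the middle of its red grip, which is 90 mm long, 14 mm square with rounded edges; its +x axis runs along the bar to the steel end. From the grip (x = 45 mm) a round steel shank of 8 mm runs to the tip at x = 105 mm (a 12 mm ferrule covers its first 4 mm).
- bar_tip (a point): end of the bar's steel shank, on its axis, 105 mm from the bar's origin
- rest_seat (a point): on the fixed grey bar rest: where the bar's origin is when it lies in the rest, 40 mm above the worktop; +x is the way the steel end points. Foot 135 by 44 mm, 7 mm thick; two 10 mm supports at x = -38 mm (top 33 mm high) and x = +62 mm (top 36 mm), each with two outward-leaning prongs, 24 mm apart at the seat and 14 mm above it. Between the supports the bar is free for fingers.
- dish: loose small round petri dish with its lid, 58 mm across, 12 mm high, standing about the middle of the jack's table; origin at the centre of its underside
- amber_bottle: bystander: brown bottle with a white cap, 51 mm across, 96 mm high; origin at the centre of its underside
- vial: bystander: small brown bottle with a white cap, 25 mm across, 56 mm high; origin at the centre of its underside
- counter: bystander: white tally counter, 46x52x36 mm; origin at the centre of its underside
- dish_spare: bystander: another small petri dish, 58 mm across, 12 mm high, on the worktop; origin at the centre of its underside
Not all that is in view belongs to the job. Of the things that look like the bar, the larger one is meant. Leave any orange look-alike of the dish alone.

How it is judged:
By the outcome, as a careful person would: the job done as asked, in the order asked, and still so for the second after the job is handed in, with the robot touching nothing.
It also fails if it takes over 72 s, if anything falls off the work surface, if the arm or the gripper's body presses on something with over 40 N, if the wrist force passes 120 N, or if a joint passes its speed limit or range.

## Working session

There is one attempt and no reset: what is moved stays moved. The work goes in short steps, Python scripts to look and compute and a tool call to move; the robot and the scene stay as the last step left them, time stands still between calls to the robot, and variables do not carry over. Pictures are saved under pics/ and viewed, and the job is handed in when it is done.

Besides the shell and the picture viewer there is one more tool, called after "Request:" as name(argument=value, ...), one argument or row to a line, values as JSON. jog_arm: Moves the arm, as the interface text tells. Its arguments: {"type":"object","properties":{"increments":{"type":"array"},"squeeze":{"type":"number"}},"required":["increments"]}

```bash
ls; mkdir -p pics; python3 - <<'E'
from plant import status, read_camera, camera_info, order
import cv2
print(status.sense())
for n in ["scene","top","wrist"]:
    print(n,camera_info(n))
    cv2.imwrite(f"pics/{n}0.png",read_camera(n)[:,:,::-1])
E
```

```text
pics
{'t': 0.0, 'q': array([ 8.48969983e+01,  2.33897230e+00,  4.80271710e+00, -2.81051988e-02,
       -9.25607268e+01, -1.91199295e+01]), 'dq': array([ 0.12115981, -0.04616551,  0.02853913, -0.00899369,  0.00794673,
        0.04672502]), 'tau': array([ 2.89546188e-05, -3.68191588e+01,  3.47410905e+01,  6.93192244e+00,
       -5.32850550e-03,  2.93634557e-06]), 'eef_pos': array([0.24595142, 0.54691917, 0.23027422]), 'tcp_rot': array([  92.97254113,   89.89903523, -111.24915814]), 'force': array([-0.24516634, -0.01180745, -0.02426364]), 'wrist_torque': array([ 0.03698318, -0.01300763,  0.01095422]), 'width': 0.08545823355310414}
scene {'intrinsics': array([[447.00974474,   0.        , 316.98159468],
       [  0.        , 447.00974474, 195.55815934],
       [  0.        ,   0.        ,   1.        ]]), 'view': array([[-0.8854541 , -0.46471253,  0.00364679,  0.31065827],
       [ 0.28518773, -0.53716178,  0.79380424, -0.38223181],
       [-0.36693186,  0.70391724,  0.60816242, -0.6222213 ],
       [ 0.        ,  0.        ,  0.        ,  1.        ]])}
top {'intrinsics': array([[491.020
[... 231 characters left out ...]
0.01926759,  0.10628567, -0.5113594 ],
       [-0.10615286,  0.00779194,  0.99431929, -0.90960086],
       [ 0.        ,  0.        ,  0.        ,  1.        ]])}
wrist {'intrinsics': array([[289.1957019 ,   0.        , 321.23116713],
       [  0.        , 289.1957019 , 204.10158216],
       [  0.        ,   0.        ,   1.        ]]), 'tool_from_camera': array([[-1.48471318e-03,  3.18473902e-01, -9.47930466e-01,
        -1.43972095e-01],
       [ 9.99998848e-01,  7.72609168e-04, -1.30669459e-03,
        -9.39105335e-04],
       [ 3.16231644e-04, -9.47931314e-01, -3.18474682e-01,
        -8.21435737e-02],
       [ 0.00000000e+00,  0.00000000e+00,  0.00000000e+00,
         1.00000000e+00]])}
```

View pics/scene0.png

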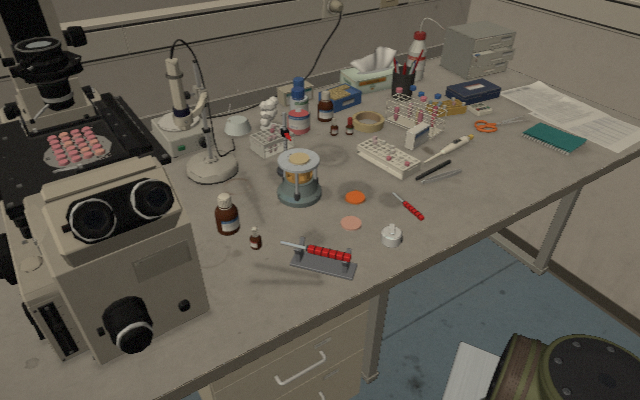

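View pics/top0.png

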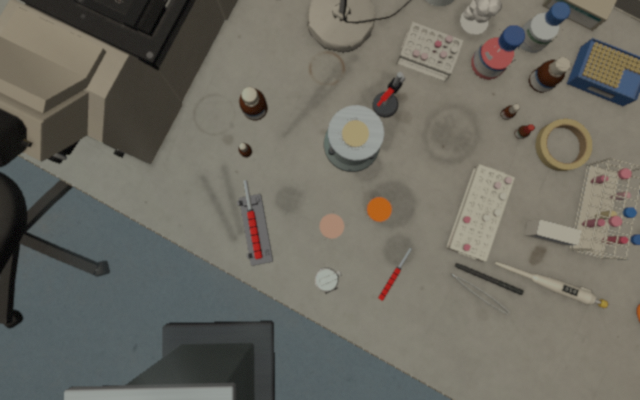

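View pics/wrist0.png

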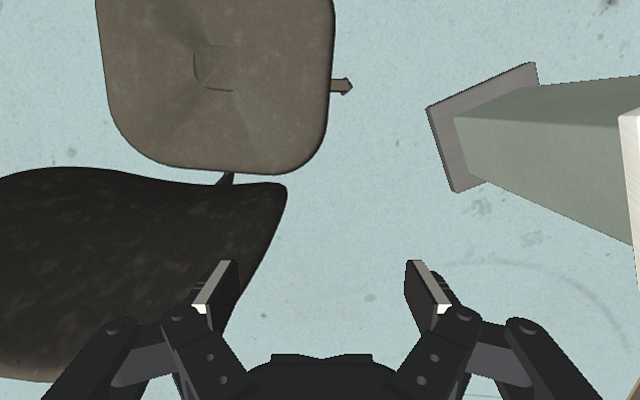

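Scene: the jack with table and dish is at top px (355,133) and scene px (299,160). The gauge pointer is at top (388,97). The red-handled bar in its grey rest is at top (252,225).

Candidates for the bar are (252,225), large and in the rest, and (395,275), small and lying loose. Dish candidates are the tan one on the table (355,133), the orange look-alike (379,209) and the pink spare (332,226). I'll check these in close crops.

```bash
cat > h.py <<'E'
import numpy as np, cv2
from plant import status, read_camera, camera_info
from scipy.spatial.transform import Rotation as R
def cam(n, st=None):
    i=camera_info(n); K=np.array(i["intrinsics"])
    if n!="wrist": return K,np.array(i["view"])
    T=np.eye(4); T[:3,:3]=R.from_euler('xyz',st['tcp_rot'],degrees=True).as_matrix(); T[:3,3]=st['eef_pos']
    return K,np.linalg.inv(T@np.array(i["tool_from_camera"]))
def proj(c,P):
    K,V=c; P=np.atleast_2d(P); p=(V[:3,:3]@P.T).T+V[:3,3]; q=np.c_[p[:,0],-p[:,1],-p[:,2]]@K.T
    return q[:,:2]/q[:,2:]
def ray(c,uv):
    K,V=c; d=np.linalg.inv(K)@np.r_[uv,1]; d=V[:3,:3].T@(d*[1,-1,-1]); o=-V[:3,:3].T@V[:3,3]
    return o,d/np.linalg.norm(d)
def onz(c,uv,z):
    o,d=ray(c,uv); return o+d*(z-o[2])/d[2]
def tri(rs):
    A=np.zeros((3,3));b=np.zeros(3)
    for o,d in rs:
        M=np.eye(3)-np.outer(d,d);A+=M;b+=M@o
    return np.linalg.solve(A,b)
E
python3 - <<'E'
from h import *
s=cv2.imread('pics/scene0.png');t=cv2.imread('pics/top0.png')
def crop(im,x,y,w,h,k): return cv2.resize(im[y:y+h,x:x+w],None,fx=k,fy=k,interpolation=cv2.INTER_CUBIC)
cv2.imwrite('pics/c1.png',crop(t,220,60,200,150,4))
cv2.imwrite('pics/c2.png',crop(t,200,150,160,130,4))
cv2.imwrite('pics/c3.png',crop(s,240,100,130,110,6)[:600,:800])
cv2.imwrite('pics/c4.png',crop(s,240,190,160,100,5))
E
```

```text
(no output)
```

View pics/c1.png

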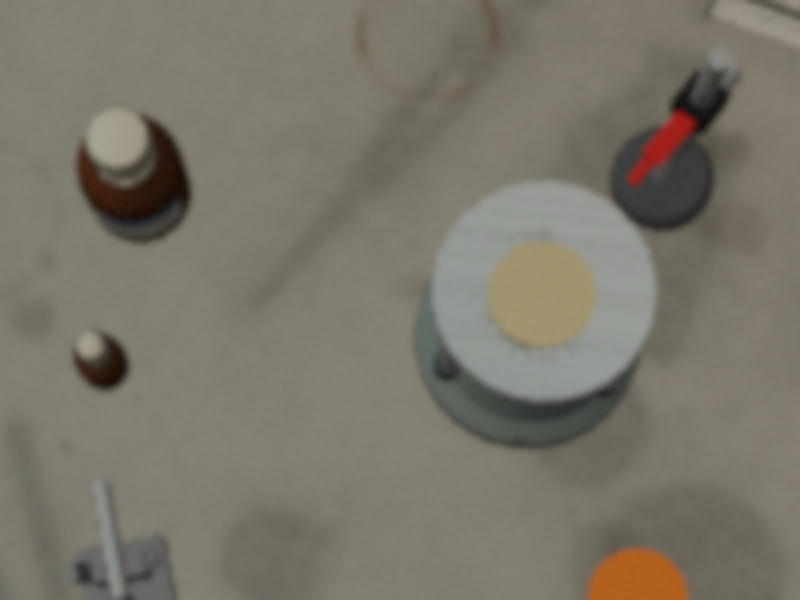

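View pics/c2.png

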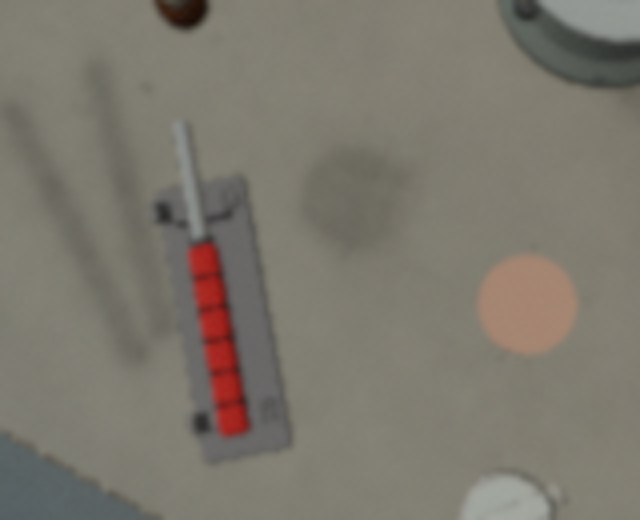

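View pics/c3.png

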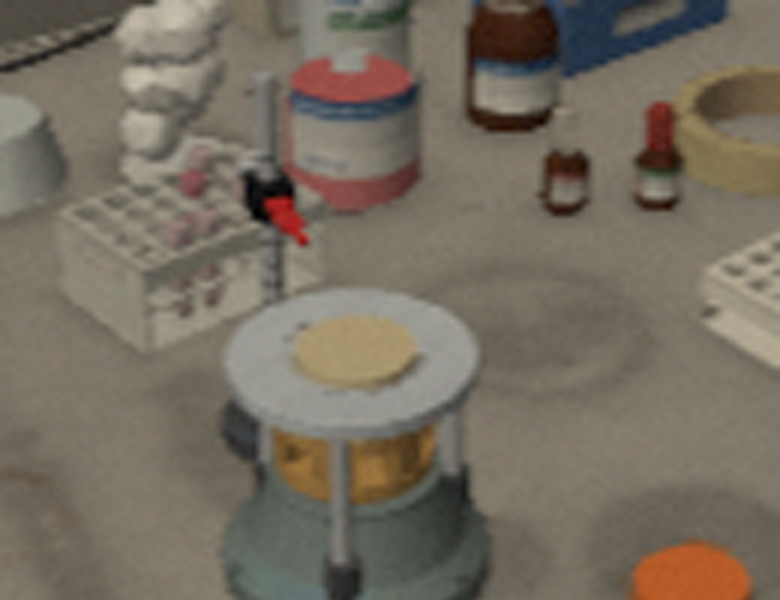

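View pics/c4.png

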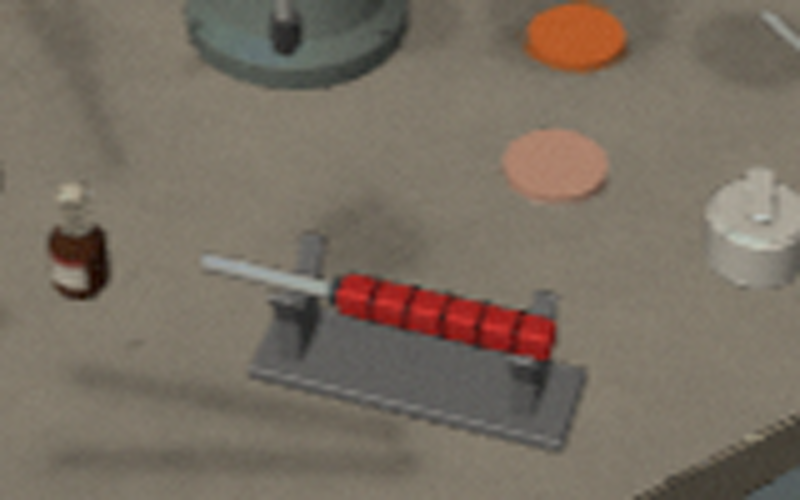

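The crops confirm the larger red-gripped bar lies in the grey rest, with its steel end pointing up in the top image towards the vial. The pointer tip is near scene (291,140) and top (378,106). Two rod sockets are visible at top (331,150) and (371,157). Now I'll measure.

```bash
cat > m.py <<'E'
from h import *
s=cv2.imread('pics/scene0.png');t=cv2.imread('pics/top0.png')
ct,cs=cam('top'),cam('scene')
def red(im): 
    h=cv2.cvtColor(im,cv2.COLOR_BGR2HSV); return (((h[...,0]<6)|(h[...,0]>174))&(h[...,1]>170)&(h[...,2]>80)).astype(np.uint8)
for n,im,c,box in (('top',t,ct,(235,190,270,265)),('scene',s,cs,(300,235,360,275))):
    m=red(im); x0,y0,x1,y1=box; ys,xs=np.nonzero(m[y0:y1,x0:x1]); 
    r=cv2.minAreaRect(np.c_[xs+x0,ys+y0].astype(np.float32)); print(n,'bar',r)
    print(' grip centre on z=.04',onz(c,r[0],.040), 'top face', onz(c,r[0],.047))
# table, dish in top
h=cv2.cvtColor(t,cv2.COLOR_BGR2HSV)
roi=t[95:175,320:395]; 
hh=h[95:175,320:395]; m=((hh[...,2]>135)|((hh[...,1]>70)&(hh[...,2]>130))).astype(np.uint8)
cs_,_=cv2.findContours(m,0,1); k=max(cs_,key=cv2.contourArea); e=cv2.fitEllipse(cv2.convexHull(k)); print('table',e)
ec=np.array(e[0])+[320,95]
for z in (.102,.105,.11): print(z,onz(ct,ec,z), 'diam', (e[1][0]+e[1][1])/2/491.02*(-(ct[1][2,:3]@onz(ct,ec,z)+ct[1][2,3])))
hm=((hh[...,1]>70)&(hh[...,0]>15)&(hh[...,0]<35)).astype(np.uint8)
cs_,_=cv2.findContours(hm,0,1); k=max(cs_,key=cv2.contourArea); d=cv2.fitEllipse(k); print('dish',d, onz(ct,np.array(d[0])+[320,95],.116))
for a,b in (((331.5,150.5),.046),((371.2,156.3),.046)): print('rod foot',onz(ct,a,b))
# pointer tip
mt=red(t)[80:115,370:405]; ys,xs=np.nonzero(mt); print('ptr top', np.c_[xs+370,ys+80][np.argsort(xs-ys)][:5].tolist(), len(xs))
ms=red(s)[125:145,278:296]; ys,xs=np.nonzero(ms); print('ptr sc', np.c_[xs+278,ys+125].tolist())
E
python3 m.py
```

```text
top bar ((254.2735137939453, 234.21644592285156), (46.864105224609375, 6.140415191650391), 79.99201965332031)
 grip centre on z=.04 [ 0.43193602 -0.20777498  0.04      ] top face [ 0.43173496 -0.2086188   0.047     ]
scene bar ((328.7406921386719, 252.9410858154297), (43.70367431640625, 8.155655860900879), 12.804266929626465)
 grip centre on z=.04 [ 0.43284099 -0.20700136  0.04      ] top face [ 0.4298138  -0.20062036  0.047     ]
table ((35.329139709472656, 36.74262619018555), (53.78357696533203, 55.63496398925781), 109.50089263916016)
0.102 [ 0.60886755 -0.39653338  0.102     ] diam 0.0975928041063588
0.105 [ 0.60815694 -0.39626159  0.105     ] diam 0.09725180329177721
0.11 [ 0.60697259 -0.3958086   0.11      ] diam 0.0966834686008079
dish ((34.925025939941406, 38.13803482055664), (23.82065200805664, 24.228084564208984), 38.40491485595703) [ 0.60306944 -0.39448517  0.116     ]
rod foot [ 0.58680105 -0.3554874   0.046     ]
rod foot [ 0.57425542 -0.43027508  0.046     ]
ptr top [[378, 105], [377, 104], [378, 104], [379, 105], [379, 104]] 99
ptr sc [[284, 133], [285, 133], [286, 133], [287, 133], [288, 133], [284, 134], [285, 134], [286, 134], [287, 134], [288, 134], [285, 135], [286, 135], [287, 135], [288, 135], [285, 136], [286, 136], [287, 136], [288, 136], [289, 136], [287, 137], [288, 137], [289, 137], [287, 138], [288, 138], [289, 138], [289, 139], [290, 139], [290, 140]]
```

```bash
python3 - <<'E'
from h import *
ct,cs=cam('top'),cam('scene')
print('camera pos',[(-c[1][:3,:3].T@c[1][:3,3]).round(3) for c in (ct,cs)])
for p in [(150,160),(120,150),(70,185),(30,160),(0,155),(0,200),(25,130),(237,0),(190,100),(245,265),(85,190)]:
    print(p,*[onz(ct,p,z)[:2].round(3) for z in (0,.15,.3)])
for p in [(207,335),(165,175),(62,375),(20,235)]:
    print('sc',p,*[onz(cs,p,z)[:2].round(3) for z in (0,.15,.3)])
# pointer tip
a,b=ray(ct,(377.6,105)),ray(cs,(290.5,140))
P=tri([a,b]);print('tip',P,proj(ct,P),proj(cs,P))
# bar tip
print('bar tip',onz(ct,(245.3,181),.04),onz(cs,(281,242.5),.04), 'ferrule',onz(ct,(250.5,210.5),.04))
# vial/ amber
for n,p in (('amber',(255,116)),('vial',(246,152)),('cap',(243,146))): print(n,onz(ct,p,0.0),onz(ct,p,.056))
E
```

```text
camera pos [array([ 0.405, -0.319,  0.961]), array([0.156, 0.377, 0.681])]
(150, 160) [0.584 0.002] [ 0.556 -0.048] [ 0.528 -0.098]
(120, 150) [0.605 0.062] [0.574 0.002] [ 0.543 -0.057]
(70, 185) [0.537 0.158] [0.516 0.084] [0.496 0.009]
(30, 160) [0.588 0.239] [0.56  0.152] [0.531 0.065]
(0, 155) [0.599 0.298] [0.569 0.202] [0.539 0.106]
(0, 200) [0.51  0.294] [0.493 0.198] [0.477 0.103]
(25, 130) [0.649 0.251] [0.611 0.162] [0.573 0.073]
(237, 0) [ 0.913 -0.171] [ 0.834 -0.194] [ 0.755 -0.217]
(190, 100) [ 0.704 -0.076] [ 0.657 -0.114] [ 0.611 -0.152]
(245, 265) [ 0.374 -0.185] [ 0.379 -0.206] [ 0.384 -0.227]
(85, 190) [0.526 0.129] [0.507 0.059] [ 0.489 -0.011]
sc (207, 335) [0.55  0.042] [0.463 0.116] [0.376 0.19 ]
sc (165, 175) [ 0.965 -0.301] [ 0.787 -0.152] [ 0.608 -0.002]
sc (62, 375) [0.711 0.213] [0.589 0.25 ] [0.466 0.286]
sc (20, 235) [1.086 0.029] [0.881 0.106] [0.676 0.183]
tip [ 0.65142403 -0.43449343  0.12414143] [[377.38925161 104.52398169]] [[290.86345817 140.07762337]]
bar tip [ 0.53255073 -0.19148272  0.04      ] [ 0.53385878 -0.18798117  0.04      ] ferrule [ 0.47648354 -0.20098343  0.04      ]
amber [ 0.66886758 -0.20593157  0.        ] [ 0.65351349 -0.21250849  0.056     ]
vial [ 0.59609741 -0.18760385  0.        ] [ 0.58498566 -0.19524923  0.056     ]
cap [ 0.60831265 -0.18170589  0.        ] [ 0.59648877 -0.18969511  0.056     ]
```

```bash
cat >> h.py <<'E'
def pose(st):
    return np.array(st['eef_pos']), R.from_euler('xyz',st['tcp_rot'],degrees=True)
def Rdown(yaw,tilt=0):
    # tool x down, z along heading yaw (deg); tilt>0 leans body back (fingers point forward)
    y=np.radians(yaw);t=np.radians(tilt)
    f=np.array([np.cos(y),np.sin(y),0]);u=np.array([0,0,1.])
    x=-u*np.cos(t)+f*np.sin(t); z=f*np.cos(t)+u*np.sin(t)
    return R.from_matrix(np.c_[x,np.cross(z,x),z])
def go(p,r,st=None):
    "shift in present tool axes (mm) and rotvec (rad) to target"
    st=st or status.sense(); p0,r0=pose(st)
    d=r0.inv().apply(np.array(p)-p0)*1000; w=(r0.inv()*r).as_rotvec()
    print('shift tool mm',d.round(1),'|',np.linalg.norm(d).round(1),' rotvec',w.round(4),'|deg',np.degrees(np.linalg.norm(w)).round(1))
    return d,w
E
python3 - <<'E'
from h import *
p,r=pose(status.sense()); print(r.as_matrix().round(3))
go([.432,-.208,.15],Rdown(9.5))
go([.36,0,.2],Rdown(9.5))
E
```

```text
[[-0.    -0.41  -0.912]
 [-0.001 -0.912  0.41 ]
 [-1.     0.001 -0.   ]]
shift tool mm [  81.4  612.1 -479.4] | 781.7  rotvec [ 2.553e+00 -1.800e-03 -4.000e-04] |deg 146.3
shift tool mm [  31.2  452.  -328.4] | 559.5  rotvec [ 2.553e+00 -1.800e-03 -4.000e-04] |deg 146.3
```

```bash
cat >> h.py <<'E'
def plan(way,n,yaw_end=None,tilt=0,grip=0.0,st=None,rend=None,fromcmd=None):
    """way: list of world waypoints after present; n rows; rotation slerped evenly. prints rounded rows"""
    st=st or status.sense(); p0,r0=fromcmd or pose(st)
    W=np.vstack([p0]+[np.array(w) for w in way]); L=np.r_[0,np.cumsum(np.linalg.norm(np.diff(W,axis=0),axis=1))]
    L=L if L[-1]>1e-6 else np.linspace(0,1,len(L))
    r1=rend if rend is not None else Rdown(yaw_end,tilt); w=(r0.inv()*r1).as_rotvec()
    p,r=p0.copy(),r0; rows=[]
    for k in range(1,n+1):
        s=L[-1]*k/n; q=np.array([np.interp(s,L,W[:,i]) for i in range(3)])
        d=(r.inv().apply(q-p)*1000).round(1); rr=r0*R.from_rotvec(w*k/n); dw=((r.inv()*rr).as_rotvec()).round(4)
        p=p+r.apply(d/1000); r=r*R.from_rotvec(dw); rows.append([*d.tolist(),*dw.tolist(),grip])
        assert np.linalg.norm(d)<=50 and np.degrees(np.linalg.norm(dw))<8.59,(d,dw)
    for i in range(0,n,10): print('['+','.join('['+','.join('%g'%v for v in x)+']' for x in rows[i:i+10])+']')
    print('ends',p.round(4)); return p,r
E
python3 - <<'E'
from h import *
plan([(.33,.25,.2),(.37,0,.18),(.432,-.208,.12)],19,9.5)
E
```

```text
[[4.1,31.7,-26.6,0.1344,-0.0001,-0,0],[4.2,27.8,-30.6,0.1343,-0.0001,-0,0],[4.1,23.4,-34,0.1344,-0.0001,-0.0001,0],[4.1,18.7,-36.9,0.1344,-0.0001,0,0],[4.1,13.6,-39,0.1343,-0.0001,-0,0],[4.1,8.3,-40.5,0.1344,-0.0001,-0,0],[4.1,2.7,-41.2,0.1344,-0.0001,-0,0],[3.7,-0.3,-41.4,0.1343,-0.0001,-0.0001,0],[3.3,-3.5,-41.2,0.1344,-0.0001,0,0],[3.3,-9,-40.4,0.1344,-0.0001,-0,0]]
[[3.3,-14.4,-38.9,0.1344,-0.0001,-0,0],[3.3,-19.4,-36.5,0.1343,-0.0001,-0.0001,0],[3.2,-24.2,-33.6,0.1344,-0.0001,0,0],[6.6,-29.6,-28.1,0.1344,-0,-0,0],[11.1,-34.2,-20.8,0.1343,-0.0001,-0,0],[11,-36.6,-16.1,0.1344,-0.0001,-0,0],[11.1,-38.5,-11.1,0.1344,-0.0001,-0.0001,0],[11.1,-39.6,-5.7,0.1343,-0.0001,0,0],[11,-40.1,-0.5,0.1344,-0.0001,0,0]]
ends [ 0.432 -0.208  0.12 ]
```

Request:
jog_arm(
  increments=[
    [[4, 32, -27, 0.134, 0, 0, 0], [4, 28, -31, 0.134, 0, 0, 0], [4, 23, -34, 0.134, 0, 0, 0], [4, 19, -37, 0.134, 0, 0, 0], [4, 14, -39, 0.134, 0, 0, 0], [4, 8, -40, 0.134, 0, 0, 0], [4, 3, -41, 0.134, 0, 0, 0], [4, 0, -41, 0.134, 0, 0, 0], [3, -4, -41, 0.134, 0, 0, 0], [3, -9, -40, 0.134, 0, 0, 0]],
  ],
)

```text
t: 1.15
eef_pos: [0.3473, 0.1458, 0.193]
tcp_rot: [-9.0, 90.0, 69.7]
force: [0.8, -0.3, 0.7]
width: 0.0851
```

```bash
python3 - <<'E'
from h import *
s=status.sense();print(s['t'],s['q'].round(1),s['eef_pos'],s['force'].round(1))
plan([(.37,0,.18),(.432,-.208,.12)],9,9.5)
E
```

```text
1.15 [ 54.2 -34.6 -28.7  -0.  -95.9 -65.5] [0.34727724 0.14579038 0.19304178] [ 0.8 -0.3  0.7]
[[3.6,-14.2,-38.8,0.1342,0,-0,0],[3.7,-19.3,-36.5,0.1343,0.0001,-0,0],[3.6,-24,-33.7,0.1342,-0,-0,0],[6.8,-29.5,-28,0.1342,0,-0.0001,0],[11.1,-34.1,-20.8,0.1343,0,0,0],[11,-36.6,-16,0.1342,0.0001,0,0],[11.1,-38.5,-11,0.1342,0,0,0],[11,-39.5,-5.8,0.1343,0,-0,0],[11.1,-40,-0.4,0.1342,0.0001,-0,0]]
ends [ 0.432 -0.208  0.12 ]
```

Request:
jog_arm(
  increments=[
    [[4, -14, -39, 0.134, 0, 0, 0], [4, -19, -36, 0.134, 0, 0, 0], [4, -24, -34, 0.134, 0, 0, 0], [7, -30, -28, 0.134, 0, 0, 0], [11, -34, -21, 0.134, 0, 0, 0], [11, -37, -16, 0.134, 0, 0, 0], [11, -38, -11, 0.134, 0, 0, 0], [11, -40, -6, 0.134, 0, 0, 0], [11, -40, 0, 0.134, 0, 0, 0], [0, 0, 0, 0, 0, 0, 0]],
  ],
)

```text
t: 2.15
eef_pos: [0.4331, -0.2096, 0.1161]
tcp_rot: [167.0, 89.7, 176.5]
force: [-0.5, 0.3, -1.1]
width: 0.0852
```

```bash
python3 - <<'E'
from h import *
s=status.sense();print(s['t'],s['q'].round(1),s['eef_pos'],s['tcp_rot'],s['force'].round(1))
im=read_camera('wrist')[:,:,::-1]; cv2.imwrite('pics/w1.png',im)
c=cam('wrist',s)
h=cv2.cvtColor(np.ascontiguousarray(im),cv2.COLOR_BGR2HSV); m=(((h[...,0]<6)|(h[...,0]>174))&(h[...,1]>170)&(h[...,2]>80)).astype(np.uint8)
cs,_=cv2.findContours(m,0,2); 
for k in sorted(cs,key=cv2.contourArea)[-8:]: print(cv2.contourArea(k),cv2.minAreaRect(k))
E
```

```text
2.15 [ -1.7 -15.2 -23.2  -0.  -82.3 -78.9] [ 0.4330823  -0.20959569  0.11614201] [167.04796262  89.66195094 176.45032986] [-0.5  0.3 -1.1]
192.0 ((324.5, 260.0), (14.0, 15.0), 90.0)
209.0 ((324.5, 244.5), (15.0, 15.0), 90.0)
242.5 ((324.0, 227.0), (16.0, 16.0), 90.0)
251.0 ((324.0, 209.0), (16.0, 16.0), 90.0)
265.0 ((324.0, 190.5), (17.0, 16.0), 90.0)
311.5 ((324.0, 170.0), (20.0, 16.0), 90.0)
1579.5 ((19.540748596191406, 31.59976577758789), (26.13470458984375, 84.39273834228516), 27.979475021362305)
```

View pics/w1.png

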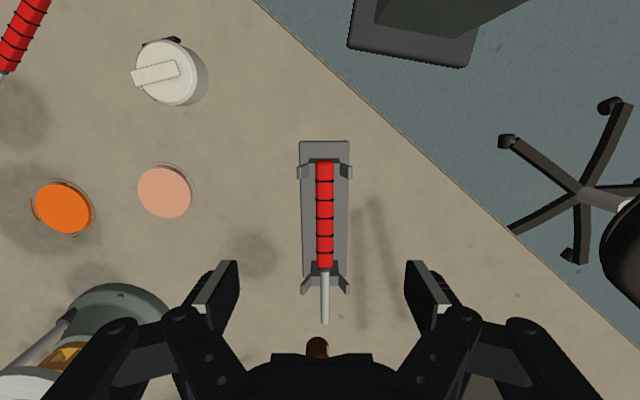

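The wrist view shows the rest and bar upright at column 324, with the grip at rows 160–268 and the steel end toward the bottom of the image. The camera sits on the −z side, so I'll grasp with the tool tilted 30°. That way the collar hole stays in view over the bar.

```bash
python3 - <<'E'
from h import *
s=status.sense(); c=cam('wrist',s)
im=cv2.imread('pics/w1.png')
for p in [(324,160.5),(324.5,267.5)]: print(onz(c,p,.047))
print('tip',onz(c,(324.5,323.5),.040), 'foot corners',[onz(c,p,.007).round(4) for p in [(300,141.5),(349,141.5)]])
rb=Rdown(9.5,30)
a=rb.apply([1,0,0])
G=np.array([.4345,-.2075,.040]); print('tcp pre',G+a*.019+[0,0,.06]-0*a, 'x',a)
E
```

```text
[ 0.38950774 -0.21300754  0.047     ]
[ 0.4784991  -0.19720062  0.047     ]
tip [ 0.54104306 -0.18628004  0.04      ] foot corners [array([ 0.3834, -0.2348,  0.007 ]), array([ 0.3763, -0.193 ,  0.007 ])]
tcp pre [ 0.44386971 -0.20593205  0.08354552] x [ 0.4931428  0.0825238 -0.8660254]
```

```bash
python3 - <<'E'
from h import *
s=status.sense(); p,r=pose(s); print(p,r.as_matrix().round(4))
for q in ([.3895,-.2130,.047],[.4785,-.1972,.047]): print(r.inv().apply(np.array(q)-p)*1000)
rb=Rdown(10,30); a=rb.apply([1,0,0]); G=np.array([.433,-.2068,.040])
plan([G+a*.019-a*.05],5,rend=rb)
E
```

```text
[ 0.43322181 -0.20813245  0.11726185] [[-4.400e-03 -1.677e-01  9.858e-01]
 [ 4.000e-04  9.858e-01  1.677e-01]
 [-1.000e+00  1.100e-03 -4.300e-03]]
[ 70.4523835    2.45346308 -43.61718748]
[70.06534065  3.10838513 46.77120378]
[[10.1,0.2,-3.1,-0.0012,-0.1056,0.0001,0],[9.7,0.3,-4.1,-0.0013,-0.1056,0.0001,0],[9.3,0.2,-5.1,-0.0012,-0.1055,0.0001,0],[8.6,0.3,-6,-0.0013,-0.1056,0.0001,0],[8,0.2,-6.9,-0.0012,-0.1056,0.0001,0]]
ends [ 0.4178 -0.2095  0.0668]
```

Request:
jog_arm(
  increments=[
    [[10, 0, -3, 0, -0.105, 0, 0], [10, 0, -4, 0, -0.105, 0, 0], [9, 0, -5, 0, -0.105, 0, 0], [9, 0, -6, 0, -0.105, 0, 0], [8, 1, -7, 0, -0.105, 0, 0], [0, 0, 0, 0, 0, 0, 0], [0, 0, 0, 0, 0, 0, 0]],
  ],
)

```text
t: 2.9
eef_pos: [0.4194, -0.2078, 0.0696]
tcp_rot: [-0.2, 59.9, 9.8]
force: [-0.4, 0.6, 0.5]
width: 0.0856
```

```bash
cat > look.py <<'E'
import sys
from h import *
n=sys.argv[1]; s=status.sense()
im=read_camera('wrist')[:,:,::-1]; cv2.imwrite(f'pics/{n}.png',im)
import pickle; pickle.dump(s,open(f'pics/{n}.pkl','wb'))
p,r=pose(s); print('t',s['t'],'tcp',p.round(4),'x',r.apply([1,0,0]).round(3),'z',r.apply([0,0,1]).round(3),'F',s['force'].round(1),'w',round(s['width'],4),'q',s['q'].round(0))
E
python3 look.py w2; python3 - <<'E'
from h import *; import pickle
s=pickle.load(open('pics/w2.pkl','rb')); c=cam('wrist',s); im=cv2.imread('pics/w2.png')
h=cv2.cvtColor(im,cv2.COLOR_BGR2HSV); m=(((h[...,0]<6)|(h[...,0]>174))&(h[...,1]>170)&(h[...,2]>80)).astype(np.uint8)
cs,_=cv2.findContours(m[:,280:370],0,2); k=np.vstack([k for k in cs if cv2.contourArea(k)>80])
print(cv2.boundingRect(k))
E
```

```text
t 2.9 tcp [ 0.4194 -0.2078  0.0696] x [ 0.495  0.086 -0.865] z [0.852 0.15  0.502] F [-0.4  0.6  0.5] w 0.0856 q [-10. -41. -46. -12. -57. -66.]
(26, 179, 25, 95)
```

View pics/w2.png

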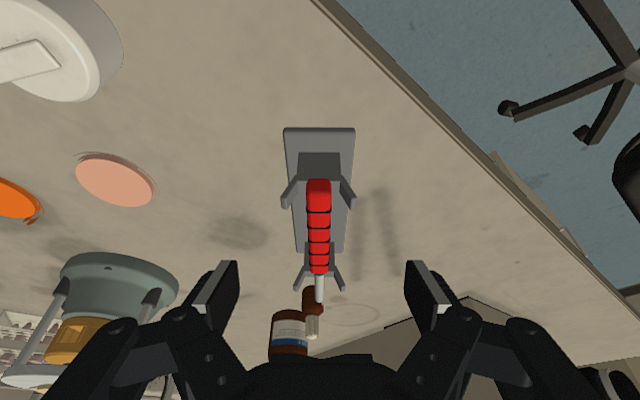

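```bash
python3 - <<'E'
from h import *; import pickle
s=pickle.load(open('pics/w2.pkl','rb')); c=cam('wrist',s)
a=onz(c,(318.3,181),.047);b=onz(c,(318.5,272.5),.047);print(a,b,np.linalg.norm(a-b),np.degrees(np.arctan2((b-a)[1],(b-a)[0])))
p,r=pose(s); m=(a+b)/2; m[2]=.04; print(m, r.inv().apply(m-p)*1000)
go(m+r.apply([.019,0,0]),Rdown(10,30))
# jack view too: rod feet/collar in this picture
E
```

```text
[ 0.38136764 -0.2155729   0.047     ] [ 0.47646016 -0.19949951  0.047     ] 0.09644139205711484 9.593963434104563
[ 0.4289139  -0.20753621  0.04      ] [30.34819334 -1.32136835 -6.74770694]
shift tool mm [49.4 -1.2 -7.4] | 50.0  rotvec [0.0005 0.0023 0.0016] |deg 0.2
```

```bash
python3 - <<'E'
from h import *
rb=Rdown(9.8,30); a=rb.apply([1,0,0]); G=np.array([.4325,-.2072,.040])
go(G+a*.019,rb)
E
```

```text
shift tool mm [51.3 -1.5 -4.4] | 51.5  rotvec [ 0.0035  0.0023 -0.0001] |deg 0.2
```

Request:
jog_arm(
  increments=[
    [[13, 0, -1, 0, 0, 0, 0], [13, -1, -1, 0, 0, 0, 0], [13, 0, -1, 0, 0, 0, 0], [12, 0, -1, 0, 0, 0, 0], [0, 0, 0, 0, 0, 0, 0.3], [0, 0, 0, 0, 0, 0, 0.6], [0, 0, 0, 0, 0, 0, 1], [0, 0, 0, 0, 0, 0, 1], [0, 0, 0, 0, 0, 0, 1]],
  ],
  squeeze=50,
)

```text
t: 3.85
eef_pos: [0.4416, -0.2054, 0.0232]
tcp_rot: [-0.1, 59.9, 9.8]
force: [-4.2, 0.1, 3.7]
width: 0.0132
```

```bash
python3 look.py w3
```

```text
t 3.85 tcp [ 0.4416 -0.2054  0.0232] x [ 0.495  0.086 -0.865] z [0.852 0.149 0.502] F [-4.2  0.1  3.7] w 0.0132 q [ -9. -35. -47. -12. -49. -66.]
```

View pics/w3.png

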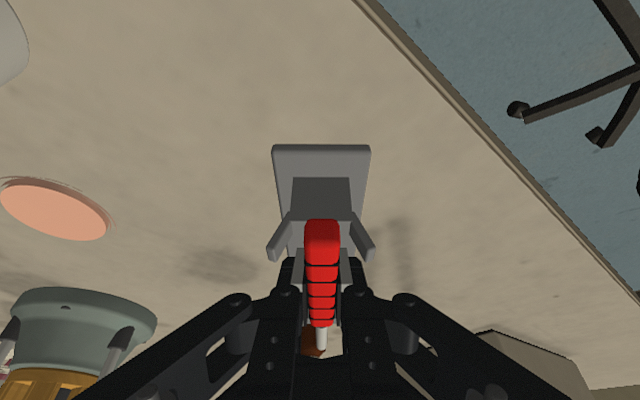

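Gripped at 13.2 mm width, with the red grip centred between the pads. Now a lift straight up.

Request:
jog_arm(
  increments=[
    [[-5, 0, 3, 0, 0, 0, 1], [-13, 0, 7.5, 0, 0, 0, 1], [-17, 0, 10, 0, 0, 0, 1], [-17, 0, 10, 0, 0, 0, 1], [0, 0, 0, 0, 0, 0, 1], [0, 0, 0, 0, 0, 0, 1]],
  ],
  squeeze=60,
)

```text
t: 4.5
eef_pos: [0.4415, -0.205, 0.0826]
tcp_rot: [0.0, 59.9, 9.9]
force: [-0.1, 0.2, -2.0]
width: 0.0133
```

```bash
python3 look.py w4; python3 - <<'E'
from h import *
im=read_camera('top')[:,:,::-1];cv2.imwrite('pics/top1.png',im)
im=read_camera('scene')[:,:,::-1];cv2.imwrite('pics/scene1.png',im)
E
```

```text
t 4.5 tcp [ 0.4415 -0.205   0.0826] x [ 0.494  0.086 -0.865] z [0.852 0.149 0.501] F [-0.1  0.2 -2. ] w 0.0133 q [ -8. -38. -43. -11. -56. -68.]
```

View pics/w4.png

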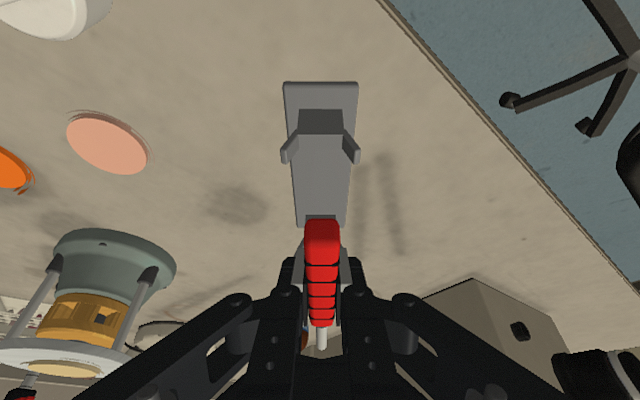

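View pics/scene1.png

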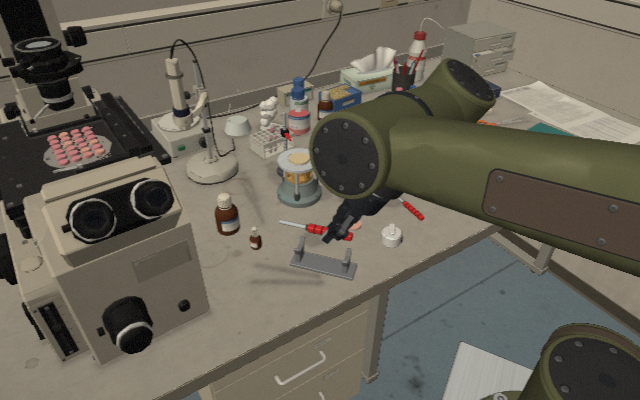

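The bar is lifted off the rest. The wrist view shows the jack at lower left: rods near (40,290) and (130,310), the brass collar around (85,320), and two dark holes near (55,317) and (103,317). I'll zoom in.

```bash
python3 - <<'E'
import cv2
im=cv2.imread('pics/w4.png')[215:400,0:200]; cv2.imwrite('pics/w4c.png',cv2.resize(im,None,fx=3.2,fy=3.2,interpolation=cv2.INTER_CUBIC))
E
```

```text
(no output)
```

View pics/w4c.png

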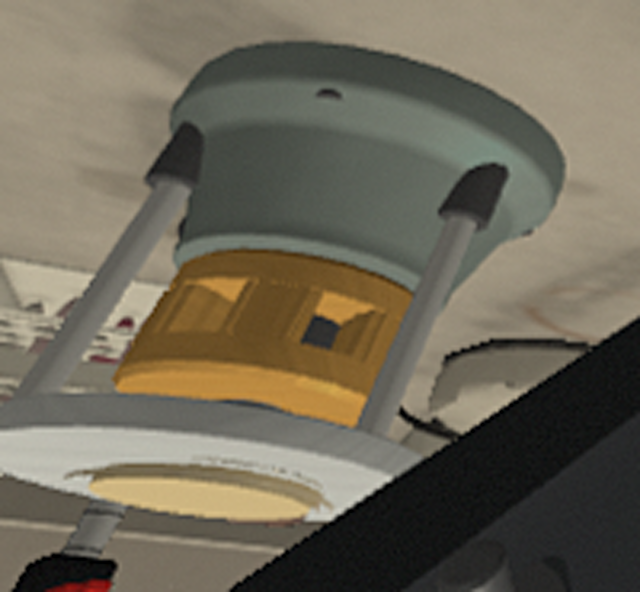

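```bash
python3 - <<'E'
from h import *; import pickle
s=pickle.load(open('pics/w4.pkl','rb')); c=cam('wrist',s)
f=lambda p:(p[0]/3.2,215+p[1]/3.2)
P=[onz(c,f(p),.07) for p in ((205,306),(345,320))]
print(P,np.linalg.norm(P[0]-P[1]))
# corners of the holes at z=.063/.077 (crop up = lower)
for q,z in (((177,277),.063),((245,280),.063),((163,325),.077),((232,334),.077),((322,289),.063),((385,298),.063),((302,342),.077),((368,351),.077)): print(q,onz(c,f(q),z).round(4))
v=P[1]-P[0]; m=(P[0]+P[1])/2; n=np.array([-v[1],v[0],0]); 
for sg in (1,-1): print('centre',m+sg*n/np.linalg.norm(n)*.02815)
# rods: bearing planes
cp=-c[1][:3,:3].T@c[1][:3,3]
for a,b in (((178,182),(42,375)),((462,220),(380,425))):
    r1,r2=ray(c,f(a))[1],ray(c,f(b))[1]; n=np.cross(r1,r2); n/=np.linalg.norm(n); print('rod plane n',n.round(3),'d',n@cp, 'line on z: for x=.58,.6 y=',[(n@cp-n[0]*x-n[2]*.07)/n[1] for x in (.57,.58,.59)])
    print(' pts', onz(c,f(a),.052),onz(c,f(b),.094))
for p,z in (((118,385),.0865),((363,428),.0865)): print('collar top edge',onz(c,f(p),z))
print('foot pts',[onz(c,f(p),0).round(4) for p in ((170,110),(300,42),(470,82),(565,160))])
E
```

```text
[array([ 0.58540105, -0.40556396,  0.07      ]), array([ 0.58977215, -0.37198448,  0.07      ])] 0.03386278523846705
(177, 277) [ 0.5846 -0.416   0.063 ]
(245, 280) [ 0.5836 -0.3985  0.063 ]
(163, 325) [ 0.5809 -0.4098  0.077 ]
(232, 334) [ 0.5849 -0.395   0.077 ]
(322, 289) [ 0.5867 -0.3801  0.063 ]
(385, 298) [ 0.5905 -0.3648  0.063 ]
(302, 342) [ 0.5882 -0.3791  0.077 ]
(368, 351) [ 0.5926 -0.3639  0.077 ]
centre [ 0.55967211 -0.38514054  0.07      ]
centre [ 0.61550109 -0.3924079   0.07      ]
rod plane n [-0.588 -0.809 -0.02 ] d 0.004185577261500057 line on z: for x=.58,.6 y= [np.float64(-0.4210147553035954), np.float64(-0.42827915070223077), np.float64(-0.43554354610086615)]
 pts [ 0.54929353 -0.40551768  0.052     ] [ 0.56844457 -0.42049159  0.094     ]
rod plane n [-0.387 -0.922  0.027] d 0.09859156387571492 line on z: for x=.58,.6 y= [np.float64(-0.3440835761364749), np.float64(-0.34828002021929994), np.float64(-0.3524764643021249)]
 pts [ 0.55940766 -0.34017199  0.052     ] [ 0.59874491 -0.35543498  0.094     ]
collar top edge [ 0.60169336 -0.42522146  0.0865    ]
collar top edge [ 0.63378415 -0.37471522  0.0865    ]
foot pts [array([ 0.6081, -0.4636,  0.    ]), array([ 0.5598, -0.4058,  0.    ]), array([ 0.5736, -0.3613,  0.    ]), array([ 0.62  , -0.3414,  0.    ])]
```

```bash
cat >> h.py <<'E'
def barpose(C,az,rg,z=.07,tilt=30,dyaw=0):
    "TCP pose with bar radial: az = azimuth (deg) of handle seen from C; rg= radius of bar origin"
    yaw=az-180; f=np.array([np.cos(np.radians(yaw)),np.sin(np.radians(yaw)),0])
    G=np.r_[C[:2],z]-f*rg; r=Rdown(yaw+dyaw,tilt); return G+r.apply([.019,0,0]),r
E
python3 - <<'E'
from h import *
p,r=barpose((.609,-.395),197,.178,.072); print(p)
plan([p],8,rend=r,grip=1)
E
```

```text
[ 0.44786265 -0.44426463  0.05554552]
[[0.6,-29.6,-5.3,-0.0135,-0,0.0076,1],[0.4,-29.6,-5.7,-0.0135,-0.0001,0.0077,1],[0.2,-29.4,-6.2,-0.0134,-0,0.0076,1],[-0.1,-29.4,-6.5,-0.0135,-0,0.0077,1],[-0.3,-29.3,-6.9,-0.0135,-0.0001,0.0076,1],[-0.5,-29.2,-7.3,-0.0135,-0,0.0077,1],[-0.7,-29.1,-7.7,-0.0135,-0.0001,0.0076,1],[-1,-29,-8.1,-0.0134,0,0.0076,1]]
ends [ 0.4478 -0.4443  0.0555]
```

```bash
python3 - <<'E'
import cv2
im=cv2.imread('pics/top1.png')[60:300,180:420]; cv2.imwrite('pics/top1c.png',cv2.resize(im,None,fx=2.5,fy=2.5,interpolation=cv2.INTER_CUBIC))
E
```

```text
(no output)
```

View pics/top1c.png

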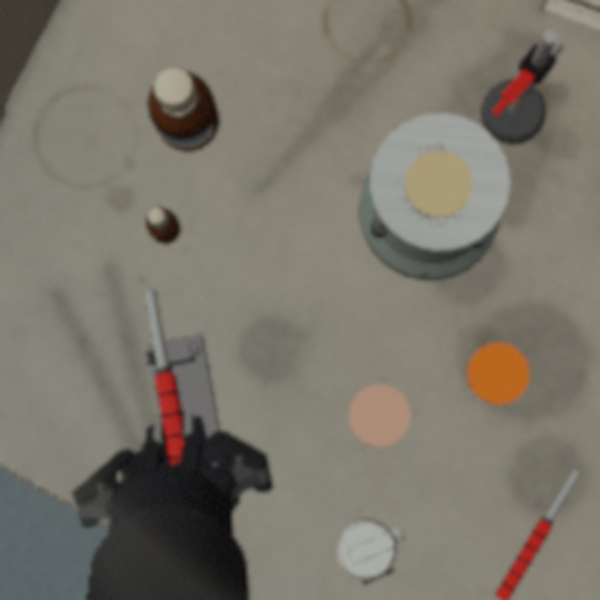

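The top view shows the bar held level in the gripper, with its steel tip at px (240,176). Next I'll move in front of the window.

Request:
jog_arm(
  increments=[
    [[0.5, -29.5, -5, -0.0135, 0, 0.0076, 1], [0.5, -29.5, -6, -0.0135, 0, 0.0076, 1], [0, -29.5, -6, -0.0135, 0, 0.0076, 1], [0, -29.5, -6.5, -0.0135, 0, 0.0076, 1], [0, -29.5, -7, -0.0135, 0, 0.0076, 1], [-0.5, -29, -7.5, -0.0135, 0, 0.0076, 1], [-1, -29, -7.5, -0.0135, 0, 0.0076, 1], [-1, -29, -8, -0.0135, 0, 0.0076, 1], [0, 0, 0, 0, 0, 0, 1], [0, 0, 0, 0, 0, 0, 1]],
  ],
)

```text
t: 5.65
eef_pos: [0.4478, -0.4445, 0.0552]
tcp_rot: [0.2, 60.0, 17.1]
force: [0.1, 0.7, 0.1]
width: 0.0131
```

```bash
python3 look.py w5; python3 - <<'E'
from h import *; import pickle
im=read_camera('top')[:,:,::-1];cv2.imwrite('pics/top2.png',im)
cv2.imwrite('pics/top2c.png',cv2.resize(im[60:300,250:450],None,fx=2.5,fy=2.5,interpolation=cv2.INTER_CUBIC))
s=pickle.load(open('pics/w4.pkl','rb')); p,r=pose(s); b=onz(cam('top'),(240,176.4),.099); print('tip in tool',r.inv().apply(b-p)*1000, 'expect',r.inv().apply(r.apply([-.019,0,0])+.105*np.array([np.cos(.172),np.sin(.172),0]))*1000)
E
```

```text
t 5.65 tcp [ 0.4478 -0.4445  0.0552] x [ 0.478  0.147 -0.866] z [0.829 0.251 0.5  ] F [0.1 0.7 0.1] w 0.0131 q [-43.   3.  -8. -28. -66. -22.]
tip in tool [32.18801835 -1.18917875 88.17097516] expect [ 3.36542879e+01 -7.85868526e-02  9.08433806e+01]
```

View pics/w5.png

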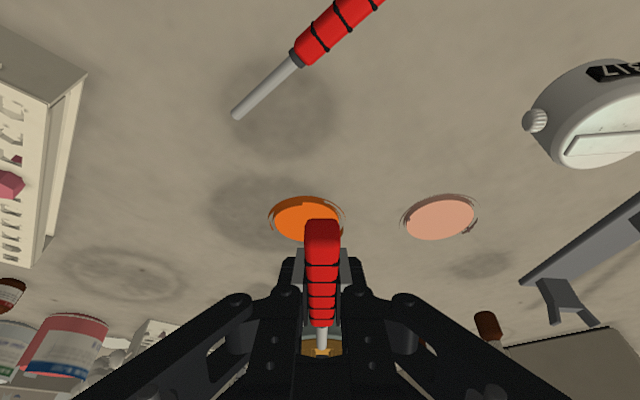

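View pics/top2c.png

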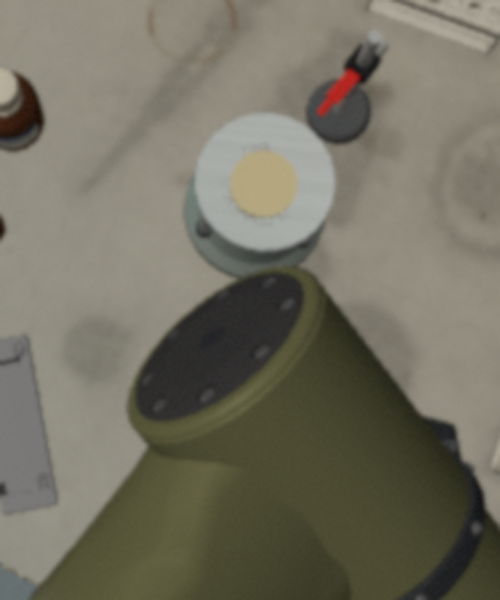

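```bash
python3 - <<'E'
import cv2
im=cv2.imread('pics/w5.png')[300:370,270:375]; cv2.imwrite('pics/w5c.png',cv2.resize(im,None,fx=7,fy=7,interpolation=cv2.INTER_CUBIC))
E
python3 - <<'E'
import sys; sys.path.insert(0,'.')
from h import *
im=read_camera('scene')[:,:,::-1]; cv2.imwrite('pics/sc2c.png',cv2.resize(im[130:280,220:400],None,fx=4,fy=4,interpolation=cv2.INTER_CUBIC))
E
```

```text
(no output)
```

View pics/w5c.png

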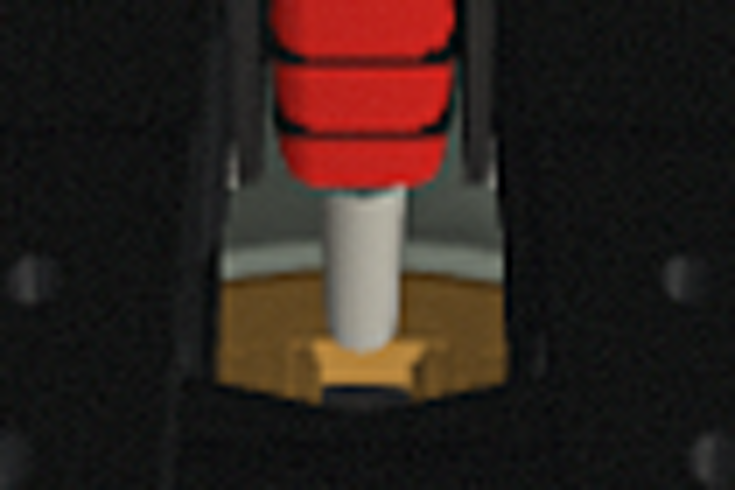

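View pics/sc2c.png

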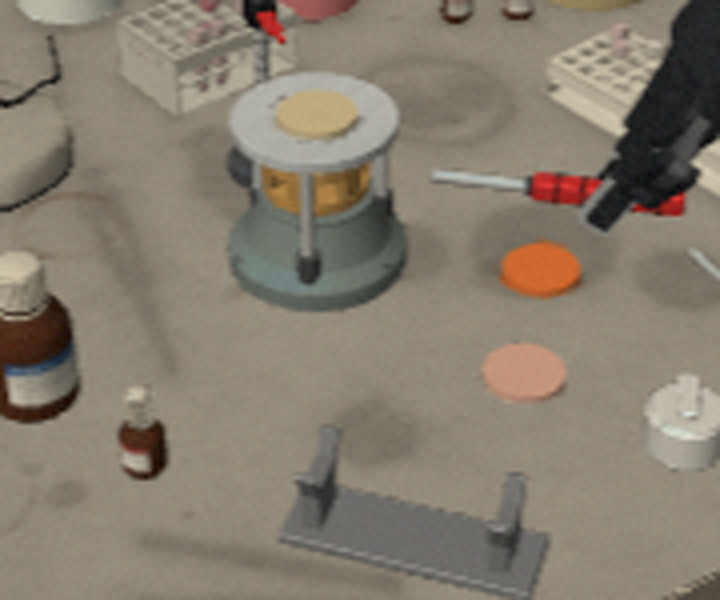

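The peep view shows the shank tip at crop col 363, centred on the hole (walls 300–435, back wall centre 364). The bar is lined up laterally. I'll check the tip height with the scene view.

```bash
python3 - <<'E'
from h import *; import pickle
s=pickle.load(open('pics/w5.pkl','rb')); p,r=pose(s); f=r.apply([.5,0,np.sqrt(.75)])
print('bar dir',f); tip=p+r.apply([-.019,0,0])+.105*f; print('tip expected',tip, 'proj scene',proj(cam('scene'),tip),'seen 328.3,174.3')
# ray at same horizontal distance: nearest point to vertical line through tip
o,d=ray(cam('scene'),(328.3,174.3)); 
n=np.array([f[1],-f[0],0]); k=(n@(tip-o))/(n@d); print('ray on bar vertical plane',o+k*d)
c=cam('wrist',s); u=lambda q:(270+q[0]/7,300+q[1]/7)
print('tip from wrist col (bottom of tip end) on z=.07',onz(c,u((363,350)),.07))
print('hole floor outer edge z=.063', onz(c,u((363,338)),.063),'back wall bottom',onz(c,u((364,386)),.063))
print('g edges',onz(c,u((228,280)),.052),onz(c,u((363,270)),.0535))
E
```

```text
bar dir [ 9.56716955e-01  2.91019935e-01 -2.55000214e-04]
tip expected [ 0.53918079 -0.41673178  0.07163871] proj scene [[328.32988001 173.72435814]] seen 328.3,174.3
ray on bar vertical plane [ 0.53921913 -0.41672012  0.06995882]
tip from wrist col (bottom of tip end) on z=.07 [ 0.56351831 -0.40839336  0.07      ]
hole floor outer edge z=.063 [ 0.58369644 -0.4022123   0.063     ] back wall bottom [ 0.60555911 -0.39538615  0.063     ]
g edges [ 0.60177813 -0.41619092  0.052     ] [ 0.58736891 -0.40107047  0.0535    ]
```

Scene and kinematics agree on the tip to within 1–2 mm, and the bar axis passes through (0.608, −0.396), the jack centre from the top view. Now inserting gently.

Request:
jog_arm(
  increments=[
    [[5, 0, 8, 0, 0, 0, 1], [5, 0, 8, 0, 0, 0, 1], [5, 0, 8, 0, 0, 0, 1], [4, 0, 6.5, 0, 0, 0, 1], [3, 0, 5, 0, 0, 0, 1], [0, 0, 0, 0, 0, 0, 1], [0, 0, 0, 0, 0, 0, 1]],
  ],
)

```text
t: 6.5
eef_pos: [0.4885, -0.4321, 0.056]
tcp_rot: [-0.2, 59.9, 16.9]
force: [-0.2, -0.0, -1.4]
width: 0.013
```

```bash
cat > look2.py <<'E'
import sys,os
os.system('python3 look.py '+sys.argv[1])
from h import *
a=cv2.imread(f'pics/{sys.argv[1]}.png')[300:370,270:375]
b=read_camera('scene')[:,:,::-1][120:220,240:380]; cv2.imwrite(f'pics/{sys.argv[1]}_s.png',b)
a=cv2.resize(a,None,fx=4,fy=4,interpolation=cv2.INTER_CUBIC); b=cv2.resize(b,None,fx=2.8,fy=2.8,interpolation=cv2.INTER_CUBIC)
cv2.imwrite(f'pics/{sys.argv[1]}_c.png',np.hstack([a[:280],b[:280]])[:, :800])
E
python3 look2.py w6
```

```text
t 6.5 tcp [ 0.4885 -0.4321  0.056 ] x [ 0.479  0.145 -0.866] z [0.827 0.254 0.501] F [-0.2 -0.  -1.4] w 0.013 q [-39.   4.  -7. -28. -64. -25.]
```

View pics/w6_c.png

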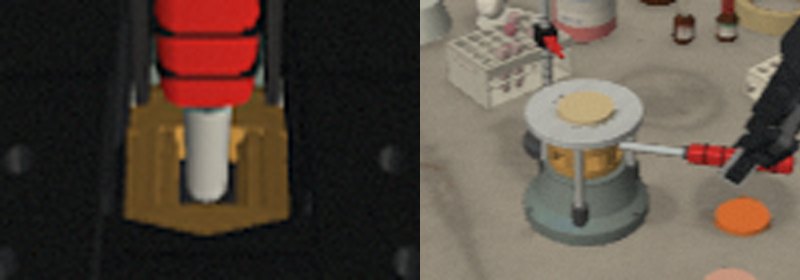

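```bash
python3 - <<'E'
import cv2
im=cv2.imread('pics/w6.png')[320:362,295:348]; cv2.imwrite('pics/w6d.png',cv2.resize(im,None,fx=14,fy=14,interpolation=cv2.INTER_CUBIC))
E
```

```text
(no output)
```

View pics/w6d.png

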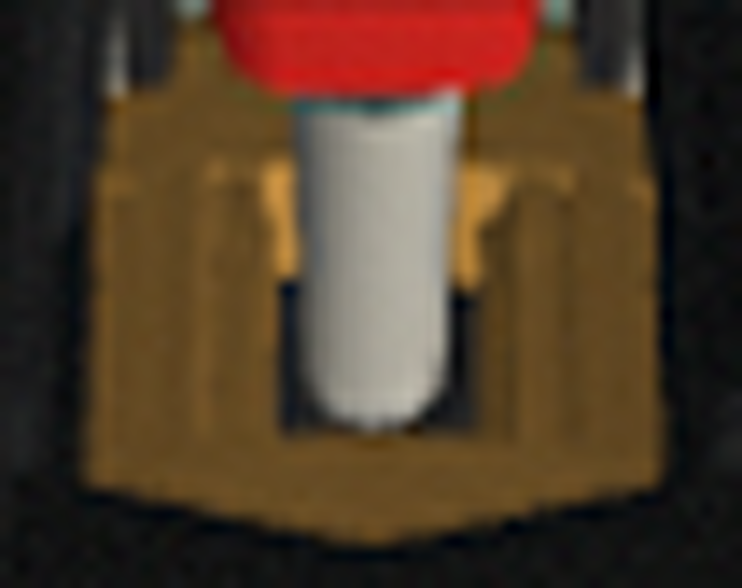

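The shank tip is at the mouth, about 0.6 mm left and 2.5 mm above the hole centre (tip top at crop row 430, hole spanning 160–435). I'll lower it 2.5 mm and then go in.

Request:
jog_arm(
  increments=[
    [[1.1, -0.3, -0.6, 0, 0, 0, 1], [1.1, -0.2, -0.6, 0, 0, 0, 1], [0, 0, 0, 0, 0, 0, 1], [1.5, 0, 2.6, 0, 0, 0, 1], [2, 0, 3.5, 0, 0, 0, 1], [2, 0, 3.5, 0, 0, 0, 1], [0, 0, 0, 0, 0, 0, 1], [0, 0, 0, 0, 0, 0, 1]],
  ],
)

```text
t: 7.4
eef_pos: [0.4995, -0.4292, 0.0536]
tcp_rot: [-0.2, 59.9, 16.9]
force: [0.3, 0.4, -0.3]
width: 0.013
```

```bash
python3 look2.py w7
```

```text
t 7.4 tcp [ 0.4995 -0.4292  0.0536] x [ 0.479  0.145 -0.865] z [0.827 0.254 0.501] F [ 0.3  0.4 -0.3] w 0.013 q [-38.   5.  -6. -27. -63. -26.]
```

View pics/w7_c.png

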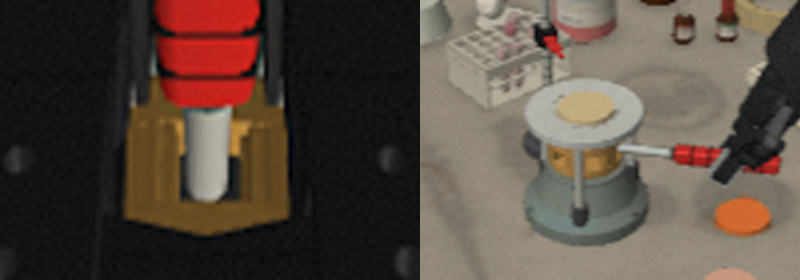

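```bash
python3 - <<'E'
import cv2
im=cv2.imread('pics/w7.png')[320:362,295:348]; a=cv2.resize(im,None,fx=9,fy=9,interpolation=cv2.INTER_CUBIC)
b=cv2.resize(cv2.imread('pics/w7_s.png')[20:95,20:110],None,fx=5,fy=5,interpolation=cv2.INTER_CUBIC)[:378]
b=b[:,:320] if 0 else b
import numpy as np
w=min(800-a.shape[1],b.shape[1]); h=min(a.shape[0],b.shape[0]); cv2.imwrite('pics/w7d.png',np.hstack([a[:h],b[:h,:w]]))
E
python3 - <<'E'
import sys; sys.path.insert(0,'.')
from h import *; import pickle
s=pickle.load(open('pics/w7.pkl','rb')); p,r=pose(s); f=r.apply([.5,0,np.sqrt(.75)])
G=p+r.apply([-.019,0,0]); print('G',G,'tip',G+.105*f,'ferr',G+.049*f,proj(cam('scene'),[G+.049*f,G+.045*f,G+.105*f]))
C=np.array([.608,-.396]); print('r tip',np.linalg.norm((G+.105*f)[:2]-C))
E
```

```text
G [ 0.49035759 -0.43201065  0.07004478] tip [ 0.59075501 -0.40126424  0.07016729] ferr [ 0.53720972 -0.41766232  0.07010195] [[329.22753757 174.27731479]
 [330.87610936 174.46021309]
 [306.33240209 171.73724866]]
r tip 0.01803057853266068
```

View pics/w7d.png

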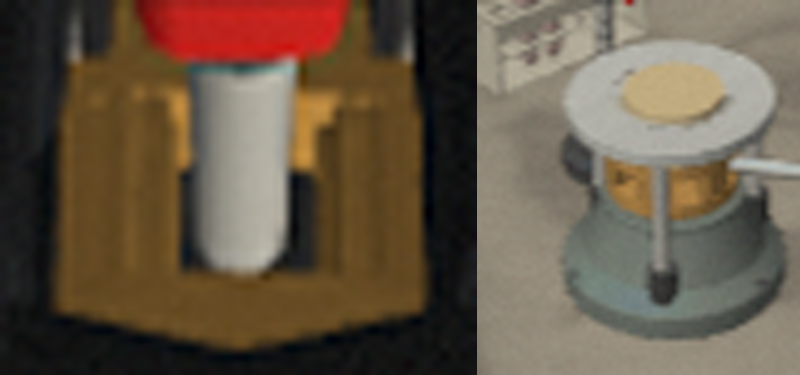

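The tip is about 10 mm inside the hole with no contact force. I'll seat it 3 mm deeper and start the clockwise sweep of 4° per row.

Request:
jog_arm(
  increments=[
    [[1.5, 0, 2.6, 0, 0, 0, 1], [0.1, 7.7, 0.2, 0.0605, 0, -0.0349, 1], [0.1, 7.7, 0.2, 0.0605, 0, -0.0349, 1], [0.1, 7.7, 0.2, 0.0605, 0, -0.0349, 1], [0.1, 7.7, 0.2, 0.0605, 0, -0.0349, 1], [0.1, 7.7, 0.2, 0.0605, 0, -0.0349, 1], [0, 0, 0, 0, 0, 0, 1]],
  ],
)

```text
t: 8.2
eef_pos: [0.4969, -0.39, 0.0538]
tcp_rot: [-0.3, 59.9, -3.2]
force: [-1.8, -5.8, -0.8]
width: 0.0131
```

```bash
python3 look2.py w8; python3 -c "
from h import *
p,r=pose(status.sense()); print(barpose((.608,-.396),177,.120,.07)[0],'yaw',np.degrees(np.arctan2(*r.apply([0,0,1])[[1,0]])))"
```

```text
t 8.2 tcp [ 0.4969 -0.39    0.0538] x [ 0.501 -0.028 -0.865] z [ 0.864 -0.044  0.502] F [-1.8 -5.8 -0.8] w 0.0131 q [-27.  -8. -23. -16. -48. -58.]
[ 0.49765144 -0.39021688  0.05354552] yaw -2.818582804658022
```

View pics/w8_c.png

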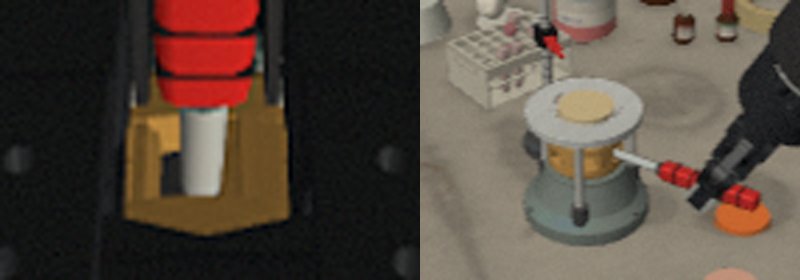

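Force is −5.8 N in y and the shank presses on the leading wall, so the collar is being driven. Continuing the sweep.

Request:
jog_arm(
  increments=[
    [[0.1, 7.7, 0.2, 0.0605, 0, -0.0349, 1], [0.1, 7.7, 0.2, 0.0605, 0, -0.0349, 1], [0.1, 7.7, 0.2, 0.0605, 0, -0.0349, 1], [0.1, 7.7, 0.2, 0.0605, 0, -0.0349, 1], [0.1, 7.7, 0.2, 0.0605, 0, -0.0349, 1], [0.1, 7.7, 0.2, 0.0605, 0, -0.0349, 1], [0.1, 7.7, 0.2, 0.0605, 0, -0.0349, 1], [0.1, 7.7, 0.2, 0.0605, 0, -0.0349, 1], [0.1, 7.7, 0.2, 0.0605, 0, -0.0349, 1], [0, 0, 0, 0, 0, 0, 1]],
  ],
)

```text
t: 9.3
eef_pos: [0.5211, -0.3271, 0.0535]
tcp_rot: [-0.2, 60.0, -39.2]
force: [-0.9, -5.2, -0.6]
width: 0.0129
```

```bash
python3 look2.py w9; python3 -c "
from h import *
p,r=pose(status.sense()); print(barpose((.608,-.396),141,.120,.07)[0],'yaw',np.degrees(np.arctan2(*r.apply([0,0,1])[[1,0]])))"
```

```text
t 9.3 tcp [ 0.5211 -0.3271  0.0535] x [ 0.387 -0.316 -0.866] z [ 0.673 -0.545  0.5  ] F [-0.9 -5.2 -0.6] w 0.0129 q [  -6.  -18.  -45.   26.  -39. -140.]
[ 0.52212537 -0.3264601   0.05354552] yaw -38.948470107107255
```

View pics/w9_c.png

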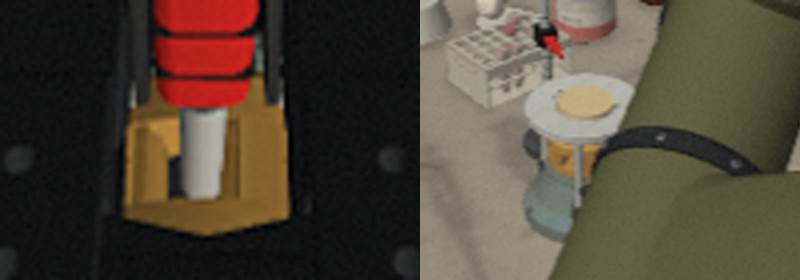

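View pics/w9.png

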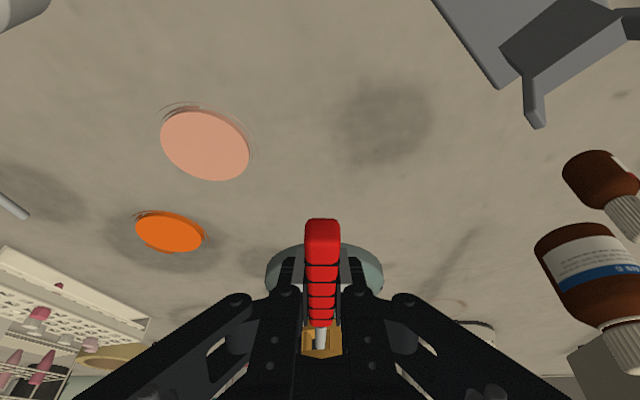

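Sweep is at azimuth 141° with joint 6 at −140°, so I stop here. I'll ease off 4°, withdraw 50 mm radially, and go to the next hole on the right.

Request:
jog_arm(
  increments=[
    [[0, -7.7, 0.2, -0.0605, 0, 0.0349, 1], [-5, 0, -8.7, 0, 0, 0, 1], [-8, 0, -13.9, 0, 0, 0, 1], [-12, 0, -20.7, 0, 0, 0, 1], [0.3, -14, 0.5, -0.0756, 0, 0.0436, 1], [0.3, -14, 0.5, -0.0756, 0, 0.0436, 1], [0.3, -14, 0.5, -0.0756, 0, 0.0436, 1], [0.3, -14, 0.5, -0.0756, 0, 0.0436, 1], [0.3, -14, 0.5, -0.0756, 0, 0.0436, 1]],
  ],
)

```text
t: 10.3
eef_pos: [0.4498, -0.3663, 0.0545]
tcp_rot: [-0.1, 59.8, -10.6]
force: [-0.4, -0.3, -1.6]
width: 0.0129
```

Request:
jog_arm(
  increments=[
    [[0.6, -19.6, 1, -0.1058, 0, 0.0611, 1], [0.6, -19.6, 1, -0.1058, 0, 0.0611, 1], [0.6, -19.6, 1, -0.1058, 0, 0.0611, 1], [0.6, -19.6, 1, -0.1058, 0, 0.0611, 1], [0.6, -19.6, 1, -0.1058, 0, 0.0611, 1], [0, 0, 0, 0, 0, 0, 1], [0, 0, 0, 0, 0, 0, 1]],
  ],
)

```text
t: 11.0
eef_pos: [0.457, -0.4565, 0.0519]
tcp_rot: [0.2, 60.2, 21.6]
force: [-0.1, 1.4, -1.6]
width: 0.0133
```

```bash
python3 look2.py w10; python3 -c "
from h import *
p,r=pose(status.sense()); print(barpose((.608,-.396),205,.170,.07)[0],'yaw',np.degrees(np.arctan2(*r.apply([0,0,1])[[1,0]])))"
```

```text
t 11.0 tcp [ 0.457  -0.4565  0.0519] x [ 0.462  0.183 -0.868] z [0.808 0.316 0.497] F [-0.1  1.4 -1.6] w 0.0133 q [-44.   7.  -4. -29. -68. -17.]
[ 0.4625376  -0.46383023  0.05354552] yaw 21.454072503720603
```

View pics/w10_c.png

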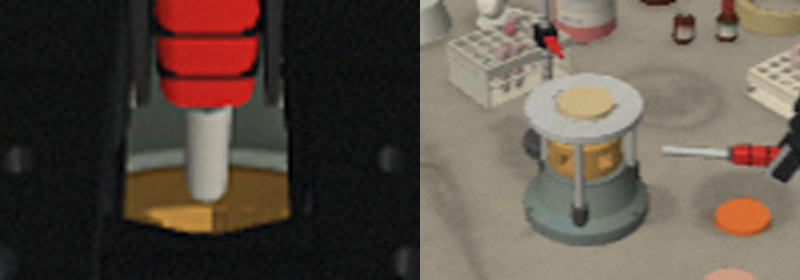

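```bash
python3 - <<'E'
import cv2
im=cv2.imread('pics/w10.png')[320:362,295:348]; cv2.imwrite('pics/w10d.png',cv2.resize(im,None,fx=14,fy=14,interpolation=cv2.INTER_CUBIC))
im=cv2.imread('pics/w10_s.png')[20:95,20:140]; cv2.imwrite('pics/w10e.png',cv2.resize(im,None,fx=6,fy=6,interpolation=cv2.INTER_CUBIC))
E
```

```text
(no output)
```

View pics/w10d.png

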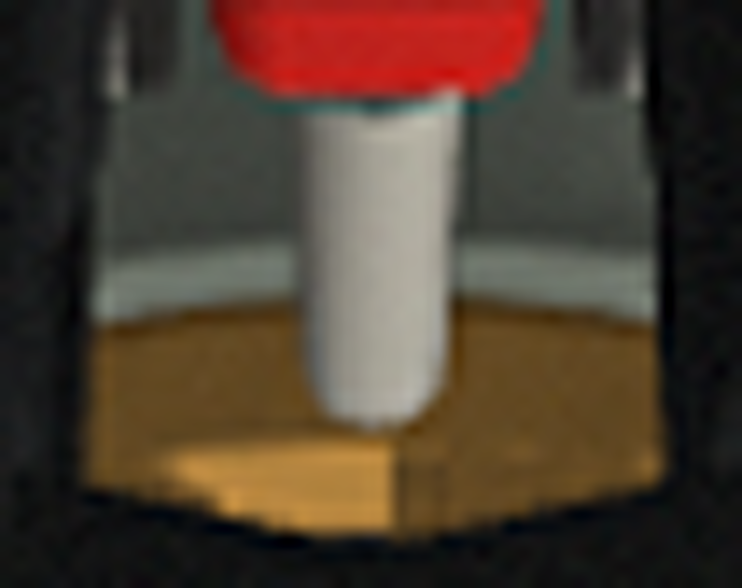

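View pics/w10e.png

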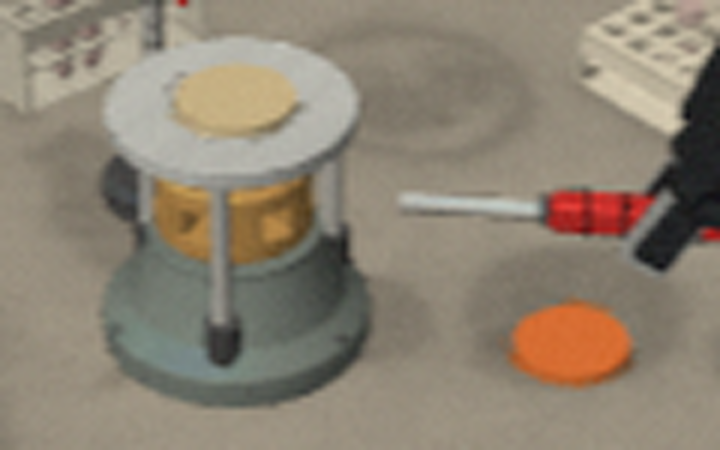

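```bash
cat >> h.py <<'E'
def barstate(st=None,C=(.608,-.396)):
    p,r=pose(st or status.sense()); f=r.apply([.5,0,np.sqrt(.75)]); G=p+r.apply([-.019,0,0]); C=np.r_[C,.07]
    n=np.array([-f[1],f[0],0]); tip=G+.105*f
    print('bar yaw %.2f pitch %.2f  axis passes C at left-offset %.2f mm; tip r(along) %.1f mm, tip z %.2f mm'%(np.degrees(np.arctan2(f[1],f[0])),np.degrees(np.arcsin(f[2])),n@(G-C)*1e3,(C-tip)@f*1e3,tip[2]*1e3))
E
python3 - <<'E'
from h import *; import pickle
for n in ('w5','w6','w7','w8','w9','w10'):
    barstate(pickle.load(open(f'pics/{n}.pkl','rb')))
s=pickle.load(open('pics/w10.pkl','rb')); c=cam('wrist',s); u=lambda q:(295+q[0]/14,320+q[1]/14)
for q in ((160,462),(395,440),(278,440)): print(onz(c,u(q),.063))
E
```

```text
bar yaw 16.92 pitch -0.01  axis passes C at left-offset 0.19 mm; tip r(along) 71.9 mm, tip z 71.64 mm
bar yaw 17.02 pitch 0.06  axis passes C at left-offset 0.48 mm; tip r(along) 29.3 mm, tip z 72.51 mm
bar yaw 17.03 pitch 0.07  axis passes C at left-offset 0.02 mm; tip r(along) 18.0 mm, tip z 70.17 mm
bar yaw -2.99 pitch 0.10  axis passes C at left-offset 0.20 mm; tip r(along) 15.7 mm, tip z 70.47 mm
bar yaw -39.03 pitch -0.00  axis passes C at left-offset -1.19 mm; tip r(along) 15.4 mm, tip z 69.95 mm
bar yaw 21.41 pitch -0.19  axis passes C at left-offset -1.21 mm; tip r(along) 67.1 mm, tip z 68.00 mm
[ 0.59471251 -0.41650527  0.063     ]
[ 0.58464642 -0.40422718  0.063     ]
[ 0.58732116 -0.41115496  0.063     ]
```

```bash
python3 - <<'E'
from h import *
p,r=barpose((.608,-.396),211,.157,.0705); plan([p],2,rend=r,grip=1)
E
```

```text
[[3.9,-12.2,7.4,-0.0722,-0.0016,0.0413,1],[3.4,-12.9,6.6,-0.0722,-0.0016,0.0413,1]]
ends [ 0.4816 -0.472   0.054 ]
```

Request:
jog_arm(
  increments=[
    [[4, -12, 7.4, -0.072, -0.0016, 0.041, 1], [3.4, -13, 6.6, -0.072, -0.0016, 0.041, 1], [0, 0, 0, 0, 0, 0, 1], [0, 0, 0, 0, 0, 0, 1]],
  ],
)

```text
t: 11.5
eef_pos: [0.4818, -0.4715, 0.0542]
tcp_rot: [-0.0, 60.0, 30.9]
force: [-0.0, -0.4, -1.1]
width: 0.0129
```

```bash
python3 look2.py w11; python3 - <<'E'
from h import *
barstate()
im=cv2.imread('pics/w11.png')[310:362,282:361]; cv2.imwrite('pics/w11d.png',cv2.resize(im,None,fx=10,fy=10,interpolation=cv2.INTER_CUBIC))
E
```

```text
t 11.5 tcp [ 0.4818 -0.4715  0.0542] x [ 0.428  0.257 -0.866] z [0.743 0.446 0.5  ] F [-0.  -0.4 -1.1] w 0.0129 q [-44.  15.   5. -30. -75.  -8.]
bar yaw 30.95 pitch -0.04  axis passes C at left-offset 0.40 mm; tip r(along) 51.9 mm, tip z 70.86 mm
```

View pics/w11d.png

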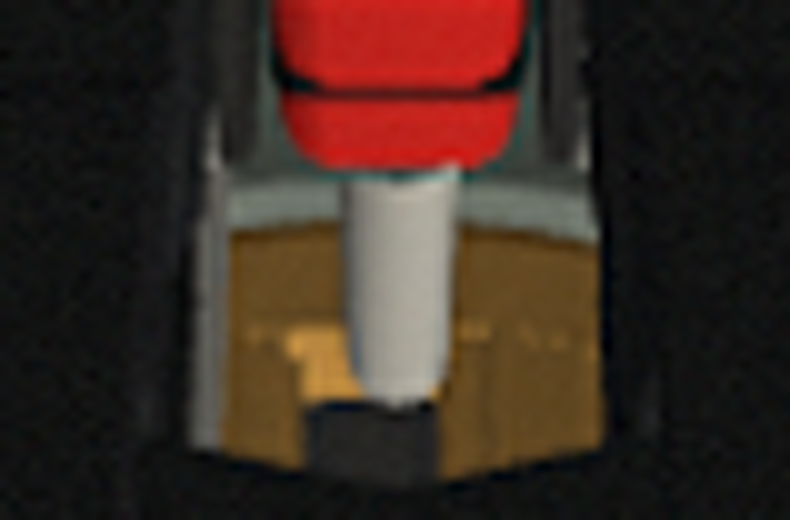

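View pics/w11.png

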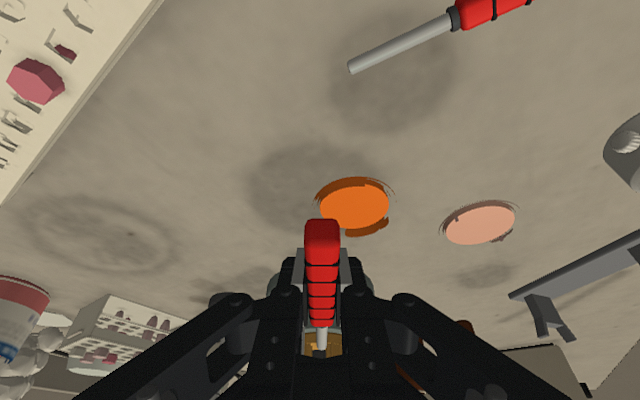

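Good view: the hole's back wall is at crop cols 303–438, the shank at ~398, and the right rod's edge at col 228. This and the earlier wrist data put the true jack axis nearer (0.615, −0.3935); the top camera reads short in x there. The hole azimuth is about 209°. Re-aligning with that centre.

```bash
sed -i 's/C=(.608,-.396)/C=(.615,-.3935)/' h.py; python3 - <<'E'
from h import *; import pickle
for n in ('w6','w7','w8','w9','w11'):
    barstate(pickle.load(open(f'pics/{n}.pkl','rb')))
C=(.615,-.3935)
p,r=barpose(C,209,.105+.040,.070); plan([p],3,rend=r,grip=1)
E
```

```text
bar yaw 17.02 pitch 0.06  axis passes C at left-offset 0.14 mm; tip r(along) 36.7 mm, tip z 72.51 mm
bar yaw 17.03 pitch 0.07  axis passes C at left-offset -0.32 mm; tip r(along) 25.5 mm, tip z 70.17 mm
bar yaw -2.99 pitch 0.10  axis passes C at left-offset -2.66 mm; tip r(along) 22.6 mm, tip z 70.47 mm
bar yaw -39.03 pitch -0.00  axis passes C at left-offset -7.54 mm; tip r(along) 19.3 mm, tip z 69.95 mm
bar yaw 30.96 pitch -0.03  axis passes C at left-offset 1.65 mm; tip r(along) 58.8 mm, tip z 70.66 mm
[[3.5,0.9,5.4,0.0099,-0.0002,-0.0056,1],[3.4,1,5.4,0.0098,-0.0003,-0.0055,1],[3.5,1.1,5.4,0.0099,-0.0002,-0.0056,1]]
ends [ 0.4965 -0.4592  0.0536]
```

Request:
jog_arm(
  increments=[
    [[3.5, 0.9, 5.4, 0.01, 0, -0.0056, 1], [3.5, 1, 5.4, 0.01, 0, -0.0056, 1], [3.5, 1, 5.4, 0.01, 0, -0.0056, 1], [0, 0, 0, 0, 0, 0, 1], [0, 0, 0, 0, 0, 0, 1]],
  ],
)

```text
t: 12.1
eef_pos: [0.4967, -0.4596, 0.0526]
tcp_rot: [0.2, 60.1, 29.1]
force: [-0.3, -1.0, -0.1]
width: 0.0132
```

```bash
python3 look2.py w12; python3 - <<'E'
from h import *
barstate()
im=cv2.imread('pics/w12.png')[310:362,282:361]; cv2.imwrite('pics/w12d.png',cv2.resize(im,None,fx=10,fy=10,interpolation=cv2.INTER_CUBIC))
E
```

```text
t 12.1 tcp [ 0.4967 -0.4596  0.0526] x [ 0.436  0.243 -0.867] z [0.758 0.42  0.499] F [-0.3 -1.  -0.1] w 0.0132 q [-42.  14.   4. -30. -72. -12.]
bar yaw 28.98 pitch -0.08  axis passes C at left-offset -0.78 mm; tip r(along) 40.4 mm, tip z 68.84 mm
```

View pics/w12d.png

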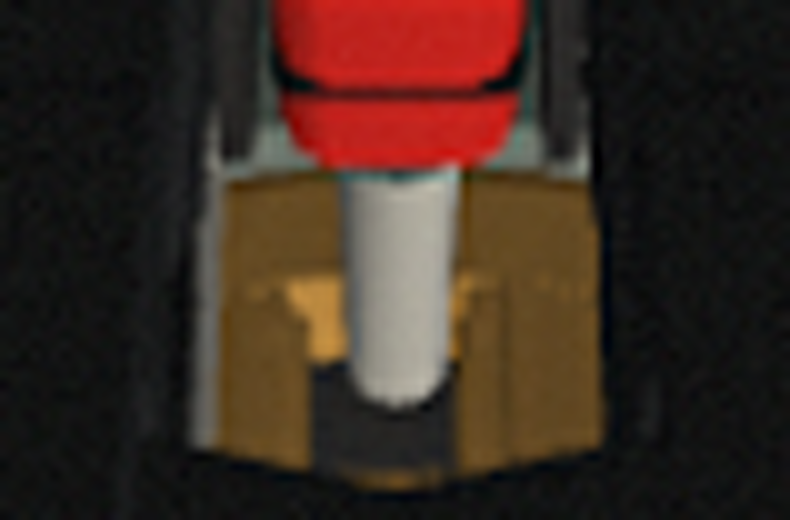

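Request:
jog_arm(
  increments=[
    [[2, -0.5, 4, 0, 0, 0, 1], [2.5, -0.5, 4.5, 0, 0, 0, 1], [2.5, 0, 4.4, 0, 0, 0, 1], [2.5, 0, 4.4, 0, 0, 0, 1], [2, 0, 3.6, 0, 0, 0, 1], [0, 0, 0, 0, 0, 0, 1], [0, 0, 0, 0, 0, 0, 1]],
  ],
)

```text
t: 12.9
eef_pos: [0.5157, -0.4507, 0.0528]
tcp_rot: [0.2, 60.3, 29.1]
force: [-9.3, -2.9, -0.3]
width: 0.0132
```

```bash
python3 look2.py w13; python3 - <<'E'
from h import *
barstate()
im=cv2.imread('pics/w13.png')[310:362,282:361]; cv2.imwrite('pics/w13d.png',cv2.resize(im,None,fx=10,fy=10,interpolation=cv2.INTER_CUBIC))
E
```

```text
t 12.9 tcp [ 0.5157 -0.4507  0.0528] x [ 0.433  0.241 -0.869] z [0.761 0.42  0.495] F [-9.3 -2.9 -0.3] w 0.0132 q [-40.  14.   4. -29. -71. -13.]
bar yaw 28.95 pitch -0.30  axis passes C at left-offset -2.00 mm; tip r(along) 19.0 mm, tip z 68.70 mm
```

View pics/w13d.png

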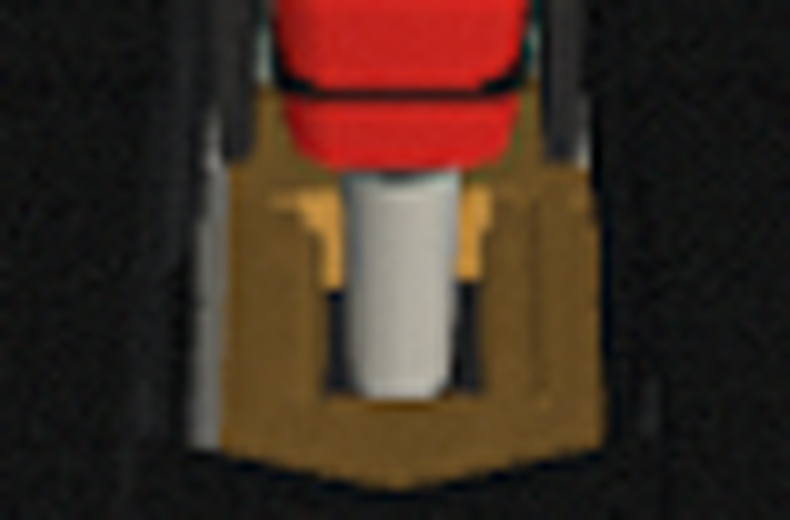

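The shank is inside and centred, and the 9.7 N axial force says the tip reached the core. So the axis is nearer (0.611, −0.3955). I'll back off 2 mm and do sweep 2.

```bash
sed -i 's/C=(.615,-.3935)/C=(.611,-.3955)/' h.py; cat >> h.py <<'E'
def arc(C,deg,st=None,back=0,left=0):
    p,r=pose(st or status.sense()); f=r.apply([.5,0,np.sqrt(.75)]); n=np.array([-f[1],f[0],0]); p=p-f*back/1e3+n*left/1e3
    C=np.r_[C,p[2]]; w=np.array([0,0,np.radians(deg)]); q=C+R.from_rotvec(w).apply(p-C)
    print('per row: shift',(r.inv().apply(q-p)*1e3).round(2),'rot',r.inv().apply(w).round(4))
E
python3 - <<'E'
from h import *
s=status.sense(); barstate(s); C=(.611,-.3955); arc(C,-4,s,2,2); arc(C,-5,s,2,2)
E
```

```text
bar yaw 28.95 pitch -0.30  axis passes C at left-offset -2.18 mm; tip r(along) 14.5 mm, tip z 68.70 mm
per row: shift [0.14 7.82 0.22] rot [ 0.0606 -0.0001 -0.0346]
per row: shift [0.22 9.77 0.35] rot [ 0.0758 -0.0001 -0.0432]
```

Request:
jog_arm(
  increments=[
    [[-1, 0, -1.7, 0, 0, 0, 1], [0.2, 10.3, 0.3, 0.0758, 0, -0.0434, 1], [0.2, 10.3, 0.3, 0.0758, 0, -0.0434, 1], [0.2, 10.3, 0.3, 0.0758, 0, -0.0434, 1], [0.2, 10.3, 0.3, 0.0758, 0, -0.0434, 1], [0.2, 9.8, 0.3, 0.0758, 0, -0.0434, 1], [0.2, 9.8, 0.3, 0.0758, 0, -0.0434, 1], [0, 0, 0, 0, 0, 0, 1]],
  ],
)

```text
t: 13.8
eef_pos: [0.5008, -0.3912, 0.0533]
tcp_rot: [0.1, 60.1, -1.0]
force: [-1.9, -5.6, -1.5]
width: 0.0131
```

```bash
python3 look2.py w14; python3 - <<'E'
from h import *
barstate(); arc((.611,-.3955),-4)
E
```

```text
t 13.8 tcp [ 0.5008 -0.3912  0.0533] x [ 0.499 -0.008 -0.867] z [ 0.867 -0.016  0.499] F [-1.9 -5.6 -1.5] w 0.0131 q [-28.  -7. -21. -17. -50. -55.]
bar yaw -0.87 pitch -0.14  axis passes C at left-offset 1.88 mm; tip r(along) 14.6 mm, tip z 69.55 mm
per row: shift [0.21 7.68 0.34] rot [ 0.0605 -0.0001 -0.0348]
```

View pics/w14_c.png

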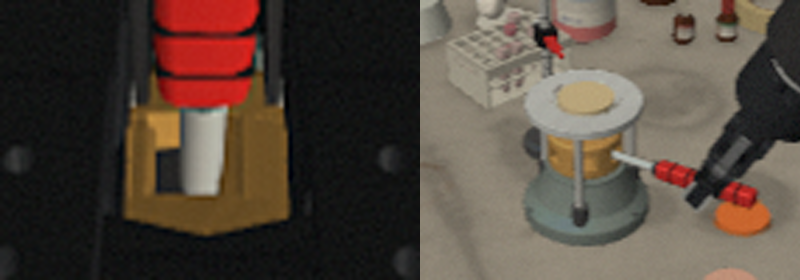

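Request:
jog_arm(
  increments=[
    [[0.2, 7.7, 0.3, 0.0605, 0, -0.0349, 1], [0.2, 7.7, 0.3, 0.0605, 0, -0.0349, 1], [0.2, 7.7, 0.3, 0.0605, 0, -0.0349, 1], [0.2, 7.7, 0.3, 0.0605, 0, -0.0349, 1], [0.2, 7.7, 0.3, 0.0605, 0, -0.0349, 1], [0.2, 7.7, 0.3, 0.0605, 0, -0.0349, 1], [0.2, 7.7, 0.3, 0.0605, 0, -0.0349, 1], [0.2, 7.7, 0.3, 0.0605, 0, -0.0349, 1], [0.2, 7.7, 0.3, 0.0605, 0, -0.0349, 1], [0, 0, 0, 0, 0, 0, 1]],
  ],
)

```text
t: 14.9
eef_pos: [0.5237, -0.3283, 0.0526]
tcp_rot: [-0.2, 60.3, -37.3]
force: [-1.4, -6.0, -0.1]
width: 0.0127
```

```bash
python3 look2.py w15; python3 - <<'E'
from h import *
barstate(); arc((.611,-.3955),-4)
im=read_camera('top')[:,:,::-1]; cv2.imwrite('pics/top15.png',cv2.resize(im[70:200,290:430],None,fx=5,fy=4.5,interpolation=cv2.INTER_CUBIC))
E
```

```text
t 14.9 tcp [ 0.5237 -0.3283  0.0526] x [ 0.394 -0.3   -0.869] z [ 0.694 -0.523  0.495] F [-1.4 -6.  -0.1] w 0.0127 q [  -6.  -17.  -44.   24.  -39. -136.]
bar yaw -36.99 pitch -0.32  axis passes C at left-offset 0.78 mm; tip r(along) 14.6 mm, tip z 68.58 mm
per row: shift [0.16 7.68 0.28] rot [ 0.0607  0.     -0.0346]
```

View pics/w15_c.png

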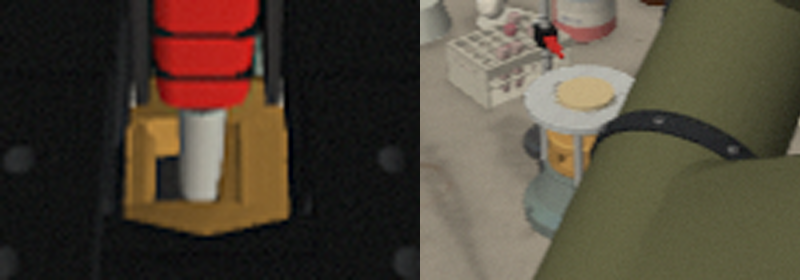

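View pics/top15.png

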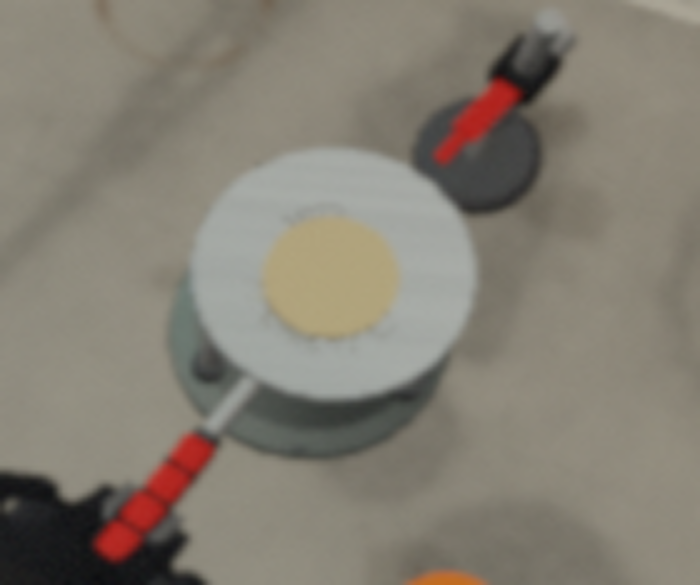

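Request:
jog_arm(
  increments=[
    [[0.2, 7.7, 0.3, 0.0605, 0, -0.0349, 1], [0.2, 7.7, 0.3, 0.0605, 0, -0.0349, 1], [0, 0, 0, 0, 0, 0, 1], [0, 0, 0, 0, 0, 0, 1]],
  ],
)

```text
t: 15.45
eef_pos: [0.5335, -0.3171, 0.0523]
tcp_rot: [-0.1, 60.3, -45.1]
force: [-2.2, -4.9, -0.2]
width: 0.013
```

```bash
python3 look2.py w16; python3 - <<'E'
from h import *
barstate()
E
```

```text
t 15.45 tcp [ 0.5335 -0.3171  0.0523] x [ 0.35  -0.35  -0.869] z [ 0.615 -0.614  0.495] F [-2.2 -4.9 -0.2] w 0.013 q [  -3.  -15.  -45.   30.  -41. -151.]
bar yaw -44.98 pitch -0.32  axis passes C at left-offset 0.63 mm; tip r(along) 14.7 mm, tip z 68.31 mm
```

Request:
jog_arm(
  increments=[
    [[0, -7.7, 0.3, -0.0605, 0, 0.0349, 1], [-5, 0, -8.7, 0, 0, 0, 1], [-8, 0, -13.9, 0, 0, 0, 1], [-12, 0, -20.7, 0, 0, 0, 1], [-17, 0, 10, 0, 0, 0, 1], [0, 0, 0, 0, 0, 0, 1]],
  ],
)

```text
t: 16.15
eef_pos: [0.4933, -0.2888, 0.0762]
tcp_rot: [0.5, 60.0, -40.4]
force: [1.5, 0.4, 0.8]
width: 0.013
```

```bash
python3 - <<'E'
from h import *
s=status.sense(); print(s['q'].round(0),s['eef_pos'],s['force'])
plan([(.45,-.29,.14)],11,20,60,grip=1)
E
```

```text
[  -0.  -27.  -50.   27.  -46. -146.] [ 0.4933452  -0.28875102  0.07616263] [1.48458411 0.42479708 0.83177071]
[[-6.5,-2.6,0.4,-0.0692,-0.0428,0.0687,1],[-6.6,-2.3,0.5,-0.0691,-0.0427,0.0688,1],[-6.8,-1.8,0.7,-0.0692,-0.0428,0.0687,1],[-6.8,-1.3,0.8,-0.0691,-0.0427,0.0687,1],[-6.9,-1,1,-0.0692,-0.0428,0.0687,1],[-6.8,-0.6,1.3,-0.0691,-0.0428,0.0688,1],[-6.9,-0.2,1.6,-0.0692,-0.0427,0.0687,1],[-6.8,0.1,1.8,-0.0691,-0.0428,0.0687,1],[-6.6,0.5,2.2,-0.0692,-0.0427,0.0688,1],[-6.5,0.8,2.4,-0.0691,-0.0428,0.0687,1]]
[[-6.4,1,2.8,-0.0692,-0.0427,0.0687,1]]
ends [ 0.45 -0.29  0.14]
```

Request:
jog_arm(
  increments=[
    [[-6.5, -2.5, 0.4, -0.069, -0.0428, 0.0688, 1], [-6.6, -2.3, 0.5, -0.069, -0.0428, 0.0688, 1], [-6.8, -1.8, 0.7, -0.069, -0.0428, 0.0688, 1], [-6.8, -1.3, 0.8, -0.069, -0.0428, 0.0688, 1], [-6.8, -1, 1, -0.069, -0.0428, 0.0688, 1], [-6.8, -0.6, 1.3, -0.069, -0.0428, 0.0688, 1], [-6.8, -0.2, 1.6, -0.069, -0.0428, 0.0688, 1], [-6.8, 0.1, 1.8, -0.069, -0.0428, 0.0688, 1], [-6.6, 0.5, 2.2, -0.069, -0.0428, 0.0688, 1], [-6.5, 0.8, 2.5, -0.069, -0.0428, 0.0688, 1]],
  ],
)

```text
t: 17.15
eef_pos: [0.4535, -0.2923, 0.1151]
tcp_rot: [4.7, 38.2, 8.2]
force: [-0.4, -0.0, -3.2]
width: 0.0126
```

Request:
jog_arm(
  increments=[
    [[-6.4, 1, 2.8, -0.069, -0.0428, 0.0688, 1], [0, 0, 0, 0, 0, 0, 1], [0, 0, 0, 0, 0, 0, 1], [0, 0, 0, 0, 0, 0, 1]],
  ],
)

```text
t: 17.55
eef_pos: [0.4494, -0.2912, 0.1194]
tcp_rot: [3.9, 35.9, 12.8]
force: [0.3, 0.4, -0.3]
width: 0.0128
```

```bash
python3 look.py w17; python3 - <<'E'
from h import *; import pickle
im=read_camera('scene')[:,:,::-1]; cv2.imwrite('pics/sc17.png',im)
im=read_camera('top')[:,:,::-1]; cv2.imwrite('pics/tp17.png',im)
E
```

```text
t 17.55 tcp [ 0.4494 -0.2912  0.1194] x [ 0.79   0.18  -0.586] z [0.585 0.064 0.809] F [ 0.3  0.4 -0.3] w 0.0128 q [-46. -24. -28. -51. -62. -20.]
```

View pics/w17.png

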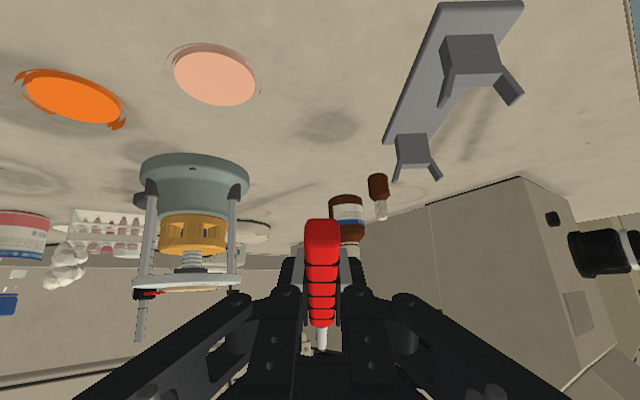

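```bash
python3 - <<'E'
import cv2
im=cv2.imread('pics/w17.png')[225:325,115:265]; cv2.imwrite('pics/w17c.png',cv2.resize(im,None,fx=5.3,fy=5.3,interpolation=cv2.INTER_CUBIC))
E
```

```text
(no output)
```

View pics/w17c.png

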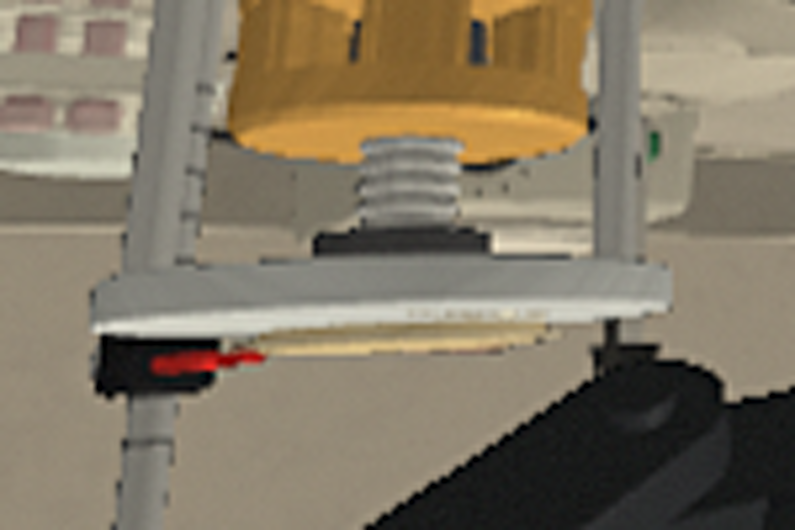

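```bash
cat > hgt.py <<'E'
from h import *; import pickle
def heights(pk,pts,C=(.611,-.3955),phi=-42):
    c=cam('wrist',pickle.load(open(pk,'rb'))); cp=-c[1][:3,:3].T@c[1][:3,3]; C=np.array(C)
    print('cam',cp.round(4))
    D=np.linalg.norm(C-cp[:2]); 
    for name,uv in pts:
        o,d=ray(c,uv); h=np.linalg.norm(d[:2]); b=np.degrees(np.arctan2(d[1],d[0])-np.arctan2(*(C-cp[:2])[::-1]))
        if name.startswith('ptr'):
            P=C+.057*np.array([np.cos(np.radians(phi)),np.sin(np.radians(phi))]); L=np.linalg.norm(P-cp[:2]); exb=np.degrees(np.arctan2(*(P-cp[:2])[::-1])-np.arctan2(*(C-cp[:2])[::-1]))
        elif name.startswith('near'): L=D*np.cos(np.radians(b))-np.sqrt(.05**2-(D*np.sin(np.radians(b)))**2); exb=0
        elif name.startswith('far'): L=D*np.cos(np.radians(b))+np.sqrt(.05**2-(D*np.sin(np.radians(b)))**2); exb=0
        else: L=np.sqrt(D*D-.05**2); exb=np.degrees(np.arcsin(.05/D))
        print(name,'z %.2f mm'%((o[2]+d[2]/h*L)*1e3),'bearing %.2f expected %.2f'%(b,exb),'L',L.round(4),'sens mm per mm %.3f'%(d[2]/h))
E
python3 - <<'E'
from hgt import *
u=lambda x,y:(115+x/5.3,225+y/5.3)
heights('pics/w17.pkl',[('ptr top',u(265,361)),('ptr mid',u(265,357)),('sideL',u(92,328)),('sideR',u(670,308)),('near',u(380,302)),('far',u(225,343)),('far2',u(600,324))])
E
```

```text
cam [ 0.2895 -0.3214  0.1382]
ptr top z 126.77 mm bearing -3.75 expected -4.16 L 0.3808 sens mm per mm -0.030
ptr mid z 125.96 mm bearing -3.76 expected -4.16 L 0.3808 sens mm per mm -0.032
sideL z 121.73 mm bearing -8.53 expected 8.72 L 0.3261 sens mm per mm -0.050
sideR z 121.77 mm bearing 8.72 expected 8.72 L 0.3261 sens mm per mm -0.050
near z 121.40 mm bearing -0.56 expected 0.00 L 0.28 sens mm per mm -0.060
far z 123.25 mm bearing -4.92 expected 0.00 L 0.3699 sens mm per mm -0.040
far2 z 122.73 mm bearing 6.41 expected 0.00 L 0.3617 sens mm per mm -0.043
```

Very clear, upside-down view. The table strip's left end is at crop (92,328) and right end at (670,308), while the red pointer tip at (265,357) is still higher. Table ≈122 mm against pointer ≈126 mm means about 4 mm (~30°) left to raise. The holes appear near azimuth 195° and 133°. I'll cross-check the rise with the scene camera.

```bash
python3 - <<'E'
from h import *
a=cv2.imread('pics/scene0.png')[130:215,265:335];b=cv2.imread('pics/sc17.png')[130:215,265:335]
cv2.imwrite('pics/cmp17.png',cv2.resize(np.hstack([a,b]),None,fx=5.6,fy=5.6,interpolation=cv2.INTER_CUBIC))
p,r=barpose((.611,-.3955),196,.168,.0695); plan([p],9,rend=r,grip=1)
E
```

```text
[[2.1,-16.8,-6.5,-0.0118,0.047,0.0024,1],[2.4,-16.8,-6.6,-0.0117,0.047,0.0024,1],[2.7,-16.7,-6.7,-0.0118,0.0471,0.0024,1],[2.9,-16.6,-6.8,-0.0117,0.047,0.0025,1],[3.2,-16.5,-6.8,-0.0118,0.047,0.0024,1],[3.5,-16.5,-6.9,-0.0117,0.047,0.0024,1],[3.8,-16.4,-6.8,-0.0118,0.047,0.0024,1],[4.1,-16.3,-6.9,-0.0117,0.047,0.0024,1],[4.3,-16.2,-6.9,-0.0118,0.0471,0.0024,1]]
ends [ 0.4586 -0.4392  0.0531]
```

View pics/cmp17.png

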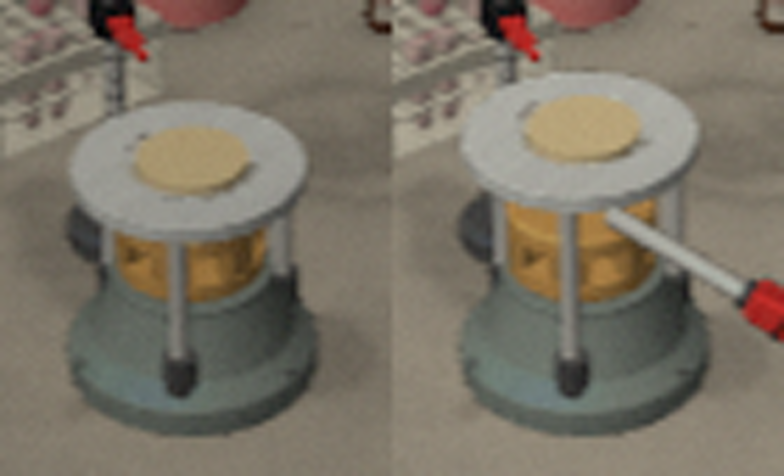

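```bash
python3 - <<'E'
from h import *
c=cam('scene'); P=proj(c,[[.611,-.3955,z] for z in (.102,.117,.122)]); print(P)
a=cv2.imread('pics/scene0.png');b=cv2.imread('pics/sc17.png')
t=cv2.cvtColor(a,6)[142:172,276:324].astype(np.float32); 
# rise by template match of the table patch
best=cv2.matchTemplate(cv2.cvtColor(b,6)[128:172,276:324].astype(np.float32),t,cv2.TM_CCOEFF_NORMED)[:,0]; k=best.argmax(); 
sub=k+(best[k-1]-best[k+1])/(2*(best[k-1]-2*best[k]+best[k+1])); print('rise px',14-sub,best.max(), 'mm',(14-sub)/((P[0,1]-P[1,1])/15))
E
```

```text
[[297.55461783 159.62462152]
 [297.40962897 154.26200939]
 [297.36073982 152.45377732]]
rise px 5.1954207718372345 0.83356386 mm 14.532341642599357
```

```bash
python3 - <<'E'
from h import *
c=cam('scene'); ct=cam('top')
for phi in (-36,-40,-44,-48):
    D=np.array([np.cos(np.radians(phi)),np.sin(np.radians(phi))])*.057
    P=[[.611+D[0],-.3955+D[1],z] for z in (.118,.121,.124)]
    print(phi,proj(c,P).round(1).tolist(),proj(ct,P[1:2]).round(1))
print(proj(ct,[[.611,-.3955,.102]]))
E
```

```text
-36 [[287.8, 142.7], [287.8, 141.6], [287.7, 140.6]] [[373.9 101.9]]
-40 [[289.3, 142.4], [289.3, 141.3], [289.2, 140.2]] [[375.8 103.3]]
-44 [[290.9, 142.1], [290.8, 141.0], [290.8, 140.0]] [[377.5 104.7]]
-48 [[292.4, 141.9], [292.4, 140.8], [292.4, 139.7]] [[379.1 106.3]]
[[354.71661068 130.58135588]]
```

Request:
jog_arm(
  increments=[
    [[2.1, -16.8, -6.5, -0.0118, 0.047, 0.0024, 1], [2.4, -16.8, -6.6, -0.0118, 0.047, 0.0024, 1], [2.7, -16.7, -6.7, -0.0118, 0.047, 0.0024, 1], [2.9, -16.6, -6.8, -0.0118, 0.047, 0.0024, 1], [3.2, -16.5, -6.8, -0.0118, 0.047, 0.0024, 1], [3.5, -16.5, -6.9, -0.0118, 0.047, 0.0024, 1], [3.8, -16.4, -6.8, -0.0118, 0.047, 0.0024, 1], [4.1, -16.3, -6.9, -0.0118, 0.047, 0.0024, 1], [4.3, -16.2, -6.9, -0.0118, 0.047, 0.0024, 1], [0, 0, 0, 0, 0, 0, 1]],
  ],
)

```text
t: 18.7
eef_pos: [0.4591, -0.4399, 0.052]
tcp_rot: [0.0, 60.1, 16.1]
force: [0.4, -0.1, -1.4]
width: 0.0131
```

```bash
python3 - <<'E'
from h import *
barstate()
p,r=barpose((.611,-.3955),196,.105+.050,.0695); plan([p],3,rend=r,grip=1)
E
```

```text
bar yaw 16.04 pitch -0.10  axis passes C at left-offset -0.74 mm; tip r(along) 62.8 mm, tip z 68.23 mm
[[1.8,0.3,3.9,0.0001,-0.0006,-0.0002,1],[1.8,0.3,3.9,0.0002,-0.0006,-0.0002,1],[1.8,0.2,3.8,0.0001,-0.0006,-0.0003,1]]
ends [ 0.4711 -0.4357  0.0531]
```

Request:
jog_arm(
  increments=[
    [[1.8, 0.3, 3.9, 0, 0, 0, 1], [1.8, 0.3, 3.9, 0, 0, 0, 1], [1.8, 0.2, 3.8, 0, 0, 0, 1], [0, 0, 0, 0, 0, 0, 1], [0, 0, 0, 0, 0, 0, 1]],
  ],
)

```text
t: 19.2
eef_pos: [0.4699, -0.436, 0.0544]
tcp_rot: [-0.0, 60.0, 15.9]
force: [-0.3, 0.0, -0.6]
width: 0.0133
```

```bash
python3 look2.py w18; python3 - <<'E'
from h import *
barstate()
im=cv2.imread('pics/w18.png')[310:362,282:361]; cv2.imwrite('pics/w18d.png',cv2.resize(im,None,fx=10,fy=10,interpolation=cv2.INTER_CUBIC))
E
```

```text
t 19.2 tcp [ 0.4699 -0.436   0.0544] x [ 0.481  0.137 -0.866] z [0.832 0.237 0.501] F [-0.3  0.  -0.6] w 0.0133 q [-40.   3.  -8. -28. -64. -25.]
bar yaw 15.90 pitch 0.03  axis passes C at left-offset -0.36 mm; tip r(along) 51.6 mm, tip z 70.64 mm
```

View pics/w18d.png

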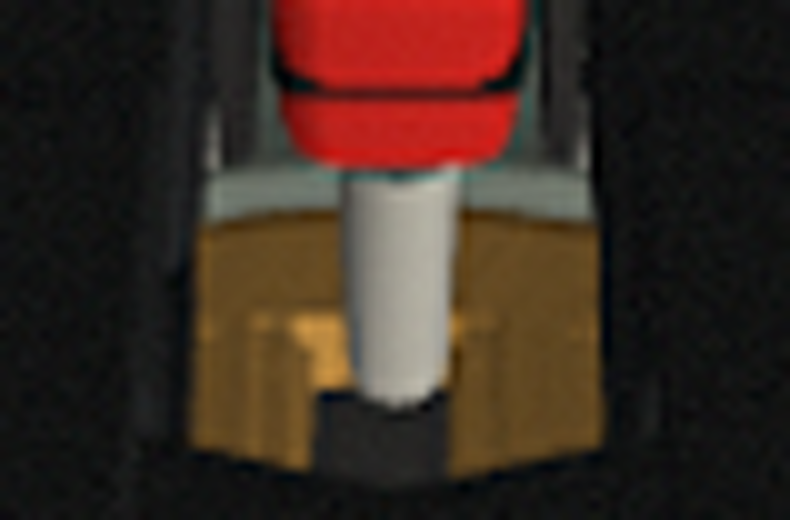

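Hole (back wall 315–445, centre 380) is nearly parallel to the shank (400), so I'll shift 1.5 mm right, lower it slightly, and insert.

Request:
jog_arm(
  increments=[
    [[4, -0.8, 5.6, 0, 0, 0, 1], [3.7, -0.7, 6, 0, 0, 0, 1], [3.5, 0, 6.1, 0, 0, 0, 1], [3, 0, 5.2, 0, 0, 0, 1], [2.5, 0, 4.3, 0, 0, 0, 1], [1.5, 0, 2.6, 0, 0, 0, 1], [0, 0, 0, 0, 0, 0, 1], [0, 0, 0, 0, 0, 0, 1]],
  ],
)

```text
t: 20.1
eef_pos: [0.5037, -0.428, 0.0531]
tcp_rot: [0.0, 60.0, 15.9]
force: [-0.0, 0.6, -1.3]
width: 0.0131
```

```bash
python3 look2.py w19; python3 - <<'E'
from h import *
barstate(); arc((.611,-.3955),-4,None,0,1.5)
im=cv2.imread('pics/w19.png')[310:362,282:361]; cv2.imwrite('pics/w19d.png',cv2.resize(im,None,fx=10,fy=10,interpolation=cv2.INTER_CUBIC))
E
```

```text
t 20.1 tcp [ 0.5037 -0.428   0.0531] x [ 0.481  0.137 -0.866] z [0.833 0.237 0.5  ] F [-0.   0.6 -1.3] w 0.0131 q [-37.   5.  -7. -27. -62. -28.]
bar yaw 15.89 pitch 0.01  axis passes C at left-offset -1.95 mm; tip r(along) 16.8 mm, tip z 69.62 mm
per row: shift [0.12 7.83 0.21] rot [ 0.0605 -0.     -0.0349]
```

View pics/w19d.png

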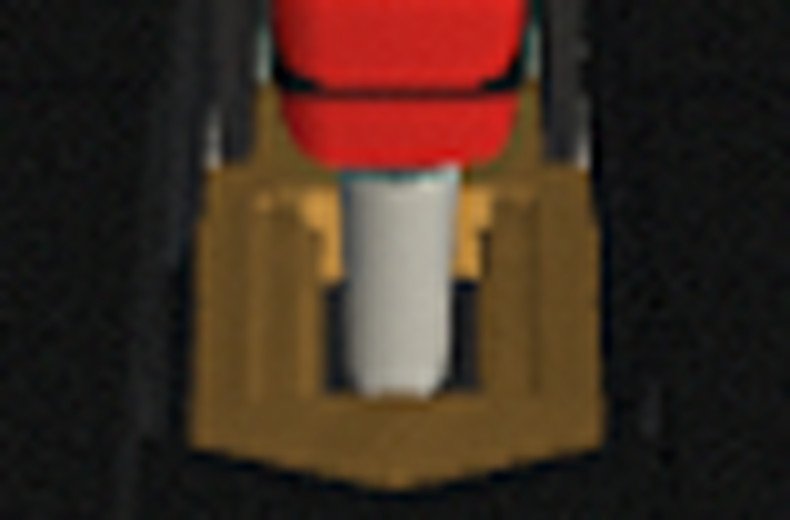

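Request:
jog_arm(
  increments=[
    [[0.1, 8.3, 0.2, 0.0605, 0, -0.0349, 1], [0.1, 8.3, 0.2, 0.0605, 0, -0.0349, 1], [0.1, 8.3, 0.2, 0.0605, 0, -0.0349, 1], [0.1, 8.3, 0.2, 0.0605, 0, -0.0349, 1], [0.1, 7.8, 0.2, 0.0605, 0, -0.0349, 1], [0.1, 7.8, 0.2, 0.0605, 0, -0.0349, 1], [0.1, 7.8, 0.2, 0.0605, 0, -0.0349, 1], [0, 0, 0, 0, 0, 0, 1], [0, 0, 0, 0, 0, 0, 1]],
  ],
)

```text
t: 21.1
eef_pos: [0.5008, -0.3721, 0.0534]
tcp_rot: [0.0, 60.0, -12.0]
force: [-1.9, -1.7, -0.5]
width: 0.0131
```

```bash
python3 look2.py w20; python3 - <<'E'
from h import *
barstate(); s=status.sense(); print(s['q'].round(0))
E
```

```text
t 21.1 tcp [ 0.5008 -0.3721  0.0534] x [ 0.489 -0.104 -0.866] z [ 0.847 -0.18   0.5  ] F [-1.9 -1.7 -0.5] w 0.0131 q [-21. -13. -31.  -7. -43. -77.]
bar yaw -12.07 pitch -0.00  axis passes C at left-offset -0.43 mm; tip r(along) 16.9 mm, tip z 69.79 mm
[-21. -13. -31.  -7. -43. -77.]
```

View pics/w20_c.png

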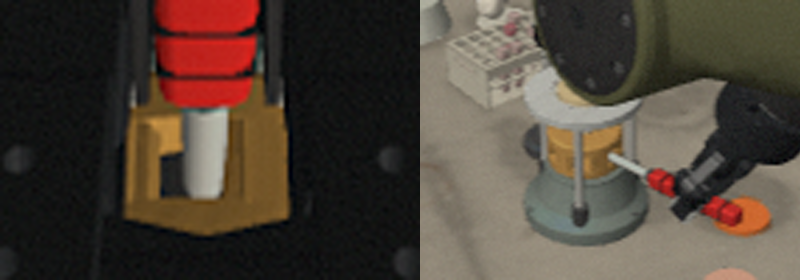

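Request:
jog_arm(
  increments=[
    [[0, -5.8, 0.2, -0.0454, 0, 0.0262, 1], [-5, 0, -8.7, 0, 0, 0, 1], [-8, 0, -13.9, 0, 0, 0, 1], [-12, 0, -20.7, 0, 0, 0, 1], [-10, 5, 2, 0, 0, 0, 1], [0, 0, 0, 0, 0, 0, 1]],
  ],
)

```text
t: 21.8
eef_pos: [0.4488, -0.3647, 0.0652]
tcp_rot: [-0.1, 59.8, -9.2]
force: [1.6, -0.5, -0.4]
width: 0.0128
```

```bash
python3 - <<'E'
from h import *
s=status.sense(); print(s['q'].round(0),s['eef_pos'],s['force'])
plan([(.47,-.27,.12)],9,15,55,grip=1)
E
```

```text
[-24. -20. -34. -10. -47. -70.] [ 0.44876672 -0.36469088  0.06518806] [ 1.56172394 -0.51739729 -0.36572971]
[[-4.9,10.8,3.6,-0.0347,-0.0474,0.032,1],[-4.4,10.7,4.3,-0.0347,-0.0474,0.0319,1],[-3.9,10.8,4.8,-0.0347,-0.0474,0.032,1],[-3.3,10.7,5.3,-0.0347,-0.0475,0.032,1],[-2.6,10.6,5.9,-0.0346,-0.0474,0.0319,1],[-2.1,10.4,6.3,-0.0347,-0.0474,0.032,1],[-1.4,10.3,6.7,-0.0347,-0.0474,0.032,1],[-0.7,10,7.2,-0.0347,-0.0474,0.0319,1],[-0.1,9.9,7.5,-0.0347,-0.0474,0.032,1]]
ends [ 0.4699 -0.27    0.12  ]
```

Request:
jog_arm(
  increments=[
    [[-5, 10.8, 3.6, -0.0347, -0.0474, 0.032, 1], [-4.4, 10.7, 4.3, -0.0347, -0.0474, 0.032, 1], [-3.9, 10.8, 4.8, -0.0347, -0.0474, 0.032, 1], [-3.3, 10.7, 5.3, -0.0347, -0.0474, 0.032, 1], [-2.6, 10.6, 5.9, -0.0347, -0.0474, 0.032, 1], [-2.1, 10.4, 6.3, -0.0347, -0.0474, 0.032, 1], [-1.4, 10.3, 6.7, -0.0347, -0.0474, 0.032, 1], [-0.7, 10, 7.2, -0.0347, -0.0474, 0.032, 1], [0, 10, 7.5, -0.0347, -0.0474, 0.032, 1], [0, 0, 0, 0, 0, 0, 1]],
  ],
)

```text
t: 22.8
eef_pos: [0.4698, -0.2703, 0.118]
tcp_rot: [0.2, 35.1, 15.1]
force: [0.0, -1.4, -1.4]
width: 0.013
```

Request:
jog_arm(
  increments=[
    [[0, 0, 0, 0, 0, 0, 1], [0, 0, 0, 0, 0, 0, 1]],
  ],
)

```text
t: 23.0
eef_pos: [0.4698, -0.2699, 0.1178]
tcp_rot: [0.2, 35.2, 15.1]
force: [0.7, -0.2, -1.7]
width: 0.0133
```

```bash
python3 look.py w21; python3 - <<'E'
import cv2
im=cv2.imread('pics/w21.png')[215:330,50:240]; cv2.imwrite('pics/w21c.png',cv2.resize(im,None,fx=4.2,fy=4.2,interpolation=cv2.INTER_CUBIC))
E
```

```text
t 23.0 tcp [ 0.4698 -0.2699  0.1178] x [ 0.789  0.213 -0.577] z [0.558 0.148 0.817] F [ 0.7 -0.2 -1.7] w 0.0133 q [-43. -23. -28. -52. -61. -16.]
```

View pics/w21c.png

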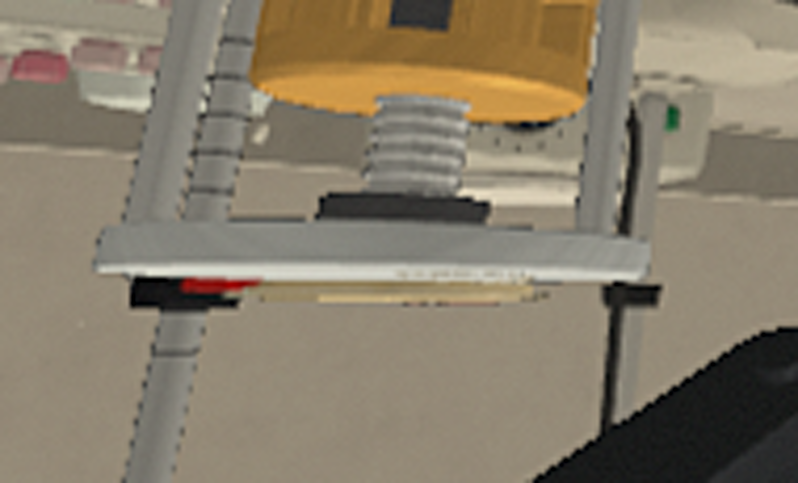

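```bash
python3 - <<'E'
import cv2
im=cv2.imread('pics/w21.png')[265:295,68:128]; cv2.imwrite('pics/w21d.png',cv2.resize(im,None,fx=13,fy=13,interpolation=cv2.INTER_CUBIC))
E
```

```text
(no output)
```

View pics/w21d.png

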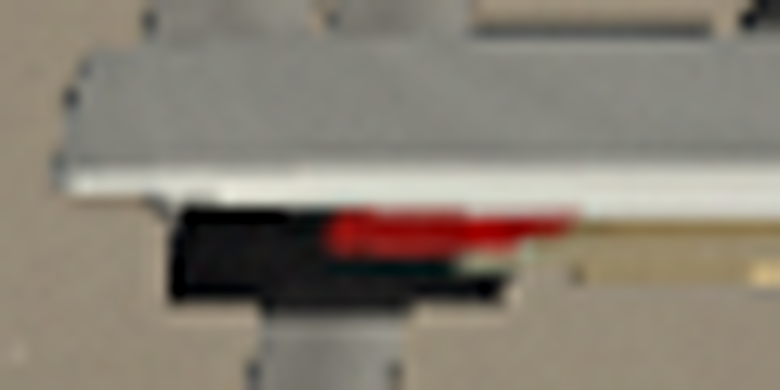

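```bash
python3 - <<'E'
from hgt import *
u=lambda x,y:(68+x/13,265+y/13)
heights('pics/w21.pkl',[('ptr top',u(578,222)),('ptr mid',u(578,215)),('far',u(500,212)),('far2',u(640,217)),('far3',u(350,204)),('side',u(60,185)),('near',u(500,166))],phi=-44)
im=cv2.imread('pics/w21.png')
for x in range(88,116,2): print(x,[tuple(int(v) for v in im[y,x]) for y in range(276,288)])
E
```

```text
cam [ 0.3123 -0.3116  0.1345]
ptr top z 125.68 mm bearing -4.20 expected -4.29 L 0.3615 sens mm per mm -0.024
ptr mid z 125.17 mm bearing -4.21 expected -4.29 L 0.3615 sens mm per mm -0.026
far z 125.30 mm bearing -4.98 expected 0.00 L 0.3512 sens mm per mm -0.026
far2 z 125.40 mm bearing -3.59 expected 0.00 L 0.3557 sens mm per mm -0.026
far3 z 125.09 mm bearing -6.43 expected 0.00 L 0.3443 sens mm per mm -0.027
side z 125.30 mm bearing -9.09 expected 9.27 L 0.3062 sens mm per mm -0.030
near z 125.02 mm bearing -5.07 expected 0.00 L 0.2672 sens mm per mm -0.036
88 [(125, 131, 132), (139, 147, 147), (179, 190, 191), (208, 222, 223), (174, 188, 186), (0, 0, 0), (20, 20, 19), (24, 22, 23), (25, 25, 27), (21, 20, 21), (19, 20, 19), (22, 21, 20)]
90 [(123, 131, 130), (139, 149, 149), (180, 192, 192), (209, 221, 222), (174, 186, 185), (39, 40, 41), (11, 12, 12), (22, 20, 19), (23, 25, 24), (21, 21, 23), (28, 25, 28), (30, 31, 32)]
92 [(120, 127, 128), (145, 155, 154), (187, 199, 199), (207, 218, 219), (173, 185, 182), (38, 39, 33), (15, 15, 26), (21, 21, 39), (21, 20, 25), (22, 23, 21), (
[... 1488 characters left out ...]
(82, 98, 140), (125, 150, 150), (118, 142, 151), (127, 144, 154), (123, 143, 152)]
110 [(124, 131, 132), (147, 155, 156), (187, 199, 199), (201, 214, 211), (187, 199, 204), (122, 127, 171), (21, 33, 130), (77, 102, 138), (106, 137, 146), (116, 141, 153), (123, 141, 151), (120, 139, 148)]
112 [(126, 133, 132), (148, 156, 158), (186, 196, 198), (199, 212, 211), (190, 202, 207), (135, 149, 173), (67, 100, 127), (96, 129, 140), (107, 138, 150), (90, 120, 133), (86, 108, 119), (122, 139, 150)]
114 [(123, 132, 132), (148, 158, 157), (187, 200, 200), (197, 209, 210), (203, 214, 212), (166, 181, 184), (71, 107, 126), (97, 129, 144), (106, 138, 150), (102, 136, 151), (103, 134, 147), (122, 139, 150)]
```

At this closer view the pointer tip's top edge is at row 282.9 and the table's far rim at row 281.0. At 0.95 mm/px, less the distance effect, the table is still about 1.4 mm low, so about 10° more is needed. I'll re-enter the same hole by the way I came out and repeat the end pose turned 10° further.

```bash
cat >> h.py <<'E'
def rotpose(st,deg,back=0,C=(.611,-.3955)):
    p,r=pose(st); C3=np.r_[C,p[2]]; W=R.from_euler('z',deg,degrees=True); q=C3+W.apply(p-C3); rr=W*r
    return q-rr.apply([.5,0,np.sqrt(.75)])*back/1e3, rr
E
python3 - <<'E'
from h import *; import pickle
s=pickle.load(open('pics/w20.pkl','rb')); p,r=rotpose(s,4,45); print(p)
plan([p+[0,0,.005],p],10,rend=r,grip=1)
E
```

```text
[ 0.45484039 -0.37360178  0.05341458]
[[0,-10.1,-7.5,0.0298,0.0427,-0.0275,1],[0.6,-10.3,-7.2,0.0297,0.0426,-0.0275,1],[1.2,-10.4,-6.9,0.0298,0.0427,-0.0274,1],[1.8,-10.6,-6.5,0.0298,0.0427,-0.0275,1],[2.4,-10.8,-6,0.0297,0.0426,-0.0275,1],[2.8,-10.9,-5.7,0.0298,0.0427,-0.0275,1],[3.5,-10.9,-5.2,0.0297,0.0427,-0.0275,1],[3.9,-11,-4.7,0.0298,0.0427,-0.0275,1],[4.4,-11,-4.2,0.0298,0.0426,-0.0274,1],[7.2,-6.6,-4.8,0.0297,0.0427,-0.0275,1]]
ends [ 0.4549 -0.3736  0.0534]
```

Request:
jog_arm(
  increments=[
    [[0, -10.1, -7.5, 0.0298, 0.0427, -0.0275, 1], [0.6, -10.3, -7.2, 0.0298, 0.0427, -0.0275, 1], [1.2, -10.4, -6.9, 0.0298, 0.0427, -0.0275, 1], [1.8, -10.6, -6.5, 0.0298, 0.0427, -0.0275, 1], [2.4, -10.8, -6, 0.0298, 0.0427, -0.0275, 1], [2.8, -10.9, -5.7, 0.0298, 0.0427, -0.0275, 1], [3.5, -10.9, -5.2, 0.0298, 0.0427, -0.0275, 1], [3.9, -11, -4.7, 0.0298, 0.0427, -0.0275, 1], [4.4, -11, -4.2, 0.0298, 0.0427, -0.0275, 1], [7.2, -6.6, -4.8, 0.0298, 0.0427, -0.0275, 1]],
  ],
)

```text
t: 24.05
eef_pos: [0.4556, -0.3739, 0.0541]
tcp_rot: [-0.1, 60.0, -8.2]
force: [-0.0, -0.6, -0.7]
width: 0.0127
```

Request:
jog_arm(
  increments=[
    [[0, 0, 0, 0, 0, 0, 1], [0, 0, 0, 0, 0, 0, 1]],
  ],
)

```text
t: 24.25
eef_pos: [0.4553, -0.3727, 0.0533]
tcp_rot: [0.1, 60.0, -7.8]
force: [-0.2, 0.3, -1.0]
width: 0.0131
```

```bash
python3 look2.py w22; python3 - <<'E'
from h import *; import pickle
barstate()
s=pickle.load(open('pics/w20.pkl','rb'))
for b in (45,28,0): go(*rotpose(s,4,b))
im=cv2.imread('pics/w22.png')[310:362,282:361]; cv2.imwrite('pics/w22d.png',cv2.resize(im,None,fx=10,fy=10,interpolation=cv2.INTER_CUBIC))
E
```

```text
t 24.25 tcp [ 0.4553 -0.3727  0.0533] x [ 0.496 -0.068 -0.866] z [ 0.857 -0.119  0.501] F [-0.2  0.3 -1. ] w 0.0131 q [-26. -17. -32. -12. -47. -66.]
bar yaw -7.96 pitch 0.10  axis passes C at left-offset 0.37 mm; tip r(along) 62.0 mm, tip z 70.64 mm
shift tool mm [ 0.4 -0.3 -0.5] | 0.7  rotvec [ 0.      0.0022 -0.0009] |deg 0.1
shift tool mm [ 8.9 -0.3 14.2] | 16.8  rotvec [ 0.      0.0022 -0.0009] |deg 0.1
shift tool mm [23.  -0.3 38.4] | 44.8  rotvec [ 0.      0.0022 -0.0009] |deg 0.1
```

View pics/w22d.png

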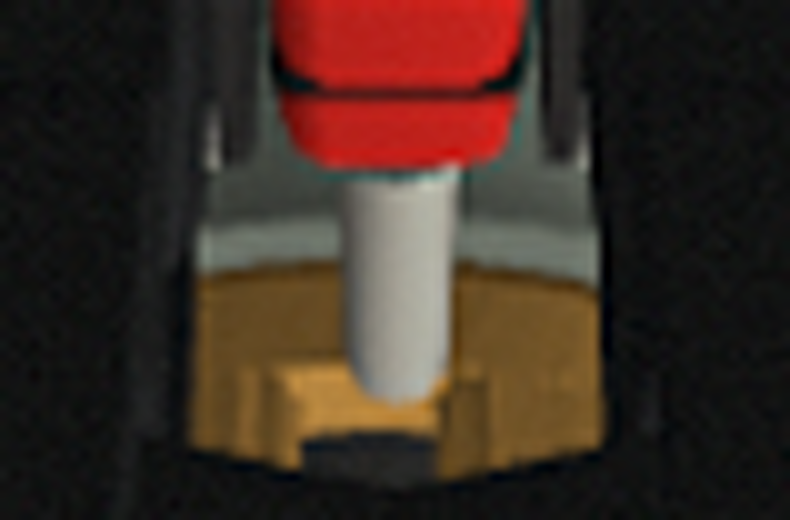

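Hole centre is at ~365 and the shank at 398, so I'll shift 2 mm right for entry and insert.

Request:
jog_arm(
  increments=[
    [[4, -1, 7, 0, 0, 0, 1], [5, -1, 8.5, 0, 0, 0, 1], [4.5, 0, 7.5, 0, 0, 0, 1], [4, 0, 6.5, 0, 0, 0, 1], [3, 0, 5, 0, 0, 0, 1], [2.5, 0, 4, 0, 0, 0, 1], [0, 0, 0, 0, 0, 0, 1], [0, 0, 0, 0, 0, 0, 1]],
  ],
)

```text
t: 25.15
eef_pos: [0.4989, -0.3817, 0.0527]
tcp_rot: [0.1, 60.0, -7.9]
force: [0.0, -0.1, -0.6]
width: 0.0131
```

```bash
python3 look2.py w23; python3 - <<'E'
from h import *; import pickle
barstate()
s=pickle.load(open('pics/w20.pkl','rb'))
for b in (0,-5,-10): go(*rotpose(s,b,0))
p,r=rotpose(s,-10,0); plan([p],5,rend=r,grip=1)
E
```

```text
t 25.15 tcp [ 0.4989 -0.3817  0.0527] x [ 0.495 -0.069 -0.866] z [ 0.858 -0.121  0.5  ] F [ 0.  -0.1 -0.6] w 0.0131 q [-24. -10. -27. -11. -45. -68.]
bar yaw -8.01 pitch 0.02  axis passes C at left-offset -2.07 mm; tip r(along) 17.6 mm, tip z 69.35 mm
shift tool mm [-0.1  9.9  0.8] | 9.9  rotvec [ 0.0598  0.0007 -0.0352] |deg 4.0
shift tool mm [ 0.4 19.6  1.8] | 19.7  rotvec [ 0.1354  0.0007 -0.0788] |deg 9.0
shift tool mm [ 1.4 29.3  3.5] | 29.5  rotvec [ 0.211   0.0006 -0.1224] |deg 14.0
[[0.3,5.9,0.7,0.0422,0.0001,-0.0245,1],[0.1,5.8,0.4,0.0422,0.0002,-0.0245,1],[0,5.9,0.2,0.0422,0.0001,-0.0245,1],[-0.1,5.9,-0,0.0422,0.0001,-0.0245,1],[-0.3,5.9,-0.3,0.0422,0.0001,-0.0244,1]]
ends [ 0.5065 -0.3534  0.0534]
```

View pics/w23_c.png

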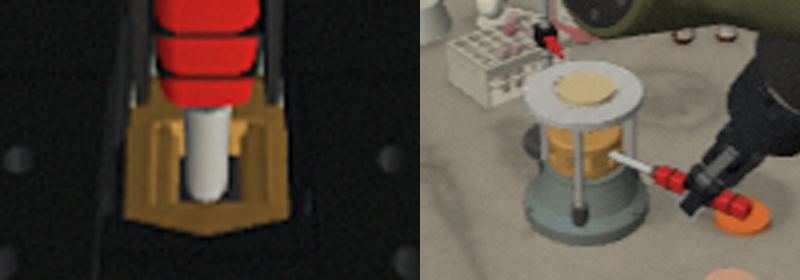

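Request:
jog_arm(
  increments=[
    [[0.3, 5.9, 0.7, 0.0422, 0, -0.0245, 1], [0.1, 5.9, 0.4, 0.0422, 0, -0.0245, 1], [0, 5.9, 0.2, 0.0422, 0, -0.0245, 1], [0, 5.9, 0, 0.0422, 0, -0.0245, 1], [-0.3, 5.9, -0.3, 0.0422, 0, -0.0245, 1], [0, 0, 0, 0, 0, 0, 1], [0, 0, 0, 0, 0, 0, 1]],
  ],
)

```text
t: 25.95
eef_pos: [0.5063, -0.3535, 0.0535]
tcp_rot: [-0.0, 60.0, -22.0]
force: [-3.1, -2.2, -0.4]
width: 0.0127
```

```bash
python3 look2.py w24; python3 - <<'E'
from h import *
barstate()
E
```

```text
t 25.95 tcp [ 0.5063 -0.3535  0.0535] x [ 0.464 -0.187 -0.866] z [ 0.803 -0.323  0.5  ] F [-3.1 -2.2 -0.4] w 0.0127 q [ -14.  -17.  -38.    6.  -39. -102.]
bar yaw -21.99 pitch -0.00  axis passes C at left-offset -0.38 mm; tip r(along) 17.1 mm, tip z 69.81 mm
```

Contact force is similar to last time. Easing off, withdrawing, and going back to the observation pose.

Request:
jog_arm(
  increments=[
    [[0, -5.8, 0.2, -0.0454, 0, 0.0262, 1], [-5, 0, -8.7, 0, 0, 0, 1], [-8, 0, -13.9, 0, 0, 0, 1], [-12, 0, -20.7, 0, 0, 0, 1], [-10, 5, 2, 0, 0, 0, 1], [0, 0, 0, 0, 0, 0, 1]],
  ],
)

```text
t: 26.65
eef_pos: [0.4569, -0.3366, 0.0653]
tcp_rot: [-0.0, 59.8, -19.0]
force: [0.6, -0.2, 1.0]
width: 0.0129
```

```bash
python3 - <<'E'
from h import *
s=status.sense(); print(s['q'].round(0),s['eef_pos'],s['force'])
plan([(.48,-.27,.122)],10,15,55,grip=1)
E
```

```text
[-15. -26. -43.   3. -43. -96.] [ 0.45686308 -0.33655679  0.06533849] [ 0.62134487 -0.20875697  0.95506054]
[[-4.9,7,2.9,-0.0439,-0.0419,0.0404,1],[-4.4,7.1,3.4,-0.0439,-0.042,0.0405,1],[-4.1,7.2,3.8,-0.044,-0.0419,0.0404,1],[-3.5,7,4.4,-0.0439,-0.042,0.0404,1],[-3.1,7.1,4.8,-0.0439,-0.0419,0.0405,1],[-2.6,6.9,5.2,-0.0439,-0.0419,0.0404,1],[-2.1,6.7,5.6,-0.0439,-0.042,0.0404,1],[-1.6,6.6,6,-0.044,-0.0419,0.0405,1],[-1.1,6.4,6.3,-0.0439,-0.0419,0.0404,1],[-0.5,6.1,6.7,-0.0439,-0.042,0.0404,1]]
ends [ 0.48  -0.27   0.122]
```

Request:
jog_arm(
  increments=[
    [[-4.9, 7, 2.9, -0.044, -0.042, 0.0404, 1], [-4.4, 7.1, 3.4, -0.044, -0.042, 0.0404, 1], [-4, 7.2, 3.8, -0.044, -0.042, 0.0404, 1], [-3.5, 7, 4.4, -0.044, -0.042, 0.0404, 1], [-3, 7, 4.8, -0.044, -0.042, 0.0404, 1], [-2.6, 6.9, 5.2, -0.044, -0.042, 0.0404, 1], [-2, 6.7, 5.6, -0.044, -0.042, 0.0404, 1], [-1.6, 6.6, 6, -0.044, -0.042, 0.0404, 1], [-1, 6.4, 6.3, -0.044, -0.042, 0.0404, 1], [-0.5, 6, 6.7, -0.044, -0.042, 0.0404, 1]],
  ],
)

```text
t: 27.65
eef_pos: [0.4804, -0.2709, 0.1203]
tcp_rot: [-0.1, 35.0, 15.1]
force: [0.0, -0.5, -1.4]
width: 0.0134
```

Request:
jog_arm(
  increments=[
    [[0, 0, 0, 0, 0, 0, 1], [0, 0, 0, 0, 0, 0, 1], [0, 0, 0, 0, 0, 0, 1]],
  ],
)

```text
t: 27.95
eef_pos: [0.4797, -0.2705, 0.1191]
tcp_rot: [0.1, 35.2, 15.0]
force: [-0.3, 1.8, -0.3]
width: 0.0131
```

```bash
python3 look.py w25; python3 - <<'E'
import cv2
im=cv2.imread('pics/w25.png'); cv2.imwrite('pics/w25c.png',cv2.resize(im[215:330,20:220],None,fx=4,fy=4,interpolation=cv2.INTER_CUBIC))
E
```

```text
t 27.95 tcp [ 0.4797 -0.2705  0.1191] x [ 0.789  0.211 -0.577] z [0.558 0.148 0.817] F [-0.3  1.8 -0.3] w 0.0131 q [-41. -22. -28. -52. -60. -16.]
```

View pics/w25c.png

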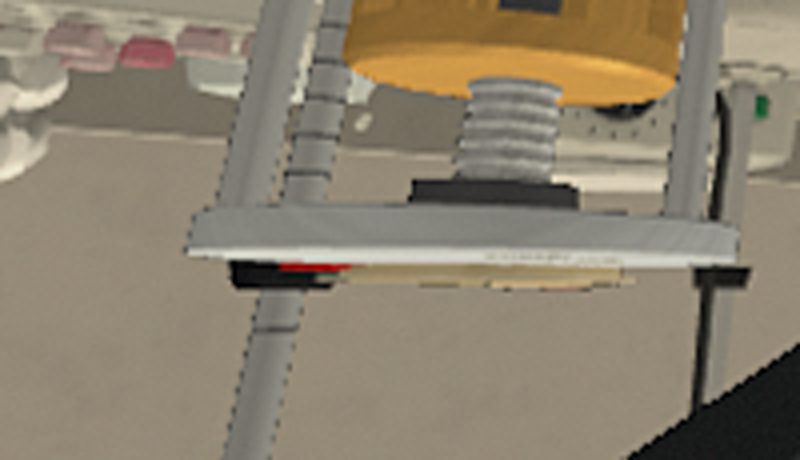

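```bash
python3 - <<'E'
import cv2
im=cv2.imread('pics/w25.png'); cv2.imwrite('pics/w25d.png',cv2.resize(im[268:298,60:120],None,fx=13,fy=13,interpolation=cv2.INTER_CUBIC))
for x in range(92,114,2): print(x,[(int(im[y,x,2]),int(im[y,x,1])) for y in range(276,289)])
E
```

```text
92 [(147, 146), (187, 185), (214, 216), (206, 202), (174, 136), (135, 9), (111, 23), (3, 20), (19, 23), (28, 29), (22, 23), (90, 89), (142, 139)]
94 [(146, 146), (190, 189), (213, 215), (206, 202), (169, 131), (144, 6), (134, 28), (2, 18), (23, 24), (27, 27), (22, 22), (94, 90), (148, 145)]
96 [(152, 151), (197, 195), (211, 211), (213, 221), (186, 183), (143, 5), (132, 23), (2, 21), (20, 24), (28, 27), (26, 27), (65, 62), (130, 121)]
98 [(152, 152), (199, 198), (210, 210), (213, 219), (186, 180), (144, 5), (135, 24), (11, 27), (43, 42), (40, 39), (14, 16), (105, 98), (162, 149)]
100 [(151, 152), (197, 196), (212, 213), (212, 218), (186, 180), (154, 4), (145, 21), (59, 73), (128, 121), (100, 91), (10, 11), (101, 94), (159, 148)]
102 [(149, 149), (195, 194), (211, 211), (211, 218), (190, 180), (161, 16), (139, 13), (59, 73), (123, 118), (89, 81), (37, 34), (114, 106), (157, 146)]
104 [(144, 146), (187, 187), (212, 212), (211, 216), (188, 182), (162, 37), (147, 35), (84, 92), (123, 115), (134, 122), (159, 147), (153, 142), (149, 137)]
106 [(149, 147), (188, 187), (213, 212), (211, 214), (190, 180), (149, 38), (151, 87), (142, 137), (135, 126), (130, 119), (152, 141), (151, 140), (150, 139)]
108 [(149, 150), (189, 188), (211, 211), (210, 212), (190, 184), (137, 107), (131, 123), (140, 130), (159, 144), (165, 149), (149, 139), (148, 139), (148, 138)]
110 [(150, 149), (189, 188), (210, 208), (212, 212), (193, 182), (148, 109), (138, 126), (145, 131), (160, 144), (162, 147), (146, 137), (147, 137), (148, 138)]
112 [(147, 147), (189, 188), (209, 208), (210, 211), (197, 197), (157, 145), (143, 127), (147, 133), (157, 141), (162, 147), (149, 138), (149, 137), (149, 138)]
```

View pics/w25d.png

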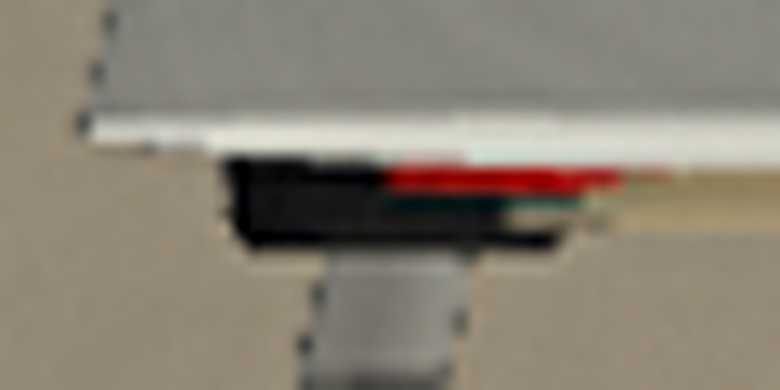

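The table now hides most of the pointer tip from here, and the remaining difference reads 0.5–1 mm. I'll look from further right, so the pointer tip shows beside the table's rim rather than behind it.

```bash
python3 - <<'E'
from h import *
plan([(.445,-.37,.130)],7,45,55,grip=1)
E
```

```text
[[-7.8,-12.5,-3.6,-0.0432,-0.0005,0.0611,1],[-8.6,-11.8,-4.2,-0.0432,-0.0005,0.0611,1],[-9.3,-11.1,-4.6,-0.0432,-0.0005,0.0612,1],[-9.9,-10.3,-5.1,-0.0432,-0.0004,0.0611,1],[-10.6,-9.4,-5.5,-0.0432,-0.0005,0.0611,1],[-11.1,-8.6,-5.9,-0.0432,-0.0005,0.0611,1],[-11.5,-7.5,-6.3,-0.0432,-0.0005,0.0611,1]]
ends [ 0.445 -0.37   0.13 ]
```

Request:
jog_arm(
  increments=[
    [[-7.8, -12.5, -3.6, -0.0432, 0, 0.0611, 1], [-8.6, -11.8, -4.2, -0.0432, 0, 0.0611, 1], [-9.3, -11, -4.6, -0.0432, 0, 0.0611, 1], [-9.9, -10.3, -5, -0.0432, 0, 0.0611, 1], [-10.6, -9.4, -5.5, -0.0432, 0, 0.0611, 1], [-11, -8.6, -5.9, -0.0432, 0, 0.0611, 1], [-11.5, -7.5, -6.3, -0.0432, 0, 0.0611, 1], [0, 0, 0, 0, 0, 0, 1], [0, 0, 0, 0, 0, 0, 1], [0, 0, 0, 0, 0, 0, 1]],
  ],
)

```text
t: 29.0
eef_pos: [0.4453, -0.3692, 0.1304]
tcp_rot: [0.0, 35.2, 45.0]
force: [-0.2, 1.0, -0.5]
width: 0.013
```

```bash
python3 look.py w26
```

```text
t 29.0 tcp [ 0.4453 -0.3692  0.1304] x [ 0.578  0.578 -0.576] z [0.407 0.407 0.818] F [-0.2  1.  -0.5] w 0.013 q [-56.  11.   5. -54. -95.  11.]
```

View pics/w26.png

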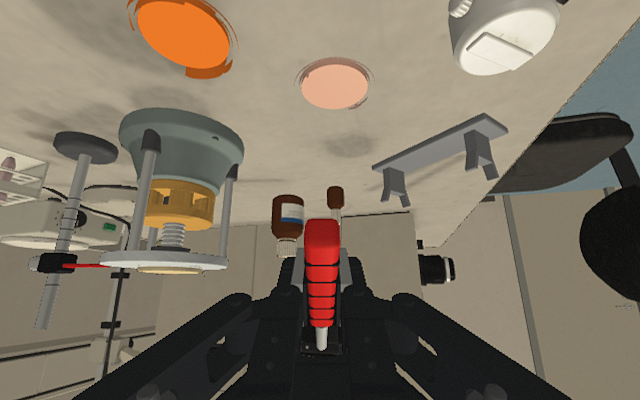

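Perfect profile view: the pointer tip is at about (104,266) and the table's left rim at (101,264).

```bash
python3 - <<'E'
import cv2
im=cv2.imread('pics/w26.png'); cv2.imwrite('pics/w26c.png',cv2.resize(im[250:282,50:130],None,fx=10,fy=10,interpolation=cv2.INTER_CUBIC))
cv2.imwrite('pics/w26e.png',cv2.resize(im[225:295,30:240],None,fx=3.8,fy=3.8,interpolation=cv2.INTER_CUBIC))
E
```

```text
(no output)
```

View pics/w26c.png

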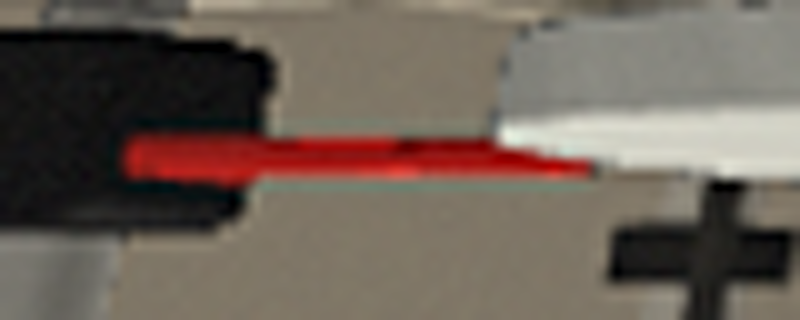

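View pics/w26e.png

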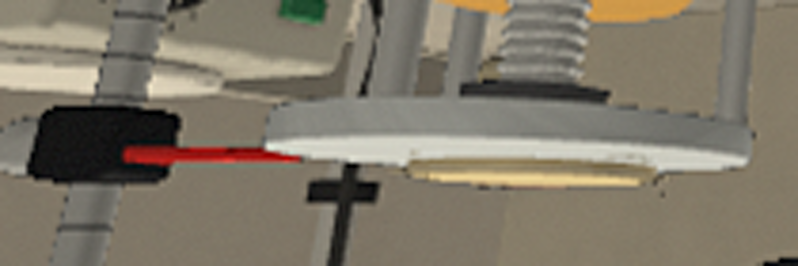

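```bash
python3 - <<'E'
from hgt import *
u=lambda x,y:(50+(x+.5)/10-.5,250+(y+.5)/10-.5)
v=lambda x,y:(30+(x+.5)/3.8-.5,225+(y+.5)/3.8-.5)
for C in ((.611,-.3955),(.614,-.394),(.609,-.398)):
    print(C)
    heights('pics/w26.pkl',[('ptr tip low edge',u(590,177)),('ptr tip mid',u(590,170)),('sideL',u(498,136)),('far',u(600,168)),('far2',u(650,173)),('far3',u(750,179)),('near',u(600,110)),('near2',u(750,105)),('sideR',v(750,160))],C=C,phi=-44)
im=cv2.imread('pics/w26.png')
for x in range(88,122,2): print(x,[(int(im[y,x,2]),int(im[y,x,1])) for y in range(260,271)])
E
```

```text
(0.611, -0.3955)
cam [ 0.3301 -0.4842  0.1469]
ptr tip low edge z 126.69 mm bearing -8.34 expected -8.85 L 0.3256 sens mm per mm -0.062
ptr tip mid z 126.08 mm bearing -8.36 expected -8.85 L 0.3256 sens mm per mm -0.064
sideL z 126.01 mm bearing -9.61 expected 9.77 L 0.2903 sens mm per mm -0.072
far z 126.34 mm bearing -8.23 expected 0.00 L 0.3183 sens mm per mm -0.065
far2 z 126.28 mm bearing -7.58 expected 0.00 L 0.3235 sens mm per mm -0.064
far3 z 125.99 mm bearing -6.24 expected 0.00 L 0.3312 sens mm per mm -0.063
near z 125.58 mm bearing -8.39 expected 0.00 L 0.2658 sens mm per mm -0.080
near2 z 125.60 mm bearing -6.43 expected 0.00 L 0.2551 sens mm per mm -0.084
sideR z 125.28 mm bearing 9.72 expected 9.77 L 0.2903 sens mm per mm -0.075
(0.614, -0.394)
cam [ 0.3301 -0.4842  0.1469]
ptr tip low edge z 126.49 mm bearing -8.44 expected -8.77 L 0.3288 sens mm per mm -0.062
ptr tip mid z 125.87 mm bearing -8.46 expected -8.77 L 0.3288 sens mm per mm -0.064
sideL z 125.76 mm bearing -9.71 expected 9.66 L 0.2936 sens mm per mm -0.072
far z 126.24 mm bearing -8.34 expected 0.00 L 0.319
[... 2729 characters left out ...]
25, 117), (128, 119)]
112 [(139, 138), (181, 180), (217, 216), (208, 208), (209, 209), (215, 216), (190, 189), (118, 107), (126, 115), (128, 120), (130, 121)]
114 [(139, 139), (183, 181), (216, 216), (209, 209), (210, 208), (215, 215), (187, 185), (116, 105), (125, 115), (128, 119), (130, 121)]
116 [(146, 146), (188, 187), (215, 214), (210, 209), (210, 208), (215, 214), (188, 185), (118, 111), (126, 119), (131, 123), (138, 130)]
118 [(147, 147), (191, 190), (215, 213), (212, 210), (208, 208), (215, 213), (183, 183), (114, 112), (136, 130), (142, 138), (142, 137)]
120 [(148, 148), (188, 188), (214, 214), (210, 209), (209, 207), (212, 211), (198, 196), (135, 133), (84, 80), (63, 63), (50, 47)]
```

From the profile view, table top ≈125.8 mm against pointer top ≈126.3 mm on the same ruler, so about 0.5 mm is left (3.5°). One small touch-up with the same hole.

```bash
python3 - <<'E'
from h import *; import pickle
s=pickle.load(open('pics/w24.pkl','rb')); p,r=rotpose(s,4,45); f=r.apply([0,1,0]); p=p-f*.002; print(p)
plan([p+[-.01,0,.02],p],13,rend=r,grip=1)
E
```

```text
[ 0.46018427 -0.34897999  0.05345931]
[[5,1.1,-3.8,0.0628,0.0299,-0.0574,1],[5,1.2,-3.8,0.0628,0.03,-0.0574,1],[5.1,1.3,-3.7,0.0628,0.0299,-0.0574,1],[5.2,1.3,-3.6,0.0629,0.0299,-0.0574,1],[5.1,1.3,-3.5,0.0628,0.0299,-0.0574,1],[5.2,1.5,-3.5,0.0628,0.03,-0.0574,1],[5.2,1.5,-3.4,0.0628,0.0299,-0.0575,1],[5.2,1.6,-3.4,0.0628,0.0299,-0.0574,1],[5.2,1.8,-3.3,0.0628,0.0299,-0.0574,1],[5.7,0.7,-2.2,0.0628,0.03,-0.0574,1]]
[[6.3,-0.1,-1,0.0628,0.0299,-0.0574,1],[6.4,0.3,-0.8,0.0628,0.0299,-0.0574,1],[6.3,0.5,-0.7,0.0629,0.03,-0.0574,1]]
ends [ 0.4601 -0.349   0.0535]
```

Request:
jog_arm(
  increments=[
    [[5, 1.1, -3.8, 0.0628, 0.03, -0.0574, 1], [5, 1.2, -3.8, 0.0628, 0.03, -0.0574, 1], [5.1, 1.3, -3.7, 0.0628, 0.03, -0.0574, 1], [5.2, 1.3, -3.6, 0.0628, 0.03, -0.0574, 1], [5.1, 1.3, -3.5, 0.0628, 0.03, -0.0574, 1], [5.2, 1.5, -3.5, 0.0628, 0.03, -0.0574, 1], [5.2, 1.5, -3.4, 0.0628, 0.03, -0.0574, 1], [5.2, 1.6, -3.4, 0.0628, 0.03, -0.0574, 1], [5.2, 1.8, -3.3, 0.0628, 0.03, -0.0574, 1], [5.7, 0.7, -2.2, 0.0628, 0.03, -0.0574, 1]],
  ],
)

```text
t: 30.05
eef_pos: [0.4514, -0.3492, 0.0713]
tcp_rot: [4.2, 54.4, -0.3]
force: [-1.0, 0.9, -1.1]
width: 0.0127
```

Request:
jog_arm(
  increments=[
    [[6.3, 0, -1, 0.0628, 0.03, -0.0574, 1], [6.4, 0.3, -0.8, 0.0628, 0.03, -0.0574, 1], [6.3, 0.5, -0.7, 0.0628, 0.03, -0.0574, 1], [0, 0, 0, 0, 0, 0, 1], [0, 0, 0, 0, 0, 0, 1]],
  ],
)

```text
t: 30.55
eef_pos: [0.4599, -0.3485, 0.053]
tcp_rot: [0.0, 60.0, -17.7]
force: [0.1, 0.5, -0.5]
width: 0.0131
```

```bash
python3 look2.py w27; python3 - <<'E'
from h import *; import pickle
barstate()
s=pickle.load(open('pics/w24.pkl','rb')); p,r=rotpose(s,4,45); f=r.apply([0,1,0]); go(p-f*.002,r)
im=cv2.imread('pics/w27.png')[310:362,282:361]; cv2.imwrite('pics/w27d.png',cv2.resize(im,None,fx=10,fy=10,interpolation=cv2.INTER_CUBIC))
E
```

```text
t 30.55 tcp [ 0.4599 -0.3485  0.053 ] x [ 0.476 -0.152 -0.866] z [ 0.825 -0.264  0.5  ] F [ 0.1  0.5 -0.5] w 0.0131 q [-17. -23. -41.   0. -42. -91.]
bar yaw -17.87 pitch 0.04  axis passes C at left-offset -2.75 mm; tip r(along) 62.4 mm, tip z 70.31 mm
shift tool mm [ 0.3  0.8 -0.1] | 0.8  rotvec [ 0.0006  0.0007 -0.0013] |deg 0.1
```

View pics/w27d.png

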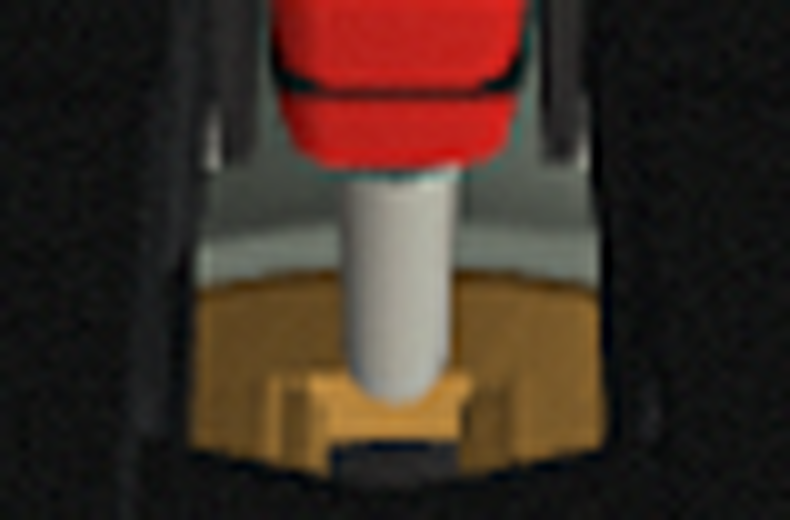

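Centred (hole 310–480, shank 398). Inserting.

Request:
jog_arm(
  increments=[
    [[4.5, 0, 7.5, 0, 0, 0, 1], [5, 0, 8.5, 0, 0, 0, 1], [4.5, 0, 7.5, 0, 0, 0, 1], [4, 0, 6.5, 0, 0, 0, 1], [3, 0, 5, 0, 0, 0, 1], [2, 0, 4, 0, 0, 0, 1], [0, 0, 0, 0, 0, 0, 1]],
  ],
)

```text
t: 31.35
eef_pos: [0.5033, -0.3637, 0.0524]
tcp_rot: [-0.0, 60.1, -17.9]
force: [-0.0, 0.5, -0.7]
width: 0.0131
```

```bash
python3 - <<'E'
from h import *; import pickle
barstate(); print(status.sense()['force'])
s=pickle.load(open('pics/w24.pkl','rb')); p,r=rotpose(s,-3.7,0); plan([p],4,rend=r,grip=1)
E
```

```text
bar yaw -17.92 pitch -0.08  axis passes C at left-offset -2.88 mm; tip r(along) 16.7 mm, tip z 68.74 mm
[-1.02148835e-05  5.17226550e-01 -7.47135291e-01]
[[-0.2,4.5,0.2,0.0292,-0.0003,-0.0168,1],[-0.2,4.4,0.1,0.0291,-0.0004,-0.0169,1],[-0.3,4.5,-0,0.0292,-0.0003,-0.0168,1],[-0.4,4.4,-0.2,0.0291,-0.0004,-0.0168,1]]
ends [ 0.5092 -0.3469  0.0534]
```

Request:
jog_arm(
  increments=[
    [[-0.2, 4.5, 0.2, 0.0292, 0, -0.0168, 1], [-0.2, 4.4, 0.1, 0.0292, 0, -0.0168, 1], [-0.3, 4.5, 0, 0.0292, 0, -0.0168, 1], [-0.4, 4.4, -0.2, 0.0292, 0, -0.0168, 1], [0, 0, 0, 0, 0, 0, 1], [0, 0, 0, 0, 0, 0, 1]],
  ],
)

```text
t: 31.95
eef_pos: [0.5084, -0.347, 0.0536]
tcp_rot: [-0.0, 60.1, -25.6]
force: [-2.3, -2.7, -0.0]
width: 0.0131
```

```bash
python3 look2.py w28; python3 - <<'E'
from h import *
barstate()
E
```

```text
t 31.95 tcp [ 0.5084 -0.347   0.0536] x [ 0.45  -0.216 -0.867] z [ 0.782 -0.375  0.499] F [-2.3 -2.7 -0. ] w 0.0131 q [ -12.  -18.  -41.   11.  -38. -110.]
bar yaw -25.66 pitch -0.08  axis passes C at left-offset -0.80 mm; tip r(along) 17.9 mm, tip z 69.83 mm
```

Request:
jog_arm(
  increments=[
    [[0, -5.8, 0.2, -0.0454, 0, 0.0262, 1], [-5, 0, -8.7, 0, 0, 0, 1], [-8, 0, -13.9, 0, 0, 0, 1], [-12, 0, -20.7, 0, 0, 0, 1], [-10, 0, 0, 0, 0, 0, 1], [0, 0, 0, 0, 0, 0, 1]],
  ],
)

```text
t: 32.65
eef_pos: [0.4567, -0.331, 0.0648]
tcp_rot: [0.0, 59.8, -22.5]
force: [1.3, -0.2, -0.6]
width: 0.013
```

```bash
python3 - <<'E'
from h import *
s=status.sense(); print(s['q'].round(0),s['eef_pos'],s['force'])
plan([(.445,-.36,.09),(.445,-.37,.130)],13,45,55,grip=1)
E
```

```text
[ -12.  -28.  -46.    8.  -43. -104.] [ 0.45674818 -0.33099688  0.06479707] [ 1.29092226 -0.23614017 -0.60297936]
[[-3.4,-4.9,2,-0.0673,-0.0293,0.0618,1],[-3.6,-4.8,1.8,-0.0673,-0.0294,0.0618,1],[-3.8,-4.6,1.6,-0.0672,-0.0293,0.0618,1],[-4.2,-4.6,1.4,-0.0673,-0.0293,0.0618,1],[-4.3,-4.3,1.2,-0.0673,-0.0294,0.0619,1],[-4.6,-4.2,1.1,-0.0673,-0.0293,0.0618,1],[-4.7,-2.2,2.6,-0.0672,-0.0293,0.0618,1],[-4.7,-1.1,4,-0.0673,-0.0294,0.0618,1],[-4.7,-1.1,4.1,-0.0673,-0.0293,0.0618,1],[-4.6,-1,4.1,-0.0673,-0.0293,0.0618,1]]
[[-4.5,-1,4.2,-0.0672,-0.0294,0.0618,1],[-4.5,-1.1,4.2,-0.0673,-0.0293,0.0618,1],[-4.5,-1,4.3,-0.0673,-0.0293,0.0619,1]]
ends [ 0.445 -0.37   0.13 ]
```

Request:
jog_arm(
  increments=[
    [[-3.4, -4.9, 2, -0.0673, -0.0293, 0.0618, 1], [-3.6, -4.8, 1.8, -0.0673, -0.0293, 0.0618, 1], [-3.8, -4.6, 1.6, -0.0673, -0.0293, 0.0618, 1], [-4.2, -4.6, 1.4, -0.0673, -0.0293, 0.0618, 1], [-4.3, -4.3, 1.2, -0.0673, -0.0293, 0.0618, 1], [-4.6, -4.2, 1, -0.0673, -0.0293, 0.0618, 1], [-4.7, -2.2, 2.6, -0.0673, -0.0293, 0.0618, 1], [-4.7, -1.1, 4, -0.0673, -0.0293, 0.0618, 1], [-4.7, -1, 4.1, -0.0673, -0.0293, 0.0618, 1], [-4.6, -1, 4.1, -0.0673, -0.0293, 0.0618, 1]],
  ],
)

```text
t: 33.65
eef_pos: [0.4439, -0.3657, 0.1075]
tcp_rot: [4.1, 41.2, 30.5]
force: [1.5, 0.2, -1.6]
width: 0.0129
```

Request:
jog_arm(
  increments=[
    [[-4.5, -1, 4.2, -0.0673, -0.0293, 0.0618, 1], [-4.5, -1, 4.2, -0.0673, -0.0293, 0.0618, 1], [-4.5, -1, 4.3, -0.0673, -0.0293, 0.0618, 1], [0, 0, 0, 0, 0, 0, 1], [0, 0, 0, 0, 0, 0, 1], [0, 0, 0, 0, 0, 0, 1]],
  ],
)

```text
t: 34.25
eef_pos: [0.4438, -0.3684, 0.1253]
tcp_rot: [1.0, 35.8, 43.7]
force: [-0.9, -0.9, -0.8]
width: 0.0132
```

```bash
python3 look.py w29; python3 - <<'E'
import cv2
im=cv2.imread('pics/w29.png'); cv2.imwrite('pics/w29c.png',cv2.resize(im[250:290,40:130],None,fx=8.5,fy=8.5,interpolation=cv2.INTER_CUBIC))
for x in range(84,124,2): print(x,[(int(im[y,x,2]),int(im[y,x,1])) for y in range(258,273)])
E
```

```text
t 34.25 tcp [ 0.4438 -0.3684  0.1253] x [ 0.586  0.56  -0.585] z [0.435 0.392 0.811] F [-0.9 -0.9 -0.8] w 0.0132 q [-56.  10.   4. -53. -94.  10.]
84 [(222, 210), (192, 183), (115, 106), (125, 116), (126, 117), (126, 117), (127, 118), (129, 119), (135, 126), (137, 128), (139, 129), (140, 129), (140, 128), (139, 129), (138, 130)]
86 [(220, 209), (194, 184), (115, 106), (124, 114), (126, 117), (126, 117), (126, 118), (129, 120), (128, 119), (127, 118), (128, 118), (129, 120), (129, 120), (127, 119), (127, 120)]
88 [(215, 205), (182, 172), (117, 108), (123, 114), (126, 116), (127, 117), (127, 118), (128, 118), (128, 118), (128, 119), (128, 118), (127, 118), (127, 117), (129, 118), (127, 118)]
90 [(205, 197), (164, 156), (120, 111), (125, 116), (129, 119), (127, 119), (126, 118), (129, 120), (127, 119), (127, 118), (127, 117), (129, 121), (128, 118), (129, 117), (128, 120)]
92 [(194, 185), (149, 140), (121, 112), (127, 117), (127, 117), (128, 119), (127, 118), (128, 118), (127, 117), (127, 118), (128, 119), (127, 120), (128, 118), (128, 119), (127, 118)]
94 [(192, 181), (145, 136), (122,
[... 2018 characters left out ...]
60, 150), (127, 119), (110, 103), (105, 107), (136, 135), (134, 132), (134, 134), (135, 134), (135, 133), (137, 137), (135, 136), (133, 132), (143, 143)]
118 [(92, 87), (123, 116), (157, 147), (131, 122), (122, 115), (123, 124), (132, 133), (134, 134), (135, 135), (136, 135), (134, 135), (135, 136), (134, 134), (133, 132), (145, 144)]
120 [(96, 90), (115, 108), (147, 136), (144, 133), (126, 121), (130, 130), (134, 133), (134, 132), (133, 134), (134, 134), (133, 133), (135, 135), (135, 136), (130, 131), (149, 148)]
122 [(98, 93), (99, 92), (131, 122), (150, 139), (124, 119), (130, 130), (133, 131), (132, 132), (135, 133), (134, 133), (134, 133), (136, 135), (135, 134), (129, 128), (158, 158)]
```

View pics/w29c.png

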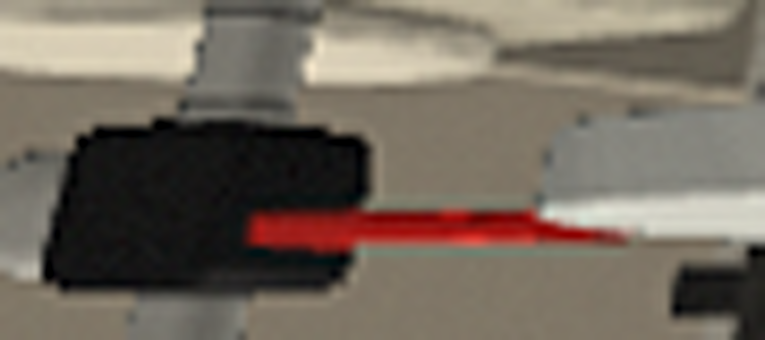

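```bash
python3 - <<'E'
from hgt import *
im=cv2.imread('pics/w29.png').astype(float)
for x in range(96,130,2): print(x,[(int(im[y,x,2]),int(im[y,x,1])) for y in range(271,283)])
u=lambda x,y:(40+(x+.5)/8.5-.5,250+(y+.5)/8.5-.5)
heights('pics/w29.pkl',[('ptr (626,y) 279.0',(u(620,0)[0],278.5)),('side',u(540,212)),('far',(116,277.7)),('far',(120,278.0)),('near',(120,272.6)),('near',(126,272.4))],phi=-44)
E
```

```text
96 [(128, 119), (129, 120), (129, 125), (110, 104), (95, 8), (128, 22), (187, 29), (211, 88), (118, 128), (124, 119), (126, 117), (128, 120)]
98 [(126, 116), (126, 117), (128, 125), (114, 103), (114, 5), (146, 23), (166, 20), (170, 83), (119, 127), (126, 118), (126, 117), (126, 117)]
100 [(125, 116), (126, 117), (127, 124), (114, 101), (117, 10), (145, 24), (166, 21), (173, 85), (121, 127), (128, 120), (128, 120), (127, 119)]
102 [(127, 117), (122, 113), (115, 112), (138, 95), (158, 34), (142, 14), (173, 27), (180, 85), (119, 125), (127, 119), (127, 118), (127, 118)]
104 [(123, 125), (124, 126), (127, 130), (181, 189), (205, 200), (145, 37), (145, 9), (141, 82), (122, 125), (125, 119), (125, 117), (126, 116)]
106 [(127, 127), (122, 123), (139, 139), (188, 191), (211, 207), (177, 136), (142, 0), (142, 80), (124, 126), (126, 120), (128, 119), (128, 118)]
108 [(131, 130), (127, 126), (154, 153), (202, 202), (215, 223), (190, 181), (145, 8), (140, 73), (125, 127), (127, 119), (128, 119), (127, 118)]
110 [(131, 131), (127, 126), (171, 171), (218, 219), (214, 218), (190, 181), (126, 41), (
[... 1170 characters left out ...]
195), (146, 145), (136, 129), (121, 116), (65, 62), (23, 22)]
128 [(131, 131), (171, 170), (215, 215), (210, 210), (209, 209), (212, 212), (198, 197), (124, 124), (13, 11), (33, 31), (36, 33), (36, 36)]
cam [ 0.3253 -0.4796  0.1438]
ptr (626,y) 279.0 z 127.27 mm bearing -8.26 expected -8.64 L 0.3298 sens mm per mm -0.050
side z 126.11 mm bearing -9.56 expected 9.66 L 0.2936 sens mm per mm -0.060
far z 126.80 mm bearing -7.82 expected 0.00 L 0.3244 sens mm per mm -0.052
far z 126.81 mm bearing -7.29 expected 0.00 L 0.3282 sens mm per mm -0.052
near z 126.31 mm bearing -7.42 expected 0.00 L 0.2635 sens mm per mm -0.066
near z 126.33 mm bearing -6.63 expected 0.00 L 0.2596 sens mm per mm -0.067
```

```bash
python3 - <<'E'
from h import *
b=read_camera('scene')[:,:,::-1]; cv2.imwrite('pics/sc29.png',b); cv2.imwrite('pics/w29_s.png',b[120:220,240:380])
cv2.imwrite('pics/cmp29.png',cv2.resize(np.hstack([cv2.imread(f'pics/{n}_s.png')[:80,:110] for n in ('w22','w27','w29')]),None,fx=2.4,fy=2.4))
E
```

```text
(no output)
```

View pics/cmp29.png

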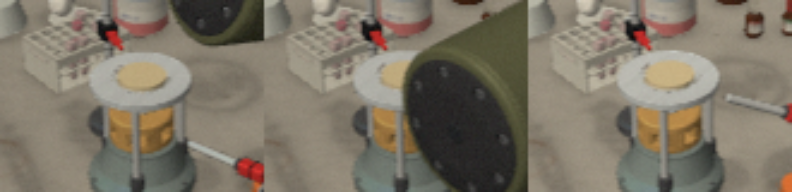

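```bash
python3 - <<'E'
from h import *
g=lambda n:cv2.cvtColor(cv2.imread(n),cv2.COLOR_BGR2GRAY).astype(np.float32)
s0=g('pics/scene0.png')[120:220,240:380]
A={'s0':s0,'w17':g('pics/sc17.png')[120:220,240:380],'w22':g('pics/w22_s.png'),'w27':g('pics/w27_s.png'),'w29':g('pics/w29_s.png')}
# vertical shift of left rim part (cols 36..60 => px 276..300), reference = w29
ref=A['w29']
for n,a in A.items():
    for nm,(x0,x1,y0,y1) in {'leftrim':(34,54,22,46),'table':(34,86,18,50),'dish+':(48,75,20,44)}.items():
        if n=='w27' and nm!='leftrim': continue
        t=ref[y0:y1,x0:x1]; m=8
        c=cv2.matchTemplate(a[y0-m:y1+m,x0:x1],t,cv2.TM_CCOEFF_NORMED)[:,0]; k=int(c.argmax())
        if 0<k<len(c)-1: sub=k+(c[k-1]-c[k+1])/(2*(c[k-1]-2*c[k]+c[k+1]))
        else: sub=k
        print(n,nm,'below w29 by px %.2f mm %.2f'%(sub-m,(sub-m)*2.79),'%.2f'%c.max())
E
```

```text
s0 leftrim below w29 by px 7.02 mm 19.60 0.79
s0 table below w29 by px 7.17 mm 20.01 0.81
s0 dish+ below w29 by px 7.44 mm 20.76 0.86
w17 leftrim below w29 by px 1.11 mm 3.10 0.88
w17 table below w29 by px 1.59 mm 4.44 0.90
w17 dish+ below w29 by px 1.92 mm 5.36 0.93
w22 leftrim below w29 by px 0.32 mm 0.88 0.95
w22 table below w29 by px 0.42 mm 1.17 0.95
w22 dish+ below w29 by px 0.62 mm 1.72 0.89
w27 leftrim below w29 by px 0.05 mm 0.15 0.99
w29 leftrim below w29 by px 0.04 mm 0.10 1.00
w29 table below w29 by px 0.02 mm 0.04 1.00
w29 dish+ below w29 by px -0.01 mm -0.03 1.00
```

The last touch-up moved the table only about 0.2 mm, and the pointer is still ~0.4 mm higher. I'll do one more nudge of 3° past the last end pose with a 0.4 mm left correction.

```bash
python3 - <<'E'
from h import *; import pickle
s=pickle.load(open('pics/w28.pkl','rb')); p,r=rotpose(s,4,45); f=r.apply([0,1,0]); p=p-f*.0017; print(p)
plan([p+[-.008,0,.02],p],13,rend=r,grip=1)
E
```

```text
[ 0.46276757 -0.33928146  0.05362036]
[[5.5,1.3,-2.7,0.0644,0.0284,-0.0593,1],[5.6,1.5,-2.7,0.0644,0.0285,-0.0594,1],[5.5,1.7,-2.6,0.0644,0.0284,-0.0593,1],[5.5,1.8,-2.5,0.0644,0.0284,-0.0594,1],[5.4,1.9,-2.6,0.0644,0.0284,-0.0593,1],[5.4,2.1,-2.5,0.0643,0.0284,-0.0594,1],[5.4,2.3,-2.4,0.0644,0.0285,-0.0593,1],[5.2,2.5,-2.5,0.0644,0.0284,-0.0594,1],[5.2,2.6,-2.5,0.0644,0.0284,-0.0593,1],[5.6,1.5,-2.2,0.0644,0.0285,-0.0594,1]]
[[6.1,-0,-1.5,0.0644,0.0284,-0.0593,1],[6.2,0.3,-1.3,0.0644,0.0284,-0.0593,1],[6.2,0.5,-1.2,0.0644,0.0284,-0.0594,1]]
ends [ 0.4627 -0.3393  0.0536]
```

Request:
jog_arm(
  increments=[
    [[5.5, 1.3, -2.7, 0.0644, 0.0284, -0.0593, 1], [5.6, 1.5, -2.7, 0.0644, 0.0284, -0.0593, 1], [5.5, 1.7, -2.6, 0.0644, 0.0284, -0.0593, 1], [5.5, 1.8, -2.5, 0.0644, 0.0284, -0.0593, 1], [5.4, 1.9, -2.6, 0.0644, 0.0284, -0.0593, 1], [5.4, 2.1, -2.5, 0.0644, 0.0284, -0.0593, 1], [5.4, 2.3, -2.4, 0.0644, 0.0284, -0.0593, 1], [5.2, 2.5, -2.5, 0.0644, 0.0284, -0.0593, 1], [5.2, 2.6, -2.5, 0.0644, 0.0284, -0.0593, 1], [5.6, 1.5, -2.2, 0.0644, 0.0284, -0.0593, 1]],
  ],
)

```text
t: 35.35
eef_pos: [0.456, -0.3391, 0.0722]
tcp_rot: [4.6, 54.6, -3.2]
force: [-1.1, -0.4, -1.4]
width: 0.0128
```

Request:
jog_arm(
  increments=[
    [[6, 0, -1.5, 0.0644, 0.0284, -0.0593, 1], [6.2, 0.3, -1.3, 0.0644, 0.0284, -0.0593, 1], [6.2, 0.5, -1.2, 0.0644, 0.0284, -0.0593, 1], [0, 0, 0, 0, 0, 0, 1], [0, 0, 0, 0, 0, 0, 1]],
  ],
)

```text
t: 35.85
eef_pos: [0.4626, -0.3385, 0.0533]
tcp_rot: [0.2, 60.0, -21.1]
force: [0.2, -0.1, -0.7]
width: 0.0128
```

```bash
python3 look2.py w30; python3 - <<'E'
from h import *; import pickle
barstate()
s=pickle.load(open('pics/w28.pkl','rb')); p,r=rotpose(s,4,45); f=r.apply([0,1,0]); go(p-f*.0017,r)
im=cv2.imread('pics/w30.png')[310:362,282:361]; cv2.imwrite('pics/w30d.png',cv2.resize(im,None,fx=10,fy=10,interpolation=cv2.INTER_CUBIC))
E
```

```text
t 35.85 tcp [ 0.4626 -0.3385  0.0533] x [ 0.466 -0.18  -0.866] z [ 0.807 -0.316  0.499] F [ 0.2 -0.1 -0.7] w 0.0128 q [ -14.  -25.  -44.    5.  -41. -101.]
bar yaw -21.46 pitch 0.00  axis passes C at left-offset -2.27 mm; tip r(along) 63.1 mm, tip z 70.59 mm
shift tool mm [ 0.5  0.3 -0.2] | 0.6  rotvec [ 0.0011  0.0014 -0.0036] |deg 0.2
```

View pics/w30d.png

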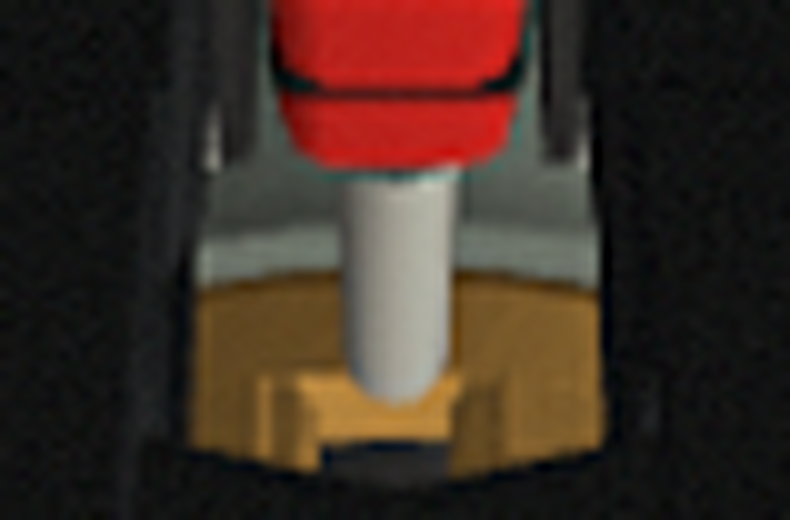

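Request:
jog_arm(
  increments=[
    [[4.5, -0.4, 7.5, 0, 0, 0, 1], [5, -0.3, 8.5, 0, 0, 0, 1], [4.5, 0, 7.5, 0, 0, 0, 1], [4, 0, 6.5, 0, 0, 0, 1], [3, 0, 5, 0, 0, 0, 1], [2, 0, 4, 0, 0, 0, 1], [0, 0, 0, 0, 0, 0, 1]],
  ],
)

```text
t: 36.65
eef_pos: [0.5046, -0.3569, 0.0528]
tcp_rot: [0.1, 60.1, -21.4]
force: [0.2, -0.3, -0.7]
width: 0.0127
```

```bash
python3 - <<'E'
from h import *; import pickle
barstate(); print(status.sense()['force'])
s=pickle.load(open('pics/w28.pkl','rb')); p,r=rotpose(s,-3,-.5); p=p+r.apply([0,.0004,0]); plan([p],4,rend=r,grip=1)
E
```

```text
bar yaw -21.51 pitch -0.10  axis passes C at left-offset -3.11 mm; tip r(along) 17.6 mm, tip z 69.10 mm
[ 0.15812953 -0.34230685 -0.66473755]
[[-0,4.2,0.3,0.0267,-0.0001,-0.0158,1],[-0.1,4.2,0.2,0.0266,-0.0001,-0.0158,1],[-0.2,4.2,0,0.0267,-0.0002,-0.0158,1],[-0.3,4.2,-0,0.0267,-0.0001,-0.0158,1]]
ends [ 0.5117 -0.3416  0.0536]
```

Request:
jog_arm(
  increments=[
    [[0, 4.2, 0.3, 0.0267, 0, -0.0158, 1], [-0.1, 4.2, 0.2, 0.0267, 0, -0.0158, 1], [-0.2, 4.2, 0, 0.0267, 0, -0.0158, 1], [-0.3, 4.2, 0, 0.0267, 0, -0.0158, 1], [0, 0, 0, 0, 0, 0, 1], [0, 0, 0, 0, 0, 0, 1]],
  ],
)

```text
t: 37.25
eef_pos: [0.5108, -0.3417, 0.0536]
tcp_rot: [-0.1, 60.1, -28.7]
force: [-1.4, -3.7, -0.4]
width: 0.0129
```

```bash
python3 look2.py w31; python3 - <<'E'
from h import *
barstate()
E
```

```text
t 37.25 tcp [ 0.5108 -0.3417  0.0536] x [ 0.437 -0.239 -0.867] z [ 0.761 -0.415  0.498] F [-1.4 -3.7 -0.4] w 0.0129 q [ -10.  -18.  -42.   15.  -38. -118.]
bar yaw -28.64 pitch -0.13  axis passes C at left-offset -0.85 mm; tip r(along) 18.1 mm, tip z 69.75 mm
```

Request:
jog_arm(
  increments=[
    [[0, -5.8, 0.2, -0.0454, 0, 0.0262, 1], [-5, 0, -8.7, 0, 0, 0, 1], [-8, 0, -13.9, 0, 0, 0, 1], [-12, 0, -20.7, 0, 0, 0, 1], [-10, 0, 0, 0, 0, 0, 1], [0, 0, 0, 0, 0, 0, 1]],
  ],
)

```text
t: 37.95
eef_pos: [0.4603, -0.3228, 0.065]
tcp_rot: [0.1, 59.8, -25.5]
force: [0.2, 0.8, 0.0]
width: 0.0128
```

```bash
python3 - <<'E'
from h import *
s=status.sense(); print(s['q'].round(0),s['eef_pos'],s['force'])
plan([(.445,-.36,.09),(.445,-.37,.134)],14,45,55,grip=1)
E
```

```text
[ -10.  -29.  -48.   12.  -43. -112.] [ 0.46029106 -0.32277666  0.06503414] [0.21291012 0.80785824 0.01355732]
[[-2.9,-5.6,2,-0.0652,-0.0269,0.0599,1],[-3.1,-5.6,1.8,-0.0653,-0.0269,0.0599,1],[-3.4,-5.4,1.4,-0.0652,-0.0269,0.0598,1],[-3.7,-5.3,1.2,-0.0652,-0.0269,0.0599,1],[-4,-5.2,1,-0.0653,-0.0269,0.0599,1],[-4.3,-5,0.8,-0.0652,-0.027,0.0599,1],[-4.6,-4.7,0.5,-0.0652,-0.0269,0.0598,1],[-4.9,-1.6,3.6,-0.0653,-0.0269,0.0599,1],[-4.9,-1,4.3,-0.0652,-0.0269,0.0599,1],[-4.9,-1,4.4,-0.0652,-0.0269,0.0599,1]]
[[-4.8,-0.9,4.4,-0.0652,-0.0269,0.0599,1],[-4.7,-1,4.5,-0.0653,-0.0269,0.0598,1],[-4.7,-1,4.6,-0.0652,-0.0269,0.0599,1],[-4.6,-1,4.6,-0.0652,-0.0269,0.0599,1]]
ends [ 0.445 -0.37   0.134]
```

Request:
jog_arm(
  increments=[
    [[-2.9, -5.6, 2, -0.0652, -0.0269, 0.0599, 1], [-3.1, -5.6, 1.8, -0.0652, -0.0269, 0.0599, 1], [-3.4, -5.4, 1.4, -0.0652, -0.0269, 0.0599, 1], [-3.7, -5.3, 1.2, -0.0652, -0.0269, 0.0599, 1], [-4, -5.2, 1, -0.0652, -0.0269, 0.0599, 1], [-4.3, -5, 0.8, -0.0652, -0.0269, 0.0599, 1], [-4.6, -4.7, 0.5, -0.0652, -0.0269, 0.0599, 1], [-4.9, -1.6, 3.6, -0.0652, -0.0269, 0.0599, 1], [-4.9, -1, 4.3, -0.0652, -0.0269, 0.0599, 1], [-4.9, -1, 4.4, -0.0652, -0.0269, 0.0599, 1]],
  ],
)

```text
t: 38.95
eef_pos: [0.4438, -0.3646, 0.1042]
tcp_rot: [4.9, 42.5, 26.6]
force: [0.2, 0.4, -1.4]
width: 0.0131
```

Request:
jog_arm(
  increments=[
    [[-4.8, -0.9, 4.4, -0.0652, -0.0269, 0.0599, 1], [-4.7, -1, 4.5, -0.0652, -0.0269, 0.0599, 1], [-4.7, -1, 4.6, -0.0652, -0.0269, 0.0599, 1], [-4.6, -1, 4.6, -0.0652, -0.0269, 0.0599, 1], [0, 0, 0, 0, 0, 0, 1], [0, 0, 0, 0, 0, 0, 1], [0, 0, 0, 0, 0, 0, 1]],
  ],
)

```text
t: 39.65
eef_pos: [0.4439, -0.3687, 0.1294]
tcp_rot: [1.0, 35.7, 43.8]
force: [0.6, 0.1, -1.3]
width: 0.0129
```

```bash
python3 look.py w32; python3 - <<'E'
from hgt import *
im=cv2.imread('pics/w32.png')
h=cv2.cvtColor(im,cv2.COLOR_BGR2HSV); m=(((h[...,0]<6)|(h[...,0]>174))&(h[...,1]>170)&(h[...,2]>60)); ys,xs=np.nonzero(m[240:300,40:180]); print(xs.min()+40,xs.max()+40,ys.min()+240,ys.max()+240)
x0=xs.max()+40-70; y0=int(ys.mean())+240-18
cv2.imwrite('pics/w32c.png',cv2.resize(im[y0:y0+40,x0:x0+94],None,fx=8.5,fy=8.5,interpolation=cv2.INTER_CUBIC)); print(x0,y0)
xt=xs.max()+40
for x in range(xt-14,xt+18,2): print(x,y0+10,[(int(im[y,x,2]),int(im[y,x,1])) for y in range(y0+10,y0+26)])
E
```

```text
t 39.65 tcp [ 0.4439 -0.3687  0.1294] x [ 0.586  0.562 -0.584] z [0.434 0.392 0.812] F [ 0.6  0.1 -1.3] w 0.0129 q [-56.  10.   4. -53. -94.  10.]
70 113 270 274
43 253
99 263 [(128, 119), (128, 120), (130, 120), (130, 120), (126, 117), (131, 126), (106, 101), (103, 8), (149, 25), (167, 24), (170, 84), (121, 127), (126, 120), (127, 117), (126, 118), (128, 118)]
101 263 [(129, 121), (129, 120), (128, 121), (129, 121), (128, 119), (131, 126), (118, 101), (121, 10), (147, 26), (165, 21), (170, 84), (122, 126), (127, 120), (128, 119), (128, 118), (128, 119)]
103 263 [(130, 120), (130, 119), (128, 117), (129, 119), (125, 115), (121, 116), (110, 94), (122, 28), (146, 18), (166, 21), (170, 84), (119, 127), (126, 121), (127, 118), (127, 118), (129, 119)]
105 263 [(90, 92), (105, 108), (124, 126), (125, 124), (125, 127), (126, 129), (178, 186), (208, 204), (153, 77), (163, 9), (171, 82), (120, 127), (126, 121), (128, 120), (128, 120), (126, 118)]
107 263 [(127, 127), (130, 127), (128, 128), (127, 127), (121, 121), (143, 143), (191, 192), (214, 213), (177, 147), (160, 0), (171, 78), (121, 124)
[... 1536 characters left out ...]
, 210), (207, 206), (210, 209), (217, 216), (188, 186), (119, 108), (127, 118), (132, 123), (117, 109), (62, 57)]
125 263 [(133, 134), (135, 134), (133, 134), (132, 130), (171, 170), (217, 215), (210, 208), (207, 207), (209, 208), (213, 213), (188, 187), (126, 119), (138, 132), (140, 135), (124, 120), (60, 60)]
127 263 [(136, 137), (136, 135), (133, 132), (135, 135), (177, 177), (216, 216), (210, 209), (208, 207), (208, 207), (215, 214), (190, 189), (123, 118), (129, 124), (130, 126), (114, 110), (56, 54)]
129 263 [(139, 137), (140, 138), (137, 137), (136, 136), (177, 176), (215, 214), (210, 209), (208, 207), (209, 208), (218, 217), (177, 177), (6, 5), (25, 23), (34, 32), (36, 34), (38, 36)]
```

View pics/w32c.png

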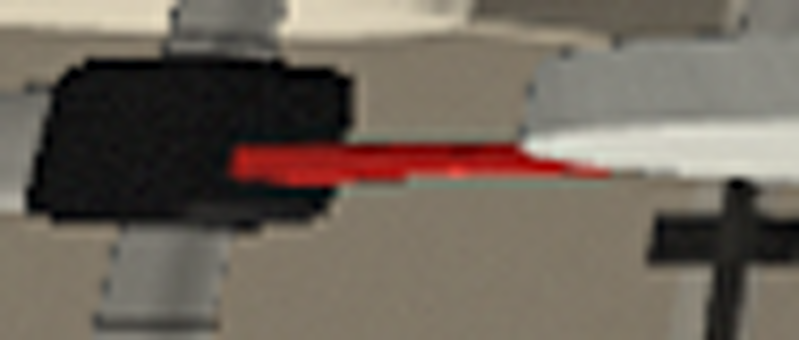

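```bash
python3 - <<'E'
from hgt import *
for pk,ptr,fars in (('w26',(108,266.92),[(110,265.75),(114,266.22),(118,266.2)]),('w29',(112,277.95),[(116,277.22),(120,277.2),(124,277.2)]),('w32',(113,273.0),[(115,272.23),(119,272.5),(123,273.22),(127,273.22)])):
    for C in ((.611,-.3955),(.614,-.3945)): heights(f'pics/{pk}.pkl',[('ptr',ptr)]+[('far',f) for f in fars],C=C,phi=-44.5)
E
```

```text
cam [ 0.3301 -0.4842  0.1469]
ptr z 126.46 mm bearing -8.41 expected -8.90 L 0.3252 sens mm per mm -0.063
far z 125.80 mm bearing -8.19 expected 0.00 L 0.3188 sens mm per mm -0.066
far z 125.80 mm bearing -7.66 expected 0.00 L 0.3229 sens mm per mm -0.065
far z 125.42 mm bearing -7.13 expected 0.00 L 0.3264 sens mm per mm -0.066
cam [ 0.3301 -0.4842  0.1469]
ptr z 126.26 mm bearing -8.42 expected -8.82 L 0.3284 sens mm per mm -0.063
far z 125.65 mm bearing -8.20 expected 0.00 L 0.3211 sens mm per mm -0.066
far z 125.63 mm bearing -7.67 expected 0.00 L 0.3254 sens mm per mm -0.065
far z 125.24 mm bearing -7.14 expected 0.00 L 0.329 sens mm per mm -0.066
cam [ 0.3253 -0.4796  0.1438]
ptr z 126.81 mm bearing -8.33 expected -8.70 L 0.3294 sens mm per mm -0.051
far z 126.39 mm bearing -7.83 expected 0.00 L 0.3243 sens mm per mm -0.054
far z 126.11 mm bearing -7.31 expected 0.00 L 0.3281 sens mm per mm -0.054
far z 125.87 mm bearing -6.78 expected 0.00 L 0.3313 sens mm per mm -0.054
cam [ 0.3253 -0.4796  0.1438]
ptr z 126.65 mm bearing -8.36 expected -8.62 L 0.3325 sens mm per mm -0.051
fa
[... 333 characters left out ...]
 126.50 mm bearing -8.11 expected 0.00 L 0.3219 sens mm per mm -0.066
far z 126.37 mm bearing -7.58 expected 0.00 L 0.3261 sens mm per mm -0.065
far z 126.70 mm bearing -7.03 expected 0.00 L 0.3298 sens mm per mm -0.063
far z 126.43 mm bearing -6.49 expected 0.00 L 0.3328 sens mm per mm -0.064
cam [ 0.3255 -0.4801  0.1476]
ptr z 126.55 mm bearing -8.37 expected -8.63 L 0.3323 sens mm per mm -0.063
far z 126.35 mm bearing -8.13 expected 0.00 L 0.3242 sens mm per mm -0.066
far z 126.22 mm bearing -7.60 expected 0.00 L 0.3286 sens mm per mm -0.065
far z 126.53 mm bearing -7.05 expected 0.00 L 0.3324 sens mm per mm -0.063
far z 126.25 mm bearing -6.51 expected 0.00 L 0.3355 sens mm per mm -0.064
```

In this view the pointer is at 126.7 mm and the table rim at 126.4–126.5 mm, so they are level to about 0.3 mm. Now I'll return the bar to its rest.

```bash
python3 - <<'E'
from h import *; import pickle
s=pickle.load(open('pics/w3.pkl','rb')); p,r=pose(s); print(p)
plan([(.443,-.24,.125),p+[0,0,.065]],13,rend=r,grip=1)
E
```

```text
[ 0.44158815 -0.20537886  0.02323918]
[[8,10.1,5,0.0327,0.0312,-0.0311,1],[7.5,10.5,4.8,0.0326,0.0311,-0.0311,1],[7,10.8,4.7,0.0327,0.0312,-0.031,1],[6.5,11.3,4.6,0.0327,0.0312,-0.0311,1],[6.1,11.5,4.4,0.0326,0.0311,-0.0311,1],[5.5,11.9,4.2,0.0327,0.0312,-0.0311,1],[5,12.2,4,0.0327,0.0312,-0.031,1],[4.6,12.5,3.7,0.0326,0.0312,-0.0311,1],[4,12.7,3.5,0.0327,0.0311,-0.0311,1],[7.8,10.1,-1.6,0.0327,0.0312,-0.0311,1]]
[[9.8,8.9,-4,0.0326,0.0312,-0.031,1],[9.6,9,-3.9,0.0327,0.0311,-0.0311,1],[9.4,9.2,-3.9,0.0327,0.0312,-0.0311,1]]
ends [ 0.4416 -0.2054  0.0883]
```

Request:
jog_arm(
  increments=[
    [[8, 10, 5, 0.0327, 0.0312, -0.0311, 1], [7.5, 10.5, 4.8, 0.0327, 0.0312, -0.0311, 1], [7, 10.8, 4.7, 0.0327, 0.0312, -0.0311, 1], [6.5, 11.3, 4.6, 0.0327, 0.0312, -0.0311, 1], [6, 11.5, 4.4, 0.0327, 0.0312, -0.0311, 1], [5.5, 12, 4.2, 0.0327, 0.0312, -0.0311, 1], [5, 12.2, 4, 0.0327, 0.0312, -0.0311, 1], [4.6, 12.5, 3.7, 0.0327, 0.0312, -0.0311, 1], [4, 12.7, 3.5, 0.0327, 0.0312, -0.0311, 1], [7.8, 10, -1.6, 0.0327, 0.0312, -0.0311, 1]],
  ],
)

```text
t: 40.7
eef_pos: [0.4428, -0.2335, 0.1203]
tcp_rot: [2.2, 54.2, 19.2]
force: [-0.2, 0.5, -0.7]
width: 0.0129
```

Request:
jog_arm(
  increments=[
    [[9.8, 9, -4, 0.0327, 0.0312, -0.0311, 1], [9.6, 9, -4, 0.0327, 0.0312, -0.0311, 1], [9.4, 9, -4, 0.0327, 0.0312, -0.0311, 1], [0, 0, 0, 0, 0, 0, 1], [0, 0, 0, 0, 0, 0, 1], [0, 0, 0, 0, 0, 0, 1]],
  ],
)

```text
t: 41.3
eef_pos: [0.4414, -0.2061, 0.0893]
tcp_rot: [-0.0, 59.7, 9.9]
force: [-0.7, 0.0, -0.4]
width: 0.0128
```

```bash
python3 look.py w33; python3 - <<'E'
from h import *; import pickle
s=pickle.load(open('pics/w3.pkl','rb')); p,r=pose(s)
for dz in (.03,0,): go(p+[0,0,dz],r)
plan([p+[0,0,.012]],4,rend=r,grip=1)
E
```

```text
t 41.3 tcp [ 0.4414 -0.2061  0.0893] x [ 0.496  0.087 -0.864] z [0.851 0.149 0.504] F [-0.7  0.  -0.4] w 0.0128 q [ -9. -38. -42. -11. -57. -68.]
shift tool mm [ 31.3   1.  -17.8] | 36.0  rotvec [-0.0005  0.0016 -0.0003] |deg 0.1
shift tool mm [ 57.2   1.  -32.9] | 66.0  rotvec [-0.0005  0.0016 -0.0003] |deg 0.1
[[11.7,0.2,-6.7,-0.0001,0.0004,-0.0001,1],[11.7,0.3,-6.7,-0.0002,0.0004,-0,1],[11.7,0.3,-6.7,-0.0001,0.0004,-0.0001,1],[11.8,0.2,-6.7,-0.0001,0.0004,-0.0001,1]]
ends [ 0.4416 -0.2054  0.0352]
```

View pics/w33.png

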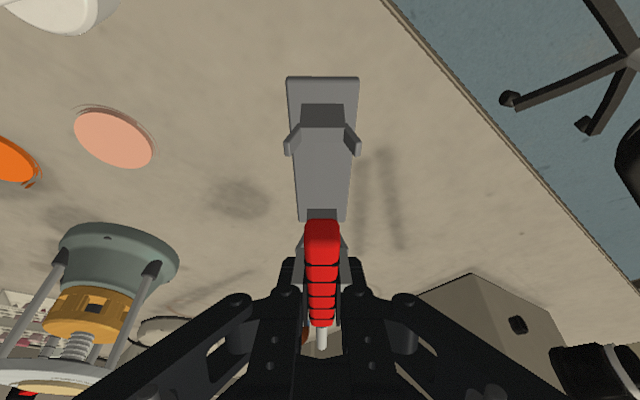

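The bar is above its rest, in the same position as when it was lifted. Lowering.

Request:
jog_arm(
  increments=[
    [[12, 0.5, -6.8, 0, 0, 0, 1], [12, 0.5, -6.8, 0, 0, 0, 1], [12, 0, -6.8, 0, 0, 0, 1], [11, 0, -6.5, 0, 0, 0, 1], [0, 0, 0, 0, 0, 0, 1], [0, 0, 0, 0, 0, 0, 1]],
  ],
)

```text
t: 41.95
eef_pos: [0.4412, -0.2048, 0.0337]
tcp_rot: [-0.0, 59.9, 9.9]
force: [0.1, 0.2, -0.3]
width: 0.0125
```

```bash
python3 look.py w34; python3 - <<'E'
from h import *; import pickle
s=pickle.load(open('pics/w3.pkl','rb')); p,r=pose(s)
go(p,r)
E
```

```text
t 41.95 tcp [ 0.4412 -0.2048  0.0337] x [ 0.494  0.086 -0.865] z [0.852 0.149 0.501] F [ 0.1  0.2 -0.3] w 0.0125 q [ -8. -35. -47. -12. -51. -66.]
shift tool mm [ 9.7 -0.5 -5.8] | 11.3  rotvec [ 0.0005  0.0001 -0.0004] |deg 0.0
```

View pics/w34.png

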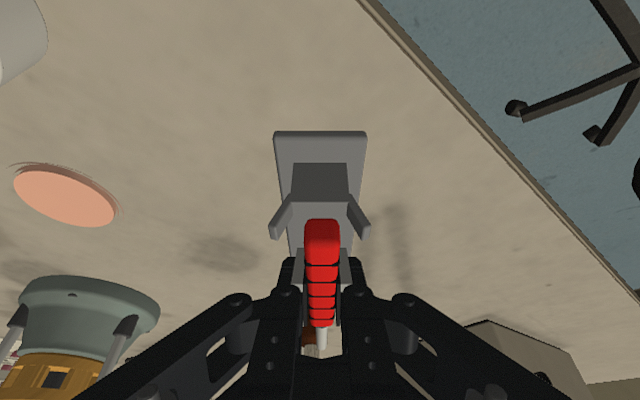

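Request:
jog_arm(
  increments=[
    [[4, -0.3, -2.3, 0, 0, 0, 1], [3.5, -0.2, -2, 0, 0, 0, 1], [1.7, 0, -1, 0, 0, 0, 1], [0, 0, 0, 0, 0, 0, 1]],
  ],
)

```text
t: 42.4
eef_pos: [0.4415, -0.2052, 0.0235]
tcp_rot: [-0.0, 59.9, 9.9]
force: [-0.1, -0.2, -0.0]
width: 0.013
```

Request:
jog_arm(
  increments=[
    [[0.6, 0, -0.3, 0, 0, 0, 1], [0, 0, 0, 0, 0, 0, 1], [0, 0, 0, 0, 0, 0, 0.8], [0, 0, 0, 0, 0, 0, 0.5], [0, 0, 0, 0, 0, 0, 0.2], [0, 0, 0, 0, 0, 0, 0], [0, 0, 0, 0, 0, 0, 0], [0, 0, 0, 0, 0, 0, 0]],
  ],
)

```text
t: 43.2
eef_pos: [0.4415, -0.2052, 0.0229]
tcp_rot: [-0.0, 59.9, 9.9]
force: [-0.7, -0.8, 0.7]
width: 0.0849
```

```bash
python3 look.py w35
```

```text
t 43.2 tcp [ 0.4415 -0.2052  0.0229] x [ 0.494  0.087 -0.865] z [0.852 0.149 0.502] F [-0.7 -0.8  0.7] w 0.0849 q [ -9. -35. -47. -12. -49. -66.]
```

View pics/w35.png

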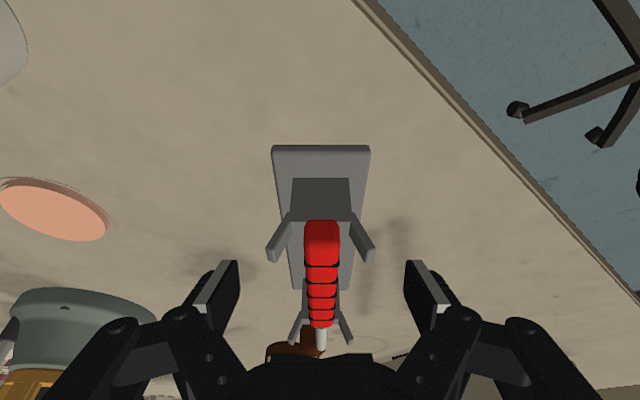

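The bar lies in the rest between both pairs of prongs, and the fingers are open. Backing off.

Request:
jog_arm(
  increments=[
    [[-10, 0, 0, 0, 0, 0, 0], [-20, 0, 0, 0, 0, 0, 0], [-30, 0, 0, 0, 0, 0, 0], [-35, 0, 0, 0, 0, 0, 0], [-20, 0, 0, 0, 0, 0, 0], [0, 0, 0, 0, 0, 0, 0], [0, 0, 0, 0, 0, 0, 0]],
  ],
)

```text
t: 43.95
eef_pos: [0.3846, -0.2152, 0.1229]
tcp_rot: [-0.0, 59.8, 9.9]
force: [0.5, -0.3, -0.6]
width: 0.0854
```

```bash
python3 look.py w36; python3 - <<'E'
from h import *
s=read_camera('scene')[:,:,::-1]; t=read_camera('top')[:,:,::-1]
cv2.imwrite('pics/sc36.png',s);cv2.imwrite('pics/tp36.png',t)
cv2.imwrite('pics/sc36c.png',cv2.resize(s[110:300,215:440],None,fx=3.1,fy=3.1,interpolation=cv2.INTER_CUBIC))
cv2.imwrite('pics/tp36c.png',cv2.resize(t[70:310,200:440],None,fx=2.5,fy=2.5,interpolation=cv2.INTER_CUBIC))
E
```

```text
t 43.95 tcp [ 0.3846 -0.2152  0.1229] x [ 0.496  0.086 -0.864] z [0.851 0.149 0.503] F [ 0.5 -0.3 -0.6] w 0.0854 q [-13. -47. -43. -12. -66. -65.]
```

View pics/sc36c.png

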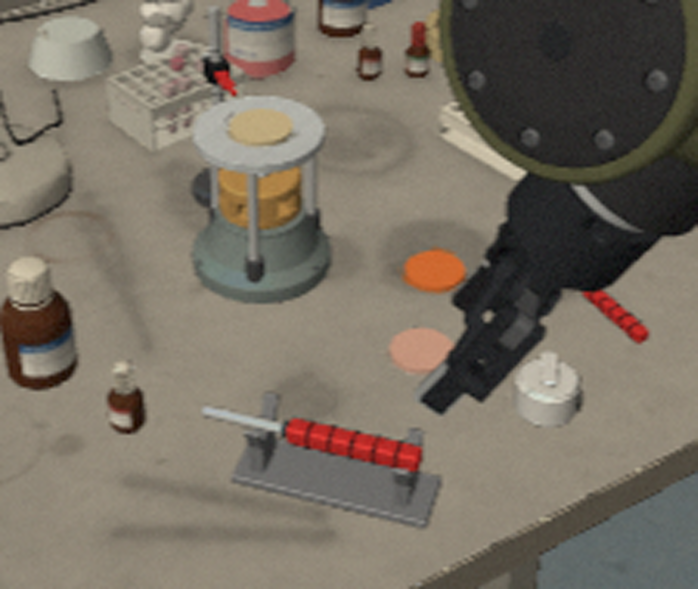

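View pics/tp36c.png

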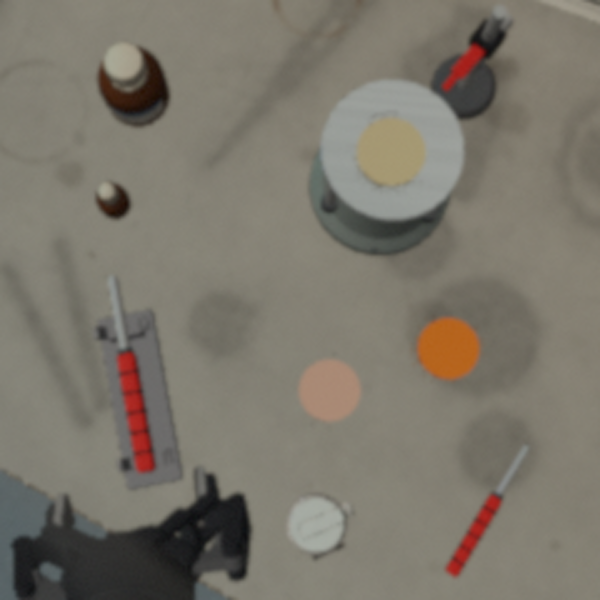

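View pics/w36.png

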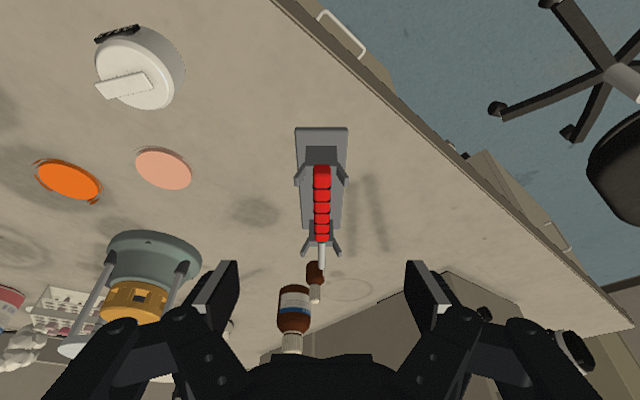

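```bash
python3 - <<'E'
from h import *
ct=cam('top')
def bar(im):
    h=cv2.cvtColor(im,cv2.COLOR_BGR2HSV); m=(((h[...,0]<6)|(h[...,0]>174))&(h[...,1]>170)&(h[...,2]>80)); ys,xs=np.nonzero(m[190:265,235:270]); return cv2.minAreaRect(np.c_[xs+235,ys+190].astype(np.float32))
a,b=cv2.imread('pics/top0.png'),cv2.imread('pics/tp36.png')
for im in (a,b): r=bar(im); print(r, onz(ct,r[0],.04).round(4))
for n,(x,y,w,hh) in dict(amber=(235,80,40,45),vial=(236,138,20,24),counter=(308,262,40,35),spare=(315,208,36,36),orange=(362,192,36,36),pointer=(370,70,40,50)).items():
    t=a[y:y+hh,x:x+w]; c=cv2.matchTemplate(b[y-4:y+hh+4,x-4:x+w+4],t,cv2.TM_CCOEFF_NORMED); _,m,_,l=cv2.minMaxLoc(c); print(n,'shift px',l[0]-4,l[1]-4,round(m,3))
h=cv2.cvtColor(b,cv2.COLOR_BGR2HSV)[95:175,320:395]; m=((h[...,1]>70)&(h[...,0]>15)&(h[...,0]<35)).astype(np.uint8); k=max(cv2.findContours(m,0,1)[0],key=cv2.contourArea); e=cv2.fitEllipse(k); print('dish',onz(ct,np.array(e[0])+[320,95],.136))
E
```

```text
((254.2735137939453, 234.21644592285156), (46.864105224609375, 6.140415191650391), 79.99201965332031) [ 0.4319 -0.2078  0.04  ]
((253.98800659179688, 234.18397521972656), (47.046871185302734, 6.171548366546631), 79.69515228271484) [ 0.432  -0.2072  0.04  ]
amber shift px 0 0 1.0
vial shift px 0 0 0.999
counter shift px 0 0 0.999
spare shift px 0 0 0.997
orange shift px 0 0 0.999
pointer shift px 1 -1 0.942
dish [ 0.60316682 -0.39459267  0.136     ]
```

```bash
python3 -c "
from plant import order,status
print(order.job_done(), status.sense()['t'])"
```

```text
the job is handed in; nothing more can be done
the job is handed in; nothing more can be done
```

I raised the jack table to the red pointer's height, laid the bar back in its rest and handed the job in at about 44 s of the 72 s limit.

**How it was turned:** I took the large red-handled bar from the grey rest and turned the collar clockwise, using three successive holes and then three short touch-ups in the last one. The scene camera shows the table rose about 20 mm in all.

**Level:** In the last close side view, the table's rim was about 0.25 mm below the pointer's top face by my measurement, uncertain by about 0.3 mm. I did not measure the level again after laying the bar back.

**Bar and surroundings:** The bar lies in its rest within 1 mm of where it started, and the dish is still in place on the table. The bottles, the counter and the spare and orange dishes showed no shift in the top view, and the gripper is open and clear of everything.

**Checks that disagreed:**
- **Pointer shift:** The automatic comparison around the pointer showed a 1-pixel shift. I put this down to the raised table's edge inside the compared patch; nothing touched the gauge.
- **Camera bias:** The top camera reads a few millimetres short near the jack, and the wrist camera's heights seem a few millimetres too large. I therefore placed the collar and judged the level from differences within single wrist pictures.
- **Bar contact:** The bar's tip once touched the collar's core at about 10 N, well below the limits.

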